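# Arm the laser with its key

## Robot

A 7-joint arm with a two-finger parallel gripper is mounted at the origin on the work surface. World frame = base frame: x ahead of the robot, y to its left, z up, the work surface at z = 0. Lengths are in m, angles in rad, forces in N, time in s.
With the tool pointing down it reaches from about 0.4 to 0.875 m from the base axis. Payload 19.3 kg.
Tool frame: the origin (TCP) lies at the very end of the fingers, on their centre line; the grasp point (between the pads) lies 19 mm behind it; y points along the fingers, x is the direction in which the jaws open and shut, and the axes are right-handed (so a half turn about y gives the same grasp; the last joint's range is limited). The gripper opens to 85 mm and grips with 20 to 120 N. Pads are 22 mm wide; open, the fingers measure 114 mm over their backs; the gripper's body (76 mm by 85 mm) begins 54 mm behind the grasp point. The pads swing forward as they close: fully open they stand 13 mm farther back than shut.
Start: joints at [1.116, 0.521, -0.036, 1.599, 0.021, 1.021, -0.113], TCP at [0.235, -0.579, 0.231] pointing down, gripper open.
Joint ranges: [-2.91, 2.91], [-0.3, 2.13], [-1.5, 1.42], [0.17, 2.43], [-1.26, 4.41], [0.16, 1.93], [-2.52, 2.52]. Speed limits (rad/s): [1.89, 1.89, 2.39, 2.39, 3.01, 3.01, 3.01].

## Interface

Orientations are given as [roll, pitch, yaw] about the fixed x, y, z axes, in that order (R = Rz(yaw) Ry(pitch) Rx(roll)).
In Python, from workcell import bot gives the robot as it stands. The module is installed in compiled form; this text tells all that it offers.
- The arm moves only by the shell command python3 -m crank 'ROWS' [FORCE]. ROWS is JSON, a list of rows, each an object of numbers: "hand": the closure, from 0 (fully open) to 1 (shut); "dx", "dy", "dz": the shift along the tool's x, y, z in mm; "yaw": the turn about the tool's y in rad. In form: [{"hand": .., "dx": .., "dy": .., "dz": .., "yaw": ..}, ...]. A call has 1 to 12 rows; each row is the pose to reach, as a shift and turn from the pose commanded when the call began, along the tool's axes at that moment; what a row does not reach only later rows make up. A row lasts 1/12 s, in which the tool goes at most 41.7 mm and 7.16 degrees, less where a joint would pass 70% of its speed; a pose out of reach is approached as far as the arm can. A call with a gripper value outside its range is refused whole. The fingers move at their own pace and stop on an object; FORCE is the grip in N (left out, the last holds). Time passes only in rows, so rows that repeat a pose let the fingers close. It gives the time, the measured TCP pose, the force and the opening at its end, in the units of the state.
- bot.observe(): the state, without advancing time (a new reading comes with each control period).
- bot.grab_frame(name): name is "scene" or "top" or "wrist"; returns the picture (420x560x3 uint8, red, green, blue); there is no depth.
- bot.camera_info(name): a dict with "fx", "fy", "cx", "cy" (pixels), "dist" ([k1, k2, p1, p2, k3] as OpenCV has them; the pictures are not rectified), "rvec" (rotation vector, rad) and "tvec" (3), from world to camera coordinates, as OpenCV has them. Camera axes: x right, y down, z forward; pixel columns grow to the right and rows downward; lengths in m; the calibration is good to about 2 mm. A picture is of the moment at which its call begins: read the wrist's pose just before it. camera_info takes no time and is no camera call; for the wrist camera it gives the pose at the moment of the call.
- bot.job_done(): hands the job in, once; it reports no verdict.
The state is a dict: "clock": time; "qpos": joint angles; "qd": joint speeds; "joint_efforts": joint torques, N m; "position": TCP position; "tool_rot": TCP orientation; "force": force on the tool from outside, world axes, zero at the start; "moment": the same for the moment, N m; "grip_width": finger opening in m.
Only numpy, scipy, OpenCV 4.12 (cv2) and the standard library are available. Lean on these libraries where they do the work, as an engineer would, in place of code of your own. Each camera call takes 0.05 s, during which the arm holds its last target.

## Task

Arm the laser: take the key out of the small-parts tray, push its blade fully home into the key switch on the sloping console, then turn it a quarter turn clockwise as far as it goes, to on, and leave it there. Do not press the emergency stop, and leave the spanner, the jar, the glue stick and the vase where they are.

Things in the scene. Friction and masses are not known exactly. Their poses are not given: they have to be found in the camera images.
- key_head (a point): centre of the loose key's black moulded head: 40 mm long, 28 wide, 12 thick, flat parallel sides. The key (45 g) starts flat in the tray's large compartment, blade pointing any way. Axes: x along the key to the blade's tip, y across the width, z through the thickness. The whole key is symmetric about its long axis and fits the switch either way round.
- key_shoulder (a point): front face of the key's steel shoulder, on the long axis, 24 mm ahead of key_head, same axes. The shoulder (16 mm wide, 8 thick, 4 long) follows the head and rests on the plug's face when the key is fully home.
- keyway (a point): centre of the slot's mouth in the face of the key switch's round steel plug (23 mm across, in a 31 mm bezel; face 7.5 mm above the panel). z points straight out of the panel, y along the slot, x across it; turns with the plug. Slot 11.5 mm (y) by 5.5 mm (x), 33 mm deep, 2 mm lead-in all round. The key goes in along -z, its 10 mm width along y.
- switch (a joint): turn of the plug: 0 rad is off (slot level, across the console), 1.571 rad is on (slot up the slope), stops at both. Grows clockwise seen from outside the panel (about keyway -z). Takes about 0.06 N m, stays where it is left. By the play of blade in slot the key turns up to 0.15 rad before the plug follows.
- console: fixed grey console, 180 mm deep (x), 220 wide (y), 35 high at its low front (x = -90 mm, roughly towards the robot), 139 high at the back; flat panel sloping at 30 degrees. Origin: centre of the underside. Key switch at x = 0, y = 35 mm, 87 high. Round it the panel is bare but for a pilot lamp (8 mm high) 63 mm up the slope, a flat display and the emergency stop.
- estop (a joint): push-in travel of the red emergency-stop mushroom on the console: 0 m is out, 0.006 m fully in. 40 mm across on a 55 mm yellow base, 36 mm high over the panel; a light spring (about 5 N) starts it, at console x = -35 mm, y = -68 mm.
- tray: fixed grey open tray, 205 mm (x) by 265 (y), 28 high, walls and floor 4 mm thick; origin at the centre of its underside. A 27 mm high divider at y = -65 mm parts off a narrow compartment of spare nozzles and nuts; the key lies in the large one (y from -63 to 128 mm).
- jar: loose glass jar with a steel lid, upright, 48 mm across, 58 mm high; origin at the centre of its underside. Bystander.
- gluestick: loose white glue stick, upright, 32 mm across, 92 mm high; origin at the centre of its underside. Bystander.
- vase: loose black printed vase with a pinched neck, upright, 66 mm across at most, 110 mm high; origin at the centre of its underside. Bystander.
- key_tip (a point): tip of the key's blade, 28 mm ahead of key_shoulder, same axes. The steel blade is straight, 10 mm wide (y) and 4 mm thick (z); its last 3 mm are narrowed to 7 x 3 mm.
- spanner: loose flat steel nozzle spanner, 104 mm long (x) between two round ends 18 mm across, 6 mm thick, lying in the tray's large compartment near its +x wall; origin at the centre of its underside. Bystander.
Not all that is in view belongs to the job. Of the things like the part that bears key_head, leave any that is brown or green; of the rest the smaller one is meant.

How it is judged:
On the way, in this order (a step that is already met when the one before it is completed fails the run):
1. the key is fully home in the switch while the switch is still off (z of key_shoulder in the frame of keyway below 0.003 m and distance between key_shoulder and keyway below 0.004 m and angle between the x axis of key_head and the z axis of keyway, either way round below 0.12 rad and value of joint switch below 0.3 rad), for 0.1 s.
2. the switch is turned to on (value of joint switch above 1.35 rad), for 0.1 s.
At the end, for the whole second after the job is handed in: Switch at on (over 1.35 of 1.571 rad), key still in it, fully home (shoulder within 3 mm of the plug's face, in line within 0.12 rad), at rest, let go; emergency stop out; jar, glue stick and vase upright (0.2 rad); they and the spanner within 20 mm of where they were (value of joint switch above 1.35 rad and z of key_shoulder in the frame of keyway below 0.003 m and distance between key_shoulder and keyway below 0.004 m and angle between the x axis of key_head and the z axis of keyway, either way round below 0.12 rad and linear speed of key below 0.02 m/s and value of joint estop below 0.003 m and distance of each of jar, gluestick, vase, spanner from where it was at the start of the episode below 0.02 m and angle between each of jar, gluestick, vase's own z axis and vertical below 0.2 rad); the robot touches nothing.
It fails at once if the emergency stop is pressed in (value of joint estop above 0.003 m).
It fails at once if a bystander is knocked over or pushed away (distance of any of jar, gluestick, vase, spanner from where it was at the start of the episode above 0.02 m or angle between any of jar, gluestick, vase's own z axis and vertical above 0.4 rad).
It also fails if it takes over 72 s, if anything falls off the work surface, if the arm or the gripper's body presses on something with over 40 N, if the wrist force passes 120 N, or if a joint passes its speed limit or range.

## Working session

There is one attempt and no reset: what is moved stays moved. The work goes in short steps, Python scripts to look and compute and a shell command to move; the robot and the scene stay as the last step left them, time stands still between calls to the robot, and variables do not carry over. Pictures are saved under pics/ and viewed, and the job is handed in when it is done.

```bash
mkdir -p pics; ls; python3 - <<'E'
from workcell import bot
import cv2
s=bot.observe();print(s)
for n in ["scene","top","wrist"]:
    print(n,bot.camera_info(n))
    cv2.imwrite(f"pics/{n}0.png",bot.grab_frame(n)[:,:,::-1])
E
```

```text
pics
{'clock': 0.0, 'qpos': array([ 1.11581913,  0.52204049, -0.03633474,  1.59998262,  0.02119795,
        1.02109615, -0.11281412]), 'qd': array([ 0.00013608, -0.00063272,  0.00013862, -0.00065351, -0.00039918,
        0.00138995,  0.0001823 ]), 'joint_efforts': array([-7.57408034e-04, -9.27109337e+01,  1.97939247e+00, -3.69930875e+01,
        1.76748162e-02,  8.22550384e-03, -2.44388156e-05]), 'position': array([ 0.23444318, -0.57900879,  0.23071824]), 'tool_rot': array([-1.57087181e+00,  1.13921169e-03, -1.18603844e+00]), 'force': array([-0.46921429, -0.20743135, -0.01678466]), 'moment': array([-0.01085077, -0.01957657,  0.03276319]), 'grip_width': 0.08502603852269232}
scene {'fx': 476.4220760132952, 'fy': 476.4220760132952, 'cx': 272.44647854707523, 'cy': 215.40773499936074, 'dist': array([-0.06846126,  0.        ,  0.        ,  0.        ,  0.        ]), 'rvec': array([ 1.96359571,  1.73223952, -0.57130344]), 'tvec': array([-0.02345906, -0.36055106,  1.34036302])}
top {'fx': 507.1362168533855, 'fy': 507.1362168533855, 'cx': 281.2987464918741, 'cy': 215.69040523201244, 'dist': array([-0.16414803,  0.        ,  0.        ,  0.        ,  0.        ]), 'rvec': array([ 2.1614439 , -2.06065934,  0.21798567]), 'tvec': array([-0.05976298,  0.50153912,  1.06636947])}
wrist {'fx': 308.3534981549786, 'fy': 308.3534981549786, 'cx': 276.33442110603136, 'cy': 212.03074074511736, 'dist': array([-0.05652869,  0.        ,  0.        ,  0.        ,  0.        ]), 'rvec': array([-2.40739414,  1.62290801,  0.22868635]), 'tvec': array([-0.62470307, -0.03495547,  0.37887033])}
```

View pics/scene0.png

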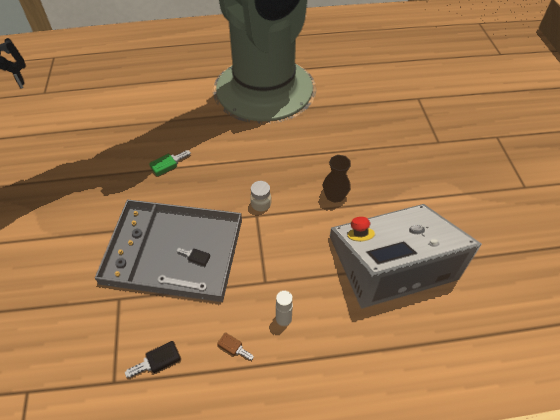

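View pics/top0.png

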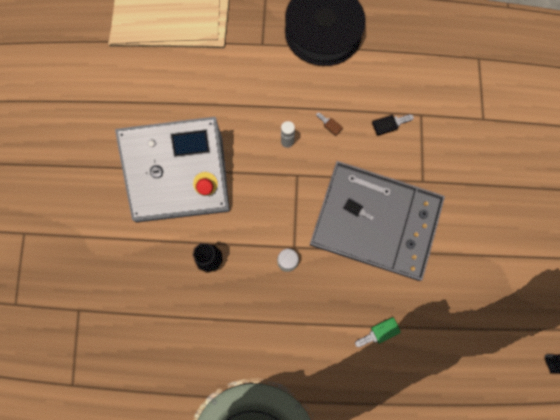

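View pics/wrist0.png

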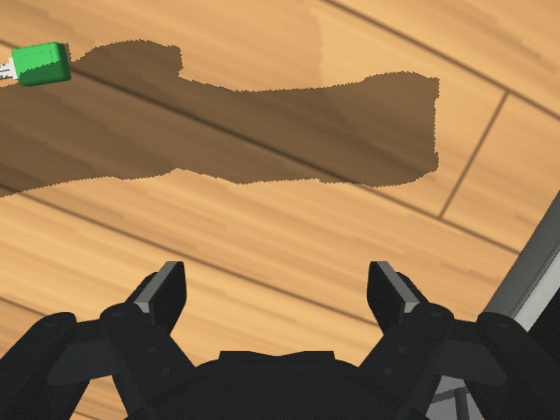

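```bash
cat > h.py <<'E'
import numpy as np, cv2
from workcell import bot
from scipy.spatial.transform import Rotation as Ro
def cam(n):
    c=bot.camera_info(n);K=np.array([[c['fx'],0,c['cx']],[0,c['fy'],c['cy']],[0,0,1.]])
    return K,np.array(c['dist']),np.array(c['rvec']),np.array(c['tvec'])
def proj(n,P,c=None):
    K,d,r,t=c or cam(n);return cv2.projectPoints(np.array(P,float).reshape(-1,3),r,t,K,d)[0].reshape(-1,2)
def back(n,px,z,c=None):
    K,d,r,t=c or cam(n);R=cv2.Rodrigues(r)[0]
    u=cv2.undistortPoints(np.array(px,float).reshape(-1,1,2),K,d).reshape(-1,2)
    D=np.c_[u,np.ones(len(u))]@R; C=-R.T@t
    return C+D*((np.array(z)-C[2])/D[:,2])[:,None]
def crop(src,box,s,out):
    im=cv2.imread(src);a,b,c,d=box
    cv2.imwrite(out,cv2.resize(im[b:d,a:c],None,fx=s,fy=s,interpolation=cv2.INTER_CUBIC))
E
python3 - <<'E'
from h import *
crop("pics/top0.png",(305,100,445,290),3,"pics/c1.png")
crop("pics/top0.png",(110,110,240,230),5,"pics/c2.png")
crop("pics/scene0.png",(320,190,490,310),4.5,"pics/c3.png")
E
```

```text
(no output)
```

View pics/c1.png

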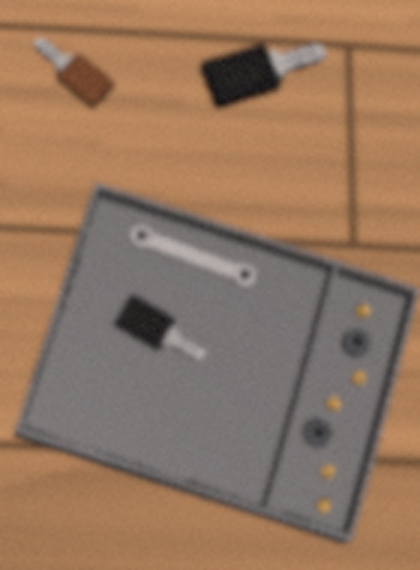

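View pics/c2.png

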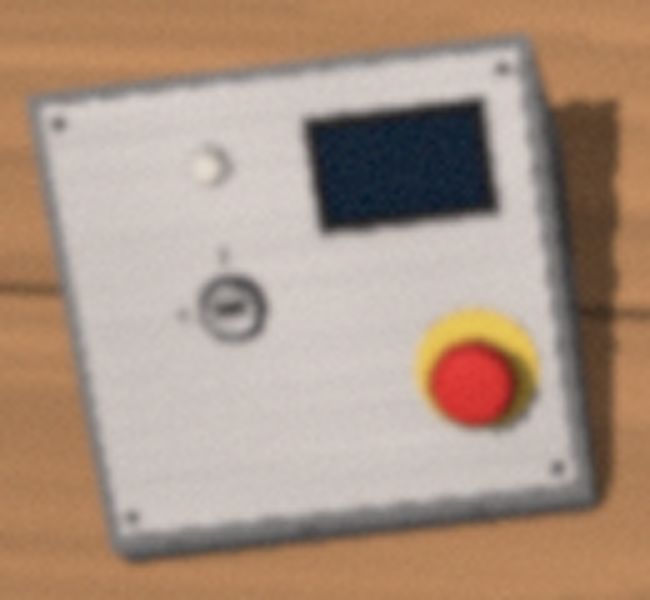

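View pics/c3.png

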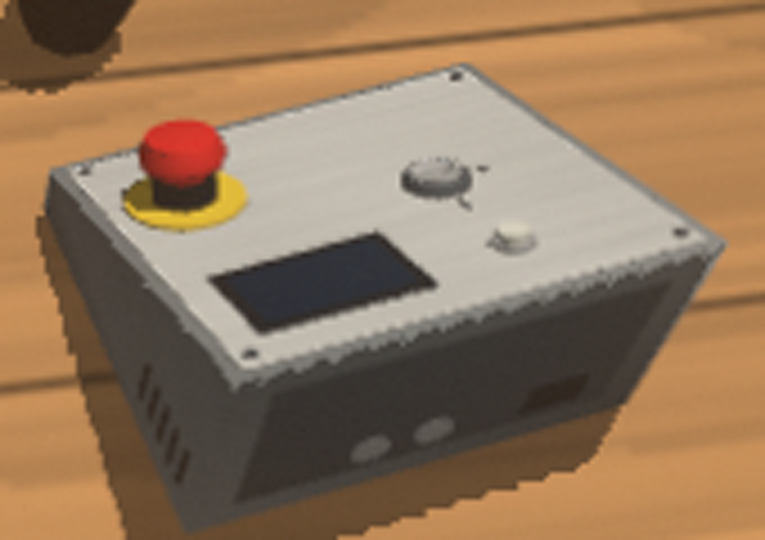

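```bash
cat > fit.py <<'E'
from h import *
from scipy.optimize import least_squares
u=np.array([np.cos(np.pi/6),0,.5]);n=np.array([-.5,0,np.cos(np.pi/6)]);S=np.array([0,35,87.])
pts={'K':S+7.5*n,'L':S+63*u+8*n,'E':np.array([-35,-68,87-35*np.tan(np.pi/6)])+36*n,'BL':[90,110,139],'BR':[90,-110,139],'FL':[-90,110,35],'FR':[-90,-110,35]}
ob=[('top','K',156.4,171.6),('top','L',152,143),('top','E',204.6,186.6),('top','BL',116.6,129.4),('top','BR',215.4,117.6),('top','FL',134,219),('top','FR',229.6,209),
('scene','K',417.1,228.2),('scene','L',434.9,241.1),('scene','E',360.4,221.1),('scene','BL',480.4,243.3),('scene','BR',372.2,275.6),('scene','FL',423.3,204.4),('scene','FR',331.6,227.8)]
C={k:cam(k) for k in('top','scene')}
def W(p,P): return (Ro.from_euler('z',p[2]).apply(np.atleast_2d(P)/1000.)+[p[0],p[1],0])
def f(p): return np.concatenate([proj(c,W(p,pts[k]),C[c])[0]-[a,b] for c,k,a,b in ob])
r=least_squares(f,[.6,.25,0],loss='soft_l1');print(r.x);print(np.c_[f(r.x).reshape(-1,2)].round(1).tolist())
print('keyway',W(r.x,pts['K']),'n',Ro.from_euler('z',r.x[2]).apply(n))
# triangulated switch
for c,z in(('top',.0935),('scene',.0935)):
    print(c,back(c,[o[2:] for o in ob if o[0]==c and o[1]=='K'],z,C[c]))
o=np.array([305,100.])
q=np.array([[132,293],[178,322],[160,350],[113,323],[146,322],[205,353]])/3+o
print('key',back('top',q,[.016]*5+[.012],C['top']).round(4))
tr=np.array([[97,186],[415,290],[350,540],[17,435]])/3+o
print('tray',back('top',tr,.028,C['top']).round(4))
E
python3 fit.py
```

```text
[0.58970203 0.20762776 0.16778158]
[[-0.1, 0.1], [-0.6, 0.4], [-0.2, 0.6], [-1.6, -0.8], [0.3, -1.8], [-1.5, 0.4], [-1.2, -1.0], [-0.7, -0.1], [-1.5, 0.2], [-1.1, -1.3], [1.2, 1.1], [-0.2, 0.1], [-0.4, -0.2], [-1.4, 0.3]]
keyway [[0.58015985 0.24151005 0.09349519]] n [-0.49297883 -0.08349775  0.8660254 ]
top [[0.58038023 0.24129457 0.0935    ]]
scene [[0.58067778 0.24288225 0.0935    ]]
key [[ 0.5613 -0.1893  0.016 ]
 [ 0.5402 -0.2252  0.016 ]
 [ 0.5176 -0.2117  0.016 ]
 [ 0.537  -0.1752  0.016 ]
 [ 0.539  -0.2005  0.016 ]
 [ 0.5178 -0.2471  0.012 ]]
tray [[ 0.6421 -0.1592  0.028 ]
 [ 0.5719 -0.4084  0.028 ]
 [ 0.3774 -0.3555  0.028 ]
 [ 0.4453 -0.1042  0.028 ]]
```

```bash
cat >> h.py <<'E'
def go(x,y,z,yawdeg):
    s=bot.observe();R=Ro.from_euler('xyz',s['tool_rot']).as_matrix()
    d=R.T@(np.array([x,y,z])-s['position'])*1000
    cy=np.degrees(np.arctan2(R[1,0],R[0,0]))
    dy=(yawdeg-cy+180)%360-180
    print('clock',s['clock'],'pos',s['position'].round(4),'yaw',round(cy,2),'force',s['force'].round(1),'w',round(s['grip_width'],4))
    print('GO dx %.1f dy %.1f dz %.1f yaw %.3f  rows>=%d'%(*d,-np.radians(dy),max(np.ceil(np.linalg.norm(d)/41.7),np.ceil(abs(dy)/7.16))))
E
python3 - <<'E'
from h import *
s=bot.observe();K,d,r,t=cam('wrist');R=cv2.Rodrigues(r)[0];T=Ro.from_euler('xyz',s['tool_rot']).as_matrix()
print('cam in tool',T.T@(-R.T@t-s['position']),'\n',(R@T).round(3))
o=np.array([305,100.])
print('spanner',back('top',np.array([[140,235],[247,273]])/3+o,.01))
print('jar,glue,vase',back('top',[[288,258],[288,126],[207,252]],[.058,.092,.11]))
go(.49,-.225,.16,-28)
E
```

```text
cam in tool [ 0.00043607 -0.14223421  0.06999929] 
 [[ 1.     0.    -0.   ]
 [-0.    -0.274 -0.962]
 [-0.001  0.962 -0.274]]
spanner [[ 0.60973501 -0.19557635  0.01      ]
 [ 0.58342027 -0.27994218  0.01      ]]
jar,glue,vase [[ 0.41007171 -0.05467139  0.058     ]
 [ 0.69938893 -0.04124574  0.092     ]
 [ 0.40772608  0.11357552  0.11      ]]
clock 0.15 pos [ 0.2345 -0.5791  0.2309] yaw -67.96 force [ 0.9 -0.7 -0.2] w 0.0854
GO dx -232.2 dy 71.0 dz 369.7 yaw -0.697  rows>=11
```

```bash
python3 -m crank '[{"hand":0.4,"dx":-38,"dy":0,"dz":20,"yaw":-0.1},{"hand":0.4,"dx":-60,"dy":10,"dz":50,"yaw":-0.2},{"hand":0.4,"dx":-232,"dy":71,"dz":369,"yaw":-0.697},{"hand":0.4,"dx":-232,"dy":71,"dz":369,"yaw":-0.697},{"hand":0.4,"dx":-232,"dy":71,"dz":369,"yaw":-0.697},{"hand":0.4,"dx":-232,"dy":71,"dz":369,"yaw":-0.697},{"hand":0.4,"dx":-232,"dy":71,"dz":369,"yaw":-0.697},{"hand":0.4,"dx":-232,"dy":71,"dz":369,"yaw":-0.697},{"hand":0.4,"dx":-232,"dy":71,"dz":369,"yaw":-0.697},{"hand":0.4,"dx":-232,"dy":71,"dz":369,"yaw":-0.697},{"hand":0.4,"dx":-232,"dy":71,"dz":369,"yaw":-0.697},{"hand":0.4,"dx":-232,"dy":71,"dz":369,"yaw":-0.697}]' 20
python3 - <<'E'
from h import *
go(.532,-.213,.13,-28)
cv2.imwrite("pics/w1.png",bot.grab_frame("wrist")[:,:,::-1])
E
```

```text
clock: 1.15
position: [0.4933, -0.2191, 0.1593]
tool_rot: [-1.568, 0.001, -0.481]
force: [0.0, 0.7, 0.8]
grip_width: 0.0514
clock 1.15 pos [ 0.4933 -0.2191  0.1593] yaw -27.57 force [0.  0.7 0.8] w 0.0514
GO dx 31.5 dy 29.4 dz 23.2 yaw 0.008  rows>=2
```

View pics/w1.png

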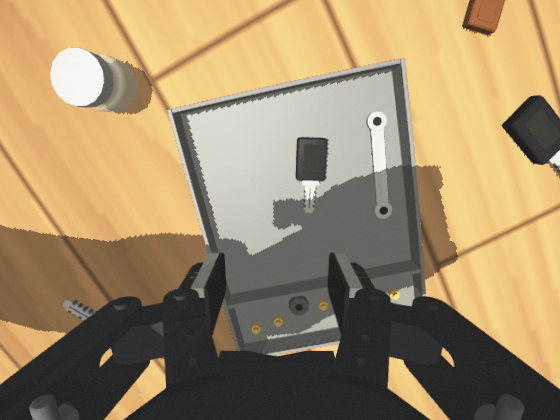

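```bash
python3 -m crank '[{"hand":0.4,"dx":0,"dy":0,"dz":0,"yaw":0}, {"hand":0.4,"dx":0,"dy":0,"dz":0,"yaw":0}]' 20
python3 - <<'E'
from h import *
import pickle
c=cam('wrist');go(.532,-.213,.13,-28)
cv2.imwrite("pics/w2.png",bot.grab_frame("wrist")[:,:,::-1])
pickle.dump(c,open('w2.pkl','wb'))
crop("pics/w2.png",(260,120,400,240),5,"pics/w2c.png")
E
```

```text
clock: 1.37
position: [0.4889, -0.2266, 0.1603]
tool_rot: [-1.571, 0.0, -0.49]
force: [0.4, -0.7, -0.3]
grip_width: 0.0512
clock 1.3667 pos [ 0.4889 -0.2266  0.1603] yaw -28.09 force [ 0.4 -0.7 -0.3] w 0.0512
GO dx 31.6 dy 30.2 dz 32.3 yaw -0.002  rows>=2
```

View pics/w2c.png

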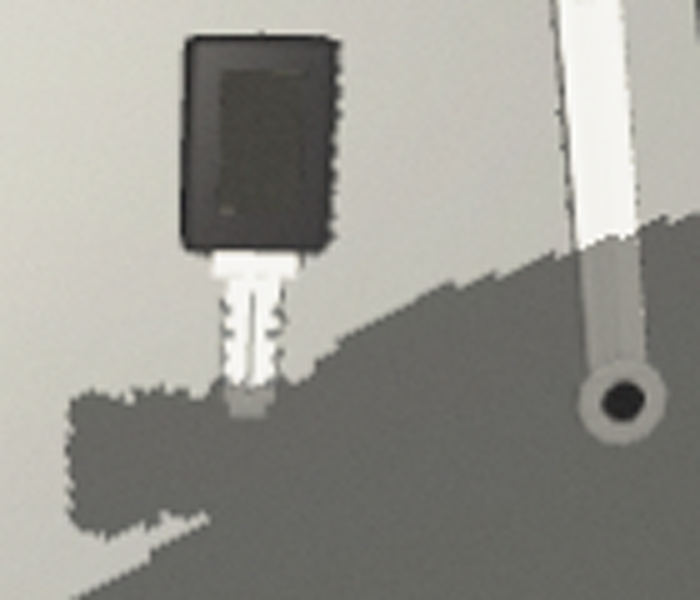

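```bash
python3 - <<'E'
from h import *
import pickle
c=pickle.load(open('w2.pkl','rb'))
o=np.array([260,120.])
q=np.array([[187,38],[336,40],[328,248],[183,250],[252,276],[250,415]])/5+o
P=back('wrist',q,[.016]*4+[.014,.0115],c);print(P.round(4))
m=P[:4].mean(0);print('head',m,'tipdir',np.degrees(np.arctan2(*(P[5]-m)[1::-1])),np.linalg.norm((P[5]-m)[:2]))
print('sides',[np.degrees(np.arctan2(*(P[b]-P[a])[1::-1])) for a,b in((0,3),(1,2))])
E
```

```text
[[ 0.5376 -0.1767  0.016 ]
 [ 0.5611 -0.1896  0.016 ]
 [ 0.5435 -0.2228  0.016 ]
 [ 0.5194 -0.2105  0.016 ]
 [ 0.5287 -0.2213  0.014 ]
 [ 0.5162 -0.246   0.0115]]
head [ 0.54040281 -0.19992281  0.016     ] tipdir -117.69026515097973 0.05202099228201134
sides [np.float64(-118.24548502288853), np.float64(-118.0150975541766)]
```

```bash
python3 - <<'E'
from h import *
go(.5362,-.2078,.0065,-28.1)
E
```

```text
clock 1.4167 pos [ 0.4889 -0.2269  0.1604] yaw -28.12 force [ 0.2  1.  -0. ] w 0.0512
GO dx 32.8 dy 153.8 dz 39.2 yaw -0.000  rows>=4
```

```bash
python3 -m crank '[{"hand":0.4,"dx":32.8,"dy":20,"dz":39.2},{"hand":0.4,"dx":32.8,"dy":60,"dz":39.2},{"hand":0.4,"dx":32.8,"dy":100,"dz":39.2},{"hand":0.4,"dx":32.8,"dy":130,"dz":39.2},{"hand":0.4,"dx":32.8,"dy":144,"dz":39.2},{"hand":0.4,"dx":32.8,"dy":153,"dz":39.2},{"hand":0.4,"dx":32.8,"dy":153.5,"dz":39.2},{"hand":0.4,"dx":32.8,"dy":153.5,"dz":39.2}]' 25
python3 - <<'E'
from h import *
go(.5362,-.2078,.0065,-28.1)
cv2.imwrite("pics/w3.png",bot.grab_frame("wrist")[:,:,::-1])
E
```

```text
clock 1.4167 pos [ 0.4889 -0.2269  0.1604] yaw -28.12 force [ 0.2  1.  -0. ] w 0.0512
GO dx 32.8 dy 153.8 dz 39.2 yaw -0.000  rows>=4$[0]: bad value
```

View pics/w3.png

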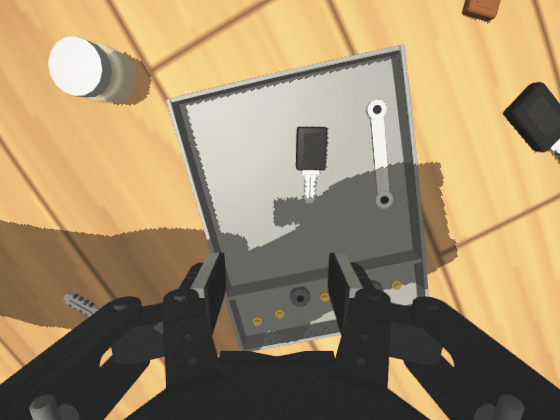

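Missing `yaw` is refused; I'll give every key.

```bash
python3 -m crank '[{"hand":0.4,"dx":32.8,"dy":20,"dz":39.2,"yaw":0},{"hand":0.4,"dx":32.8,"dy":60,"dz":39.2,"yaw":0},{"hand":0.4,"dx":32.8,"dy":100,"dz":39.2,"yaw":0},{"hand":0.4,"dx":32.8,"dy":130,"dz":39.2,"yaw":0},{"hand":0.4,"dx":32.8,"dy":144,"dz":39.2,"yaw":0},{"hand":0.4,"dx":32.8,"dy":153,"dz":39.2,"yaw":0},{"hand":0.4,"dx":32.8,"dy":153.5,"dz":39.2,"yaw":0},{"hand":0.4,"dx":32.8,"dy":153.5,"dz":39.2,"yaw":0}]' 25
python3 - <<'E'
from h import *
go(.5362,-.2078,.0065,-28.1)
cv2.imwrite("pics/w4.png",bot.grab_frame("wrist")[:,:,::-1])
E
```

```text
clock: 2.13
position: [0.537, -0.2072, 0.0074]
tool_rot: [-1.571, -0.001, -0.49]
force: [0.2, -0.1, 0.4]
grip_width: 0.0515
clock 2.1333 pos [ 0.537  -0.2072  0.0074] yaw -28.07 force [ 0.2 -0.1  0.4] w 0.0515
GO dx -0.4 dy 0.9 dz -0.9 yaw 0.001  rows>=1
```

View pics/w4.png

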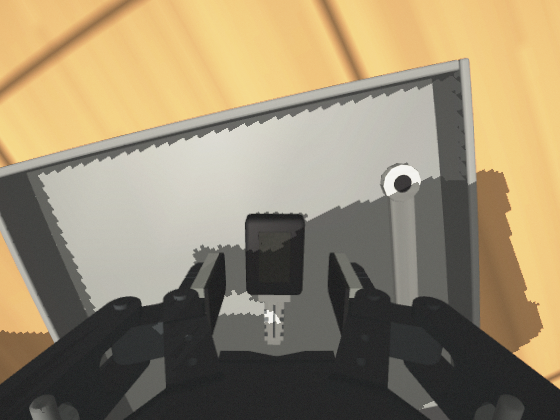

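```bash
python3 -m crank '[{"hand":0.4,"dx":-0.4,"dy":1.2,"dz":-1,"yaw":0},{"hand":0.7,"dx":-0.4,"dy":1.2,"dz":-1,"yaw":0},{"hand":0.85,"dx":-0.4,"dy":1.2,"dz":-1,"yaw":0},{"hand":0.85,"dx":-0.4,"dy":1.2,"dz":-1,"yaw":0},{"hand":0.85,"dx":-0.4,"dy":1.2,"dz":-1,"yaw":0},{"hand":0.85,"dx":-0.4,"dy":1.2,"dz":-1,"yaw":0}]' 25
python3 -m crank '[{"hand":0.85,"dx":0,"dy":-15,"dz":0,"yaw":0},{"hand":0.85,"dx":0,"dy":-40,"dz":0,"yaw":0},{"hand":0.85,"dx":0,"dy":-80,"dz":0,"yaw":0},{"hand":0.85,"dx":0,"dy":-100,"dz":0,"yaw":0},{"hand":0.85,"dx":0,"dy":-100,"dz":0,"yaw":0},{"hand":0.85,"dx":0,"dy":-100,"dz":0,"yaw":0}]' 25
python3 - <<'E'
from h import *
cv2.imwrite("pics/w5.png",bot.grab_frame("wrist")[:,:,::-1])
E
```

```text
clock: 2.68
position: [0.5364, -0.2076, 0.0066]
tool_rot: [-1.571, -0.001, -0.489]
force: [-3.4, 0.1, 9.1]
grip_width: 0.0272
clock: 3.18
position: [0.5367, -0.2076, 0.1071]
tool_rot: [-1.57, -0.003, -0.489]
force: [-0.1, -0.0, -0.4]
grip_width: 0.0275
```

View pics/w5.png

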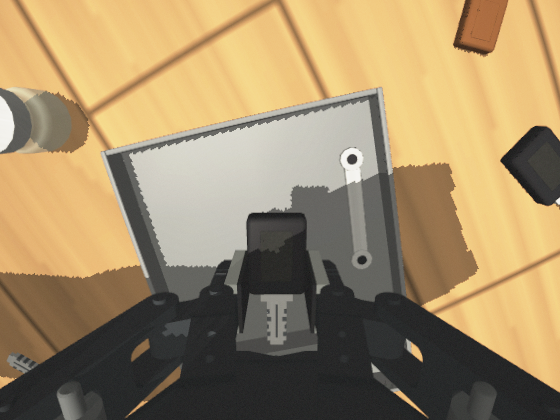

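```bash
cat >> h.py <<'E'
CP=[0.5897,0.2076,0.1678]
def con(x,y,z):  # console mm -> world m
    return Ro.from_euler('z',CP[2]).apply(np.array([x,y,z])/1000.)+[CP[0],CP[1],0]
CY=np.degrees(CP[2])+90
E
python3 - <<'E'
from h import *
print(con(106,35,0));go(*con(106,35,200),CY)
E
```

```text
[0.68836571 0.25981186 0.        ]
clock 3.2333 pos [ 0.536  -0.2074  0.1059] yaw -28.03 force [-0.9  0.5 -0.7] w 0.0274
GO dx -85.0 dy -94.2 dz 484.0 yaw -2.228  rows>=18
```

```bash
python3 -m crank '[{"hand":0.85,"dx":0,"dy":-30,"dz":0,"yaw":-0.1},{"hand":0.85,"dx":0,"dy":-65,"dz":10,"yaw":-0.22},{"hand":0.85,"dx":-5,"dy":-94,"dz":30,"yaw":-0.34},{"hand":0.85,"dx":-10,"dy":-94,"dz":60,"yaw":-0.46},{"hand":0.85,"dx":-15,"dy":-94,"dz":90,"yaw":-0.58},{"hand":0.85,"dx":-20,"dy":-94,"dz":120,"yaw":-0.70},{"hand":0.85,"dx":-26,"dy":-94,"dz":150,"yaw":-0.82},{"hand":0.85,"dx":-32,"dy":-94,"dz":180,"yaw":-0.94},{"hand":0.85,"dx":-37,"dy":-94,"dz":210,"yaw":-1.06},{"hand":0.85,"dx":-42,"dy":-94,"dz":240,"yaw":-1.18},{"hand":0.85,"dx":-47,"dy":-94,"dz":268,"yaw":-1.30},{"hand":0.85,"dx":-50,"dy":-94,"dz":285,"yaw":-1.40}]'
python3 - <<'E'
from h import *
go(*con(106,35,200),CY)
E
```

```text
clock: 4.23
position: [0.6257, 0.0713, 0.1983]
tool_rot: [-1.568, -0.0, 0.92]
force: [0.0, -0.2, -0.5]
grip_width: 0.0271
clock 4.2333 pos [0.6257 0.0713 0.1983] yaw 52.7 force [ 0.  -0.2 -0.5] w 0.0271
GO dx 187.9 dy -1.6 dz 64.4 yaw -0.819  rows>=7
```

```bash
python3 -m crank '[{"hand":0.85,"dx":25,"dy":0,"dz":8,"yaw":-0.1},{"hand":0.85,"dx":55,"dy":0,"dz":17,"yaw":-0.2},{"hand":0.85,"dx":85,"dy":0,"dz":27,"yaw":-0.32},{"hand":0.85,"dx":112,"dy":0,"dz":36,"yaw":-0.44},{"hand":0.85,"dx":140,"dy":0,"dz":45,"yaw":-0.55},{"hand":0.85,"dx":162,"dy":0,"dz":53,"yaw":-0.65},{"hand":0.85,"dx":177,"dy":0,"dz":58,"yaw":-0.73},{"hand":0.85,"dx":177,"dy":0,"dz":58,"yaw":-0.76},{"hand":0.85,"dx":177,"dy":0,"dz":58,"yaw":-0.76}]'
python3 - <<'E'
from h import *
go(*con(106,35,160),CY)
E
```

```text
clock: 4.98
position: [0.6877, 0.2444, 0.1975]
tool_rot: [-1.568, -0.0, 1.674]
force: [0.1, 0.5, -0.3]
grip_width: 0.0272
clock 4.9833 pos [0.6877 0.2444 0.1975] yaw 95.93 force [ 0.1  0.5 -0.3] w 0.0272
GO dx 15.2 dy 37.5 dz -2.3 yaw -0.064  rows>=1
```

```bash
python3 -m crank '[{"hand":0.85,"dx":10,"dy":15,"dz":-2,"yaw":-0.05},{"hand":0.85,"dx":15,"dy":37,"dz":-2,"yaw":-0.06},{"hand":0.85,"dx":15,"dy":37,"dz":-2,"yaw":-0.06},{"hand":0.85,"dx":15,"dy":37,"dz":-2,"yaw":-0.06}]'
python3 - <<'E'
from h import *
go(*con(106,35,150),CY)
cv2.imwrite("pics/s6.png",bot.grab_frame("scene")[:,:,::-1])
cv2.imwrite("pics/w6.png",bot.grab_frame("wrist")[:,:,::-1])
crop("pics/s6.png",(380,130,540,270),4.5,"pics/s6c.png")
E
```

```text
clock: 5.32
position: [0.6883, 0.2575, 0.1613]
tool_rot: [-1.568, 0.001, 1.729]
force: [-0.5, -0.9, 0.1]
grip_width: 0.0272
clock 5.3167 pos [0.6883 0.2575 0.1613] yaw 99.09 force [-0.5 -0.9  0.1] w 0.0272
GO dx 2.3 dy 11.3 dz -0.4 yaw -0.009  rows>=1
```

View pics/s6c.png

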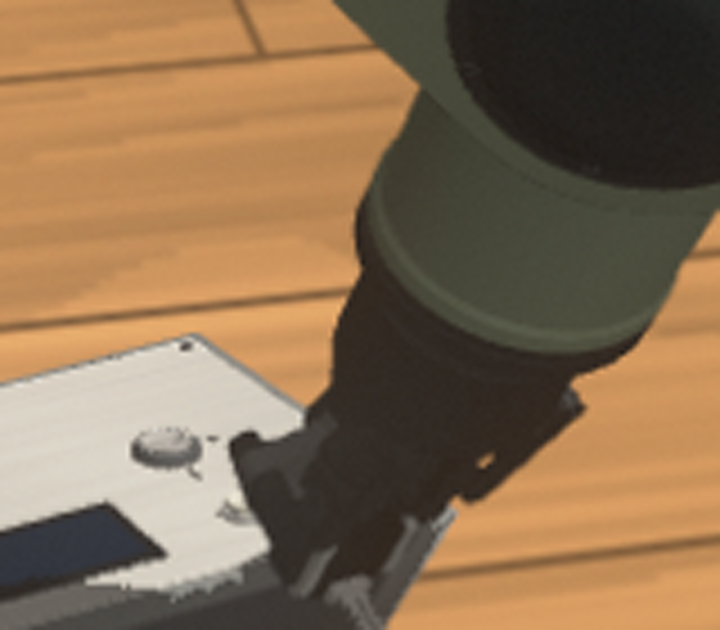

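View pics/w6.png

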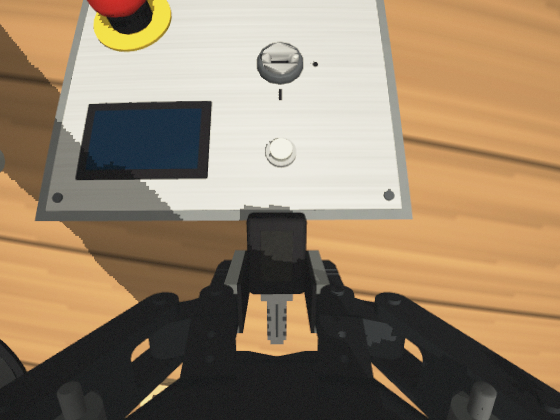

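```bash
python3 - <<'E'
from h import *
crop("pics/w6.png",(230,20,330,100),7,"pics/w6c.png")
print(back('wrist',[[37,220],[411,217]],[.139,.139]), con(90,-110,139),con(90,110,139))
print('ours', proj('wrist',[con(90,-110,139),con(90,110,139),con(-3.75,35,93.5)]))
print(back('wrist',[[279,62]],[.0935]),con(-3.75,35,93.5))
E
```

```text
[[0.69520229 0.11600617 0.139     ]
 [0.65917797 0.33040335 0.139     ]] [0.69680741 0.11417622 0.139     ] [0.66006441 0.33108623 0.139     ]
ours [[ 34.22530051 222.09564403]
 [411.71142267 218.64604704]
 [278.55762886  57.3185904 ]]
[[0.58286315 0.2422016  0.0935    ]] [0.58015719 0.24148211 0.0935    ]
```

View pics/w6c.png

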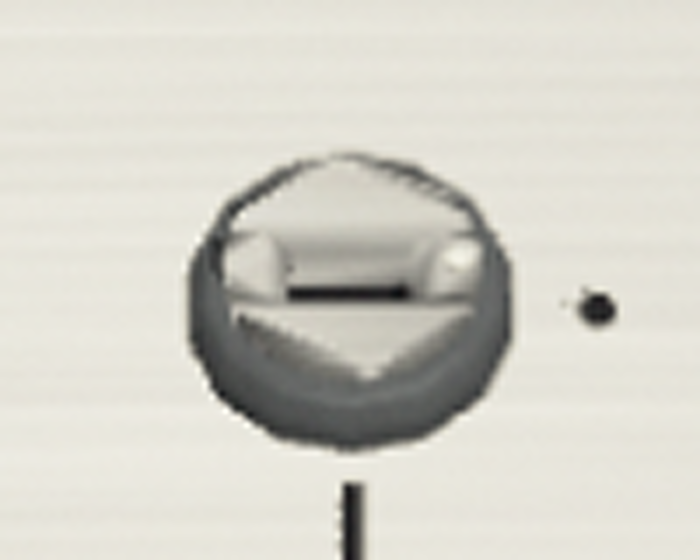

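```bash
python3 -m crank '[{"hand":0.85,"dx":2,"dy":11,"dz":0,"yaw":-0.009},{"hand":0.85,"dx":2,"dy":18,"dz":0,"yaw":-0.009},{"hand":0.85,"dx":2,"dy":22,"dz":0,"yaw":-0.009},{"hand":0.85,"dx":2,"dy":25,"dz":0,"yaw":-0.009},{"hand":0.85,"dx":2,"dy":27,"dz":0,"yaw":-0.009},{"hand":0.85,"dx":2,"dy":27,"dz":0,"yaw":-0.009}]'
python3 - <<'E'
from h import *
go(*con(106,35,120),CY)
cv2.imwrite("pics/w7.png",bot.grab_frame("wrist")[:,:,::-1])
E
```

```text
clock: 5.92
position: [0.6897, 0.2603, 0.1365]
tool_rot: [-1.573, -0.0, 1.739]
force: [1.9, -1.3, 9.2]
grip_width: 0.0272
clock 5.9167 pos [0.6897 0.2603 0.1365] yaw 99.64 force [ 1.9 -1.3  9.2] w 0.0272
GO dx -0.2 dy 16.5 dz 1.4 yaw 0.000  rows>=1
```

View pics/w7.png

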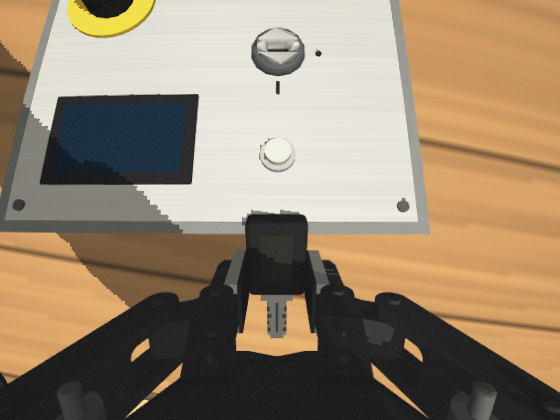

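```bash
python3 -m crank '[{"hand":0.85,"dx":0,"dy":3,"dz":0,"yaw":0},{"hand":0.85,"dx":0,"dy":6,"dz":0,"yaw":0},{"hand":0.85,"dx":0,"dy":8,"dz":0,"yaw":0},{"hand":0.85,"dx":0,"dy":8,"dz":0,"yaw":0}]'
python3 - <<'E'
from h import *
go(*con(106,35,120),CY)
cv2.imwrite("pics/w8.png",bot.grab_frame("wrist")[:,:,::-1])
E
```

```text
clock: 6.3
position: [0.6901, 0.2603, 0.1288]
tool_rot: [-1.574, -0.0, 1.739]
force: [4.3, -0.6, 11.6]
grip_width: 0.0272
clock 6.3 pos [0.6901 0.2603 0.1288] yaw 99.62 force [ 4.3 -0.6 11.6] w 0.0272
GO dx -0.2 dy 8.8 dz 1.8 yaw 0.000  rows>=1
```

View pics/w8.png

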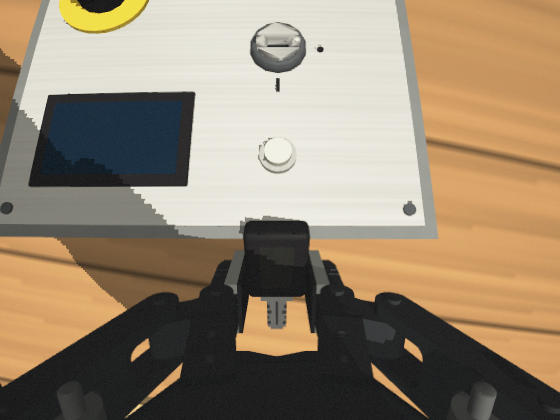

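Rotating as planned (blade foreshortening, head's rear rising). Continue.

```bash
python3 -m crank '[{"hand":0.85,"dx":0,"dy":3,"dz":0,"yaw":0},{"hand":0.85,"dx":0,"dy":6,"dz":0,"yaw":0},{"hand":0.85,"dx":0,"dy":8,"dz":0,"yaw":0},{"hand":0.85,"dx":0,"dy":8,"dz":0,"yaw":0}]'
python3 - <<'E'
from h import *
go(*con(106,35,120),CY)
cv2.imwrite("pics/w9.png",bot.grab_frame("wrist")[:,:,::-1])
cv2.imwrite("pics/s9.png",bot.grab_frame("scene")[:,:,::-1])
crop("pics/s9.png",(380,160,540,300),4.5,"pics/s9c.png")
E
```

```text
clock: 6.68
position: [0.6901, 0.2604, 0.1211]
tool_rot: [-1.574, -0.001, 1.739]
force: [3.9, -0.4, 12.5]
grip_width: 0.0277
clock 6.6833 pos [0.6901 0.2604 0.1211] yaw 99.63 force [ 3.9 -0.4 12.5] w 0.0277
GO dx -0.3 dy 1.0 dz 1.8 yaw 0.000  rows>=1
```

View pics/w9.png

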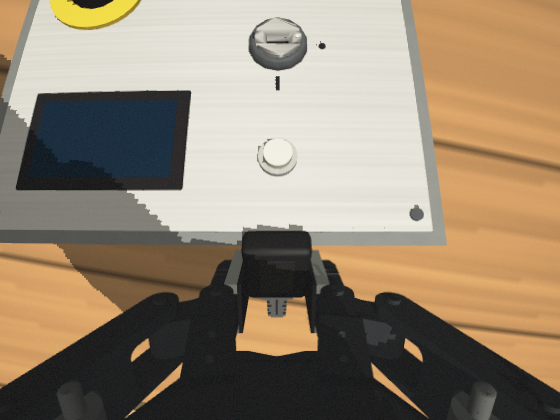

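View pics/s9c.png

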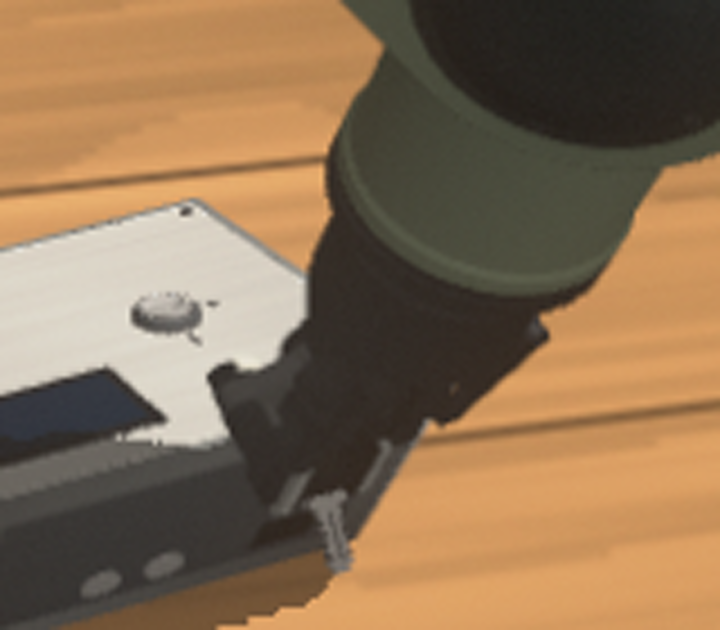

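```bash
python3 - <<'E'
from h import *
crop("pics/w9.png",(220,215,340,335),6,"pics/w9c.png")
E
```

```text
(no output)
```

View pics/w9c.png

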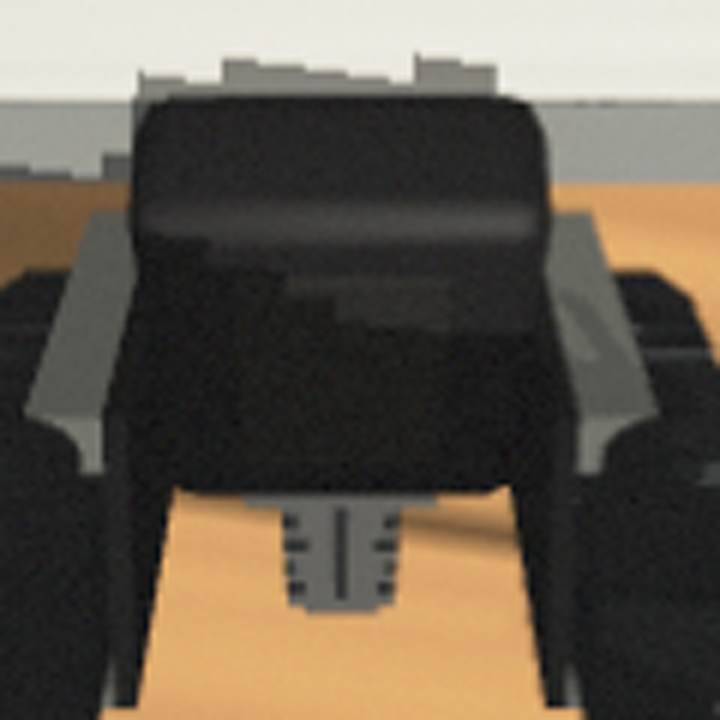

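```bash
cat > kf.py <<'E'
from h import *
from scipy.optimize import least_squares
def keyfit(wobs,sobs,x0=(0,-.004,.009),th0=1.0,ws=0.5):
    s=bot.observe();T=Ro.from_euler('xyz',s['tool_rot']).as_matrix();p=s['position']
    Cw=cam('wrist');Cs=cam('scene')
    def K2W(q,P): # P=(k_x,k_y,k_z) mm ; key x axis=blade
        x,y,z,th=q;bx=np.array([0,np.sin(th),-np.cos(th)]);bz=np.array([0,-np.cos(th),-np.sin(th)])
        P=np.array(P)/1000.
        return p+T@(np.array([x,y,z])+P[0]*bx+P[1]*np.array([1,0,0])+P[2]*bz)
    def f(q):
        r=[proj('wrist',K2W(q,P),Cw)[0]-o for P,o in wobs]+[ws*(proj('scene',K2W(q,P),Cs)[0]-o) for P,o in sobs]
        return np.concatenate(r)
    r=least_squares(f,[*x0,th0],x_scale=[.01,.01,.01,1],loss='soft_l1');print('head centre in tool',r.x[:3].round(4),'tilt deg',np.degrees(r.x[3]).round(2))
    print(f(r.x).reshape(-1,2).round(1).tolist());return r.x
E
python3 - <<'E'
from kf import *
w=[((-20,0,6),(276.7,252.5)),((-20,0,-6),(276.7,231.2)),((20,0,6),(276.7,297)),((52,0,1.5),(276.7,316.7))]
s=[((52,0,0),(456.7,286.7)),((24,0,0),(452.7,270))]
keyfit(w,s,ws=.5);keyfit(w,[]);keyfit(w[:1]+w[3:],s,ws=1)
E
```

```text
head centre in tool [-0.0001 -0.0161  0.0074] tilt deg 32.89
[[0.1, 0.4], [0.1, -2.7], [0.0, 1.9], [-0.0, -0.4], [-0.7, 0.7], [-0.6, 1.5]]
head centre in tool [-0.0001 -0.0022  0.0006] tilt deg 29.96
[[0.0, -0.3], [0.0, 0.2], [-0.0, 0.5], [-0.1, -0.3]]
head centre in tool [-0.     -0.0202  0.0095] tilt deg 33.25
[[0.2, 0.0], [0.1, 0.2], [-1.3, -0.8], [-1.1, 0.8]]
```

```bash
python3 - <<'E'
from kf import *
crop("pics/w6.png",(220,205,340,350),5,"pics/w6d.png")
crop("pics/w8.png",(220,205,340,350),5,"pics/w8d.png")
E
```

```text
(no output)
```

View pics/w6d.png

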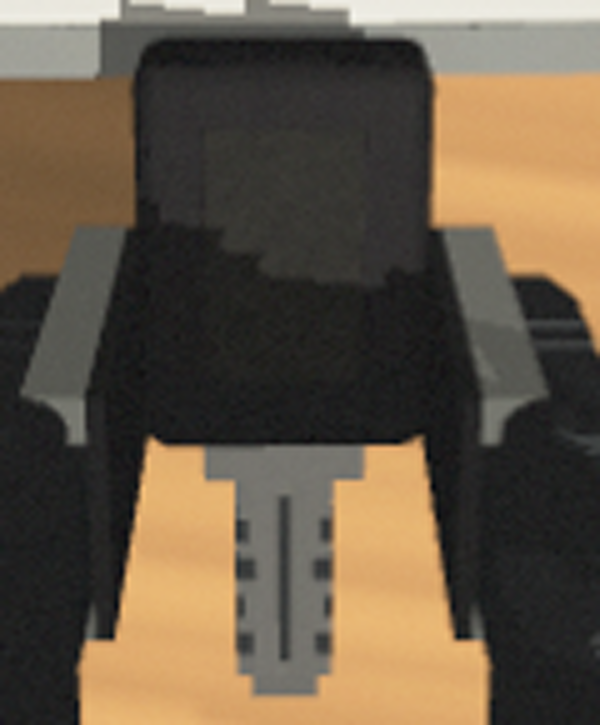

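View pics/w8d.png

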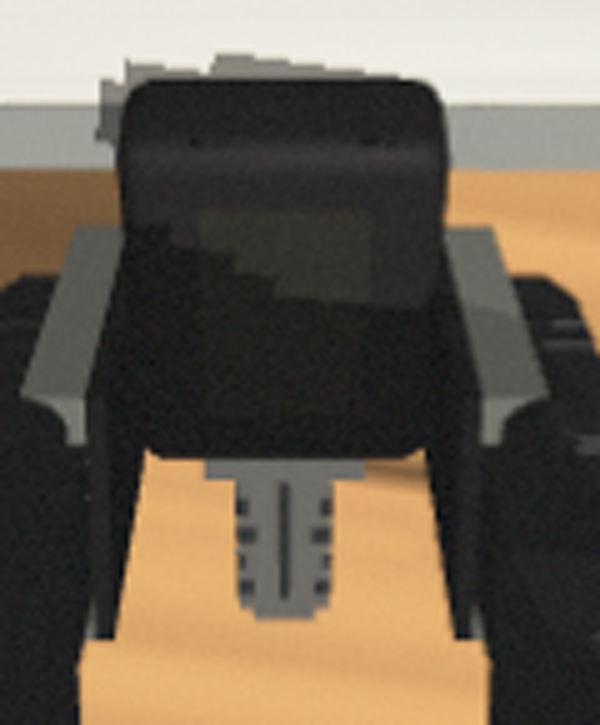

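```bash
python3 - <<'E'
from kf import *
def o(lst,s,ox,oy): return [(P,(276.7,y/s+oy)) for P,y in lst]
w=o([((-20,0,-6),38),((-20,0,6),62),((20,0,6),442),((24,0,4),478),((52,0,1.5),693)],5,220,205)
print('w6');keyfit(w,[],th0=0)
w=o([((-20,0,-6),80),((-20,0,6),150),((20,0,6),458),((24,0,4),478),((52,0,1.5),617)],5,220,205)
print('w8');keyfit(w,[],th0=0.3)
w=o([((-20,0,-6),97),((-20,0,6),225),((20,0,6),492),((24,0,4),507),((52,0,1.5),610)],6,220,215)
print('w9');keyfit(w,[],th0=0.5)
E
```

```text
w6
head centre in tool [-0.0001  0.0047  0.0051] tilt deg -4.39
[[-0.0, -0.1], [-0.0, 0.1], [0.0, 0.6], [0.0, -1.2], [0.0, 0.2]]
w8
head centre in tool [-0.0001  0.0014  0.0024] tilt deg 15.84
[[-0.0, -0.1], [0.0, 0.3], [0.0, 0.3], [-0.0, -1.3], [-0.0, 0.4]]
w9
head centre in tool [-0.0001 -0.004   0.0014] tilt deg 30.21
[[0.0, 0.1], [0.0, -0.1], [-0.0, 0.9], [-0.0, -1.3], [-0.1, 0.1]]
```

```bash
python3 -m crank '[{"hand":0.85,"dx":0,"dy":3,"dz":2,"yaw":0},{"hand":0.85,"dx":0,"dy":6,"dz":4,"yaw":0},{"hand":0.85,"dx":0,"dy":9,"dz":5,"yaw":0},{"hand":0.85,"dx":0,"dy":9,"dz":5,"yaw":0}]'
python3 - <<'E'
from h import *
go(*con(106,35,120),CY)
cv2.imwrite("pics/w10.png",bot.grab_frame("wrist")[:,:,::-1])
crop("pics/w10.png",(220,215,340,335),6,"pics/w10c.png")
E
```

```text
clock: 7.12
position: [0.6866, 0.2601, 0.1133]
tool_rot: [-1.578, -0.002, 1.738]
force: [11.6, 2.6, 17.5]
grip_width: 0.0274
clock 7.1167 pos [0.6866 0.2601 0.1133] yaw 99.6 force [11.6  2.6 17.5] w 0.0274
GO dx -0.6 dy -6.7 dz -1.7 yaw -0.000  rows>=1
```

View pics/w10c.png

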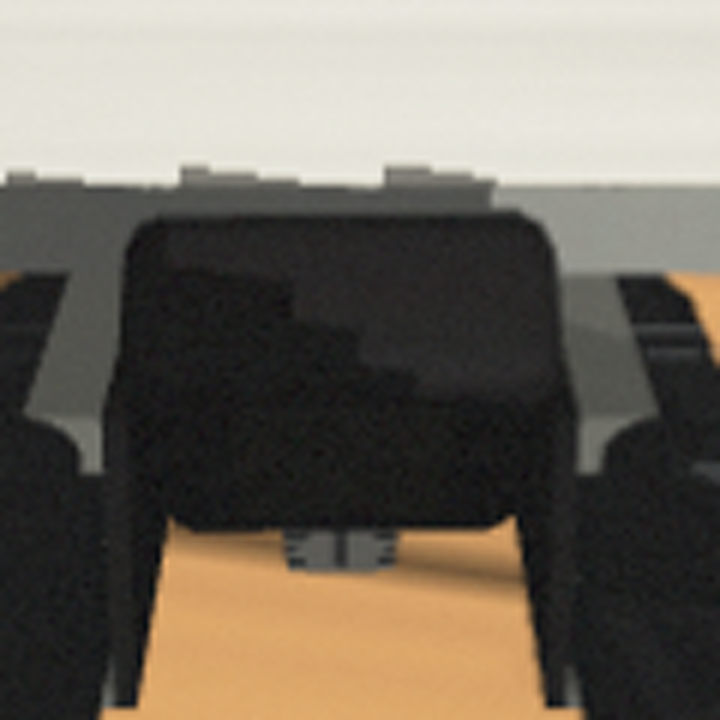

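```bash
python3 - <<'E'
from kf import *
def o(lst,s,ox,oy): return [(P,(276.7,y/s+oy)) for P,y in lst]
w=o([((-20,0,-6),212),((-20,0,6),405),((20,0,6),527),((52,0,1.5),572)],6,220,215)
keyfit(w,[],th0=.9);keyfit(w[:1]+w[2:],[],th0=.9)
E
```

```text
head centre in tool [-0.0002 -0.0249  0.0048] tilt deg 45.43
[[0.0, 0.2], [0.1, -0.6], [-0.0, 2.8], [-0.1, -0.8]]
head centre in tool [-0.0001 -0.0055 -0.0045] tilt deg 41.51
[[0.0, 0.0], [-0.0, -0.0], [-0.0, 0.0]]
```

```bash
python3 -m crank '[{"hand":0.85,"dx":0,"dy":3,"dz":1,"yaw":0},{"hand":0.85,"dx":0,"dy":6,"dz":2,"yaw":0},{"hand":0.85,"dx":0,"dy":6,"dz":2,"yaw":0}]'
python3 - <<'E'
from h import *
go(*con(106,35,120),CY)
cv2.imwrite("pics/w11.png",bot.grab_frame("wrist")[:,:,::-1])
cv2.imwrite("pics/s11.png",bot.grab_frame("scene")[:,:,::-1])
crop("pics/w11.png",(220,215,340,335),5,"pics/w11c.png")
crop("pics/s11.png",(430,240,480,310),8,"pics/s11c.png")
crop("pics/s9.png",(430,240,480,310),8,"pics/s9d.png")
E
```

```text
clock: 7.42
position: [0.6856, 0.2606, 0.1079]
tool_rot: [-1.581, -0.003, 1.738]
force: [19.0, 7.3, 15.9]
grip_width: 0.0275
clock 7.4167 pos [0.6856 0.2606 0.1079] yaw 99.6 force [19.   7.3 15.9] w 0.0275
GO dx -1.2 dy -12.1 dz -2.7 yaw -0.000  rows>=1
```

View pics/w11c.png

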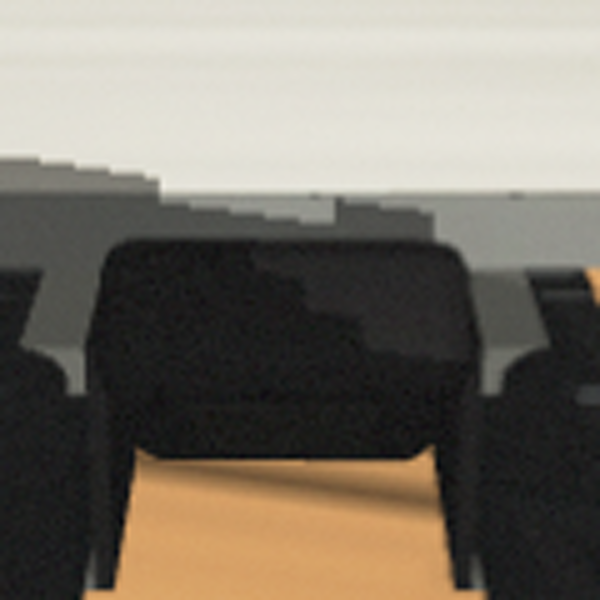

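View pics/s11c.png

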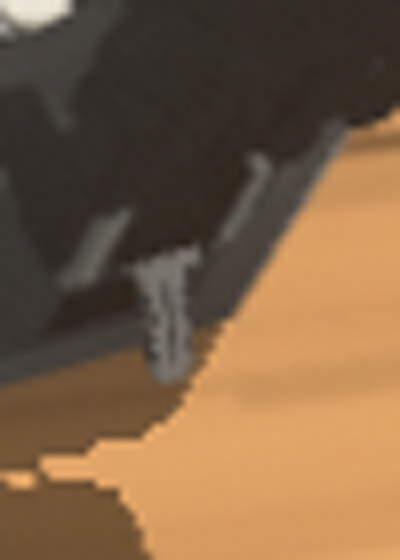

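View pics/s9d.png

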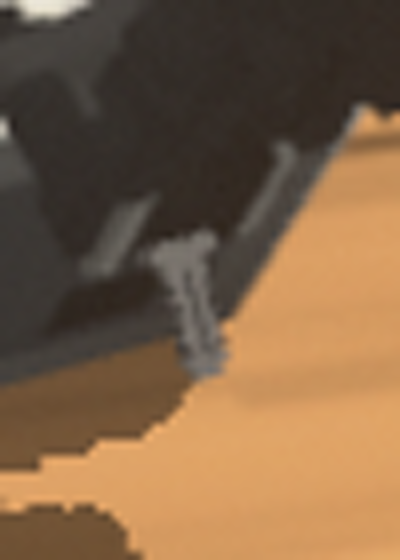

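```bash
python3 - <<'E'
from h import *
s=bot.observe();T=Ro.from_euler('xyz',s['tool_rot']).as_matrix();p=s['position']
for nm,a,b in(('s9',(185,245),(208,375)),('s11',(163,262),(172,378))):
    a=np.array(a)/8;b=np.array(b)/8;print(nm,'obs',b-a)
    for th in range(20,81,10):
        t=np.radians(th);bx=np.array([0,np.sin(t),-np.cos(t)]);S=p+T@(np.array([0,-.004,0])+.012*bx)
        q=proj('scene',[S,S+T@bx*.028]);print(th,(q[1]-q[0]).round(1),end=' ')
    print()
E
```

```text
s9 obs [ 2.875 16.25 ]
20 [ 5.5 14.7] 30 [ 4.2 14.8] 40 [ 2.9 14.5] 50 [ 1.4 13.8] 60 [-0.  12.6] 70 [-1.4 11.2] 80 [-2.8  9.4] 
s11 obs [ 1.125 14.5  ]
20 [ 5.5 14.7] 30 [ 4.2 14.8] 40 [ 2.9 14.5] 50 [ 1.4 13.8] 60 [-0.  12.6] 70 [-1.4 11.2] 80 [-2.8  9.4]
```

```bash
python3 -m crank '[{"hand":0.85,"dx":0,"dy":3,"dz":0.5,"yaw":0},{"hand":0.85,"dx":0,"dy":6,"dz":1,"yaw":0},{"hand":0.85,"dx":0,"dy":6,"dz":1,"yaw":0}]'
python3 - <<'E'
from h import *
go(*con(106,35,120),CY)
cv2.imwrite("pics/w12.png",bot.grab_frame("wrist")[:,:,::-1])
cv2.imwrite("pics/s12.png",bot.grab_frame("scene")[:,:,::-1])
crop("pics/w12.png",(220,215,340,335),5,"pics/w12c.png")
crop("pics/s12.png",(430,240,480,310),8,"pics/s12c.png")
E
```

```text
clock: 7.77
position: [0.6853, 0.2605, 0.1016]
tool_rot: [-1.582, -0.003, 1.738]
force: [28.2, 10.3, 6.9]
grip_width: 0.0274
clock 7.7667 pos [0.6853 0.2605 0.1016] yaw 99.59 force [28.2 10.3  6.9] w 0.0274
GO dx -1.1 dy -18.4 dz -3.1 yaw -0.000  rows>=1
```

View pics/w12c.png

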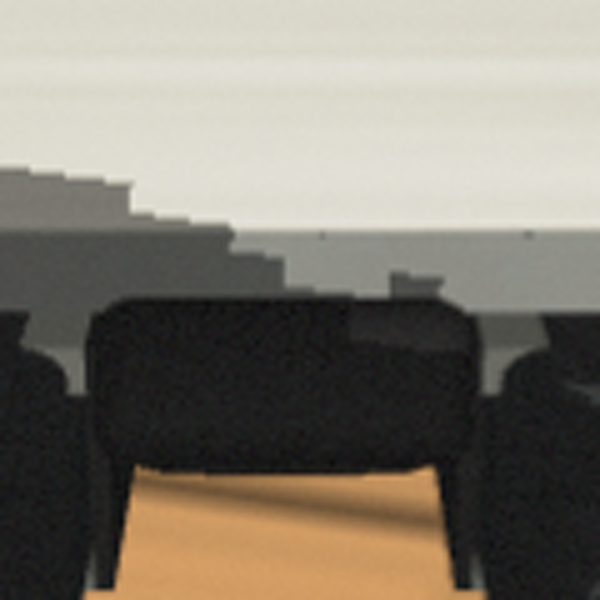

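View pics/s12c.png

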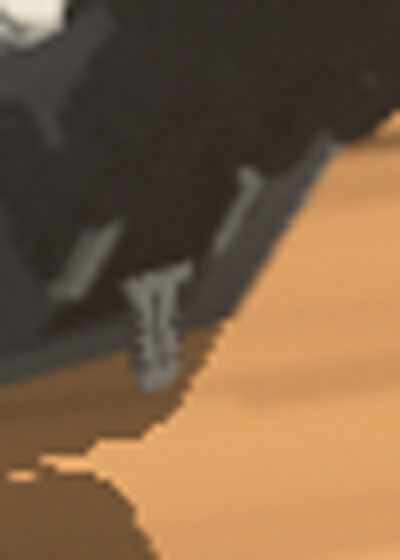

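```bash
python3 -m crank '[{"hand":0.85,"dx":0,"dy":0,"dz":-5,"yaw":0},{"hand":0.85,"dx":0,"dy":-10,"dz":-10,"yaw":0},{"hand":0.85,"dx":0,"dy":-40,"dz":-12,"yaw":0},{"hand":0.85,"dx":0,"dy":-75,"dz":-10,"yaw":0},{"hand":0.85,"dx":0,"dy":-75,"dz":-10,"yaw":0},{"hand":0.85,"dx":0,"dy":-75,"dz":-10,"yaw":0}]'
python3 - <<'E'
from h import *
go(*con(-3.75,35,170),CY)
cv2.imwrite("pics/w13.png",bot.grab_frame("wrist")[:,:,::-1])
cv2.imwrite("pics/s13.png",bot.grab_frame("scene")[:,:,::-1])
crop("pics/w13.png",(210,215,350,335),5,"pics/w13c.png")
q=proj('scene',bot.observe()['position'])[0].astype(int);print(q)
crop("pics/s13.png",(q[0]-30,q[1]-35,q[0]+30,q[1]+35),8,"pics/s13c.png")
E
```

```text
clock: 8.37
position: [0.6913, 0.261, 0.1761]
tool_rot: [-1.573, -0.001, 1.74]
force: [-0.0, 0.1, -1.2]
grip_width: 0.0272
clock 8.3667 pos [0.6913 0.261  0.1761] yaw 99.68 force [-0.   0.1 -1.2] w 0.0272
GO dx -0.6 dy 5.8 dz 112.8 yaw 0.001  rows>=3
[456 252]
```

View pics/w13c.png

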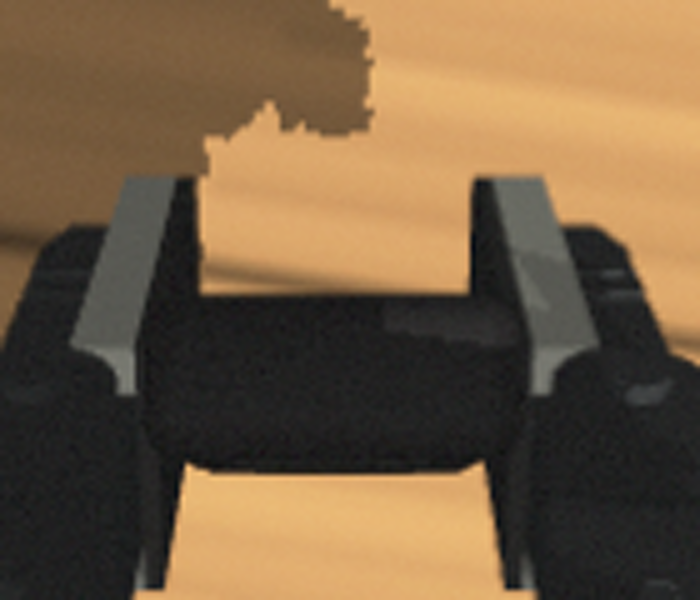

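View pics/s13c.png

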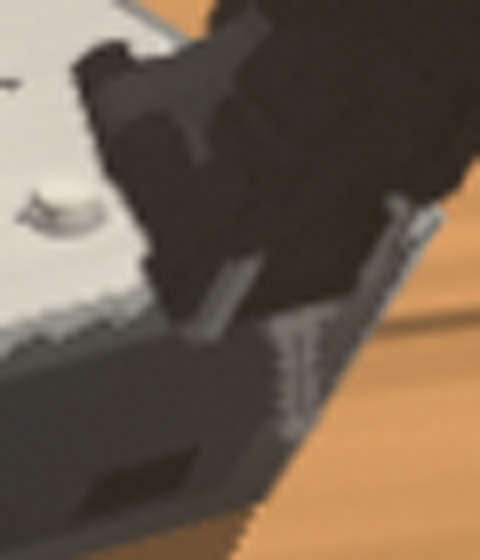

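```bash
cat > jf.py <<'E'
from h import *
from scipy.optimize import least_squares
def jf(w,sc,th0=1.05,verbose=True,tool=None):
    s=bot.observe();T=Ro.from_euler('xyz',s['tool_rot']).as_matrix();p=s['position']
    Cw=cam('wrist');Cs=cam('scene')
    def pt(q,a,b):
        y,z,th=q;bx=np.array([0,np.sin(th),-np.cos(th)]);bz=np.array([0,-np.cos(th),-np.sin(th)])
        return p+T@(np.array([0,y,z])+a/1000*bx+b/1000*bz)
    def f(q):
        r=[proj('wrist',pt(q,a,b),Cw)[0][1]-v for a,b,v in w]
        for a,b,u,v in sc: r+=list((proj('scene',pt(q,a,b),Cs)[0]-[u,v])/1.0)
        y,z,th=q  # pivot prior: key point +9mm on axis stays near y=-3.4,z=0
        bx=np.array([0,np.sin(th),-np.cos(th)]);P=np.array([0,y,z])+.009*bx
        r+=[(P[1]+.0034)/.003,(P[2])/.004]
        return np.array(r)
    r=least_squares(f,[-.01,.004,th0],x_scale=[.01,.01,1]);cov=np.linalg.inv(r.jac.T@r.jac)
    y,z,th=r.x;bx=np.array([0,np.sin(th),-np.cos(th)])
    tip=np.array([0,y,z])+.052*bx
    print('tilt',np.degrees(th).round(1),'+-',np.degrees(cov[2,2]**.5).round(1),'head',r.x[:2].round(4),'tip tool',tip.round(4),'res',f(r.x).round(1))
    return r.x
E
python3 - <<'E'
from jf import *
w=[(-20,-6,274),(-20,6,308.5)];sc=[(24,0,463.5,258),(52,0,462.9,271.4)]
jf(w,sc)
C=cam('scene');print(-cv2.Rodrigues(C[2])[0].T@C[3])
E
```

```text
tilt 56.7 +- 1.8 head [-0.0246 -0.0012] tip tool [ 0.      0.0188 -0.0298] res [ 0.5 -0.6 -2.1  0.5 -1.3  1.4 -4.6 -1.5]
[ 1.07482244 -0.1013493   0.8727001 ]
```

```bash
python3 - <<'E'
from h import *
s=bot.observe();T=Ro.from_euler('xyz',s['tool_rot']).as_matrix();p=s['position']
for q in [(-14,0,-11),(14,0,-11),(-14,-38,-11),(14,-38,-11),(-14,0,11)]:
    P=p+T@(np.array(q)/1000.)
    print(q,'scene crop',((proj('scene',P)[0]-[426,217])*8).round(),'wrist13 crop',((proj('wrist',P)[0]-[210,215])*5).round())
E
python3 - <<'E'
import cv2
im=cv2.imread('pics/w13.png');cv2.imwrite('pics/w13e.png',cv2.resize(im[200:360,190:370],None,fx=4,fy=3.7))
im=cv2.imread('pics/s13.png')[222:292,436:496];im=cv2.convertScaleAbs(im,alpha=2.2);cv2.imwrite('pics/s13e.png',cv2.resize(im,None,fx=8,fy=8,interpolation=cv2.INTER_CUBIC))
E
```

```text
(-14, 0, -11) scene crop [211. 346.] wrist13 crop [198. 351.]
(14, 0, -11) scene crop [326. 313.] wrist13 crop [470. 351.]
(-14, -38, -11) scene crop [266. 252.] wrist13 crop [160. 588.]
(14, -38, -11) scene crop [384. 218.] wrist13 crop [510. 588.]
(-14, 0, 11) scene crop [162. 263.] wrist13 crop [193. 153.]
```

View pics/s13e.png

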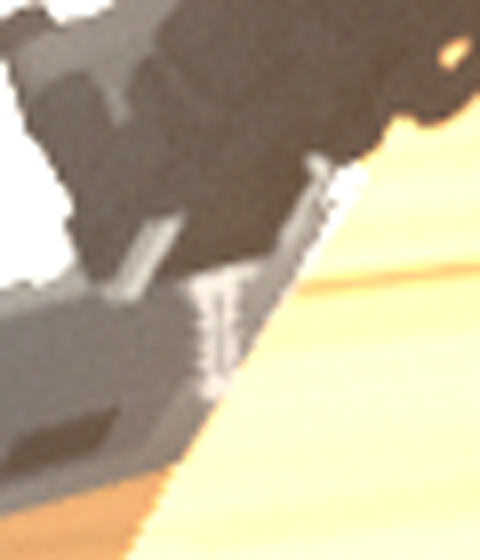

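```bash
sed -i 's#r+=\[(P\[1\]+.0034)/.003,(P\[2\])/.004\]#r+=[(P[1]+.015)/.02,(P[2])/.02]#' jf.py
python3 - <<'E'
from jf import *
w=[(-20,-6,274),(-20,6,308.5)]
jf(w,[(24,0,463.5,258),(52,0,462.9,271.4)])
jf(w,[(24,0,463.5,259),(52,0,462.9,272.4)])
jf(w,[(24,0,464.5,259),(52,0,463.9,272.4)])
jf(w,[(24,0,462.5,259),(52,0,461.9,272.4)])
E
```

```text
tilt 52.8 +- 1.9 head [-0.0286 -0.0005] tip tool [ 0.      0.0128 -0.0319] res [ 0.2 -0.1 -1.  -0.7  0.4  0.7 -0.3 -0.3]
tilt 52.6 +- 1.9 head [-0.0271 -0.0014] tip tool [ 0.      0.0142 -0.033 ] res [ 0.4 -0.3 -1.  -0.8  0.4  0.6 -0.2 -0.3]
tilt 50.1 +- 1.9 head [-0.0285 -0.0016] tip tool [ 0.      0.0113 -0.035 ] res [ 0.4 -0.3 -1.3 -1.   0.6  0.8 -0.3 -0.4]
tilt 55.2 +- 1.9 head [-0.0256 -0.0012] tip tool [ 0.      0.017  -0.0309] res [ 0.5 -0.4 -0.7 -0.7  0.3  0.4 -0.2 -0.3]
```

```bash
python3 -m crank '[{"hand":0.85,"dx":0,"dy":0,"dz":-5,"yaw":-0.12},{"hand":0.85,"dx":0,"dy":0,"dz":-5,"yaw":-0.24},{"hand":0.85,"dx":0,"dy":0,"dz":-5,"yaw":-0.36},{"hand":0.85,"dx":0,"dy":0,"dz":-5,"yaw":-0.48},{"hand":0.85,"dx":0,"dy":0,"dz":-5,"yaw":-0.6},{"hand":0.85,"dx":0,"dy":0,"dz":-5,"yaw":-0.65},{"hand":0.85,"dx":0,"dy":0,"dz":-5,"yaw":-0.65},{"hand":0.85,"dx":0,"dy":0,"dz":-5,"yaw":-0.65}]'
python3 - <<'E'
from h import *
go(*con(-3.75,35,170),CY)
cv2.imwrite("pics/s14.png",bot.grab_frame("scene")[:,:,::-1])
q=proj('scene',bot.observe()['position'])[0].astype(int);print(q)
im=cv2.convertScaleAbs(cv2.imread('pics/s14.png'),alpha=1.8);cv2.imwrite('pics/s14b.png',im)
crop("pics/s14b.png",(q[0]-40,q[1]-40,q[0]+40,q[1]+35),8,"pics/s14c.png")
s=bot.observe();T=Ro.from_euler('xyz',s['tool_rot']).as_matrix();p=s['position']
for a in [(-14,0,-11),(-14,0,11),(14,0,-11),(14,0,11)]:
    print(a,((proj('scene',p+T@(np.array(a)/1000))[0]-q+40)*8).round())
E
```

```text
clock: 9.13
position: [0.6952, 0.2612, 0.1726]
tool_rot: [-1.569, -0.001, 2.388]
force: [-0.7, 0.0, -1.0]
grip_width: 0.0277
clock 9.1333 pos [0.6952 0.2612 0.1726] yaw 136.81 force [-0.7  0.  -1. ] w 0.0277
GO dx 70.4 dy 2.8 dz 93.2 yaw 0.649  rows>=6
[457 255]
(-14, 0, -11) [348. 395.]
(-14, 0, 11) [253. 343.]
(14, 0, -11) [400. 304.]
(14, 0, 11) [306. 253.]
```

View pics/s14c.png

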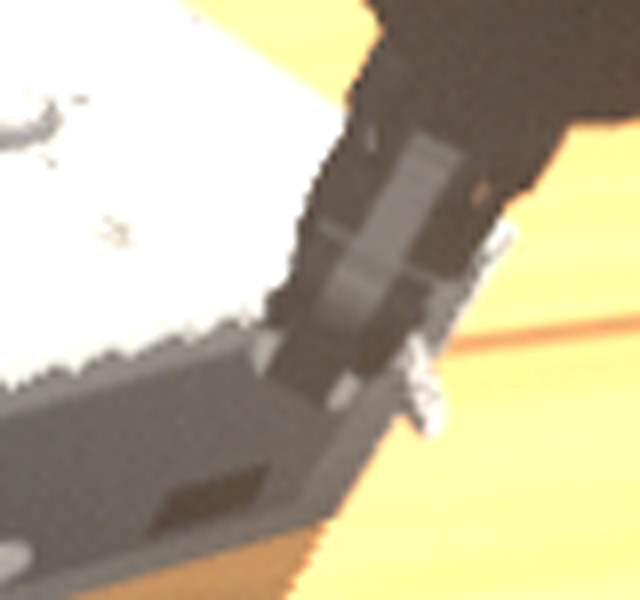

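```bash
cat > pl.py <<'E'
from h import *
from scipy.optimize import fsolve
s=bot.observe();T=Ro.from_euler('xyz',s['tool_rot']).as_matrix();p=s['position'];C=cam('scene')
def inv(px,x=0):
    return fsolve(lambda q:proj('scene',p+T@np.array([x,q[0],q[1]]),C)[0]-px,[0,-.02])
E
python3 - <<'E'
from pl import *
o=np.array([417,215])
for lab,c in (('tip',(433,430)),('tip-',(430,425)),('blade root',(410,362)),('sh top',(413,340))):
    print(lab,(inv(np.array(c)/8+o)*1000).round(1))
for lab,c in (('padend f',(335,405)),('padend b',(262,372))): print(lab,(inv(np.array(c)/8+o,-.018)*1000).round(1))
crop("pics/s14b.png",(450,240,482,275),18,"pics/s14d.png")
E
```

```text
tip [ 15.5 -30.1]
tip- [ 14.4 -29. ]
blade root [ -2.  -18.6]
sh top [ -9.3 -16.7]
padend f [-0.1 -9.7]
padend b [2.1 6.5]
```

View pics/s14d.png

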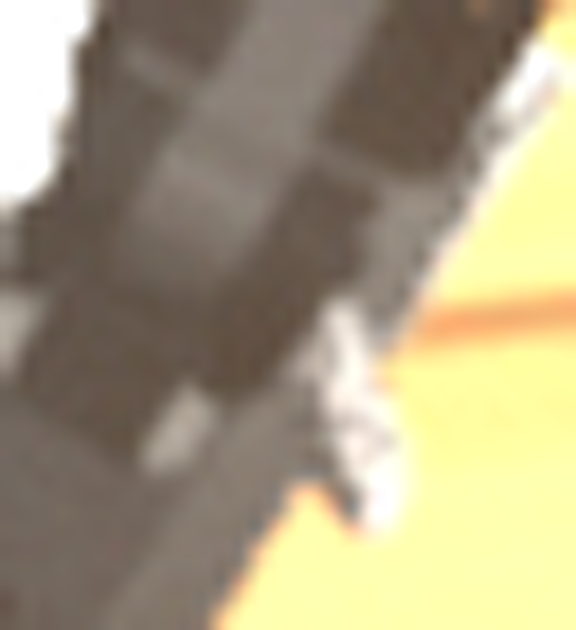

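```bash
python3 - <<'E'
from pl import *
o=np.array([450,240])
L=[]
for c in ((377,525),(362,420),(347,320)):
    q=inv(np.array(c)/18+o)*1000;L.append(q);print(q.round(1))
d=L[0]-L[2];print('tilt',np.degrees(np.arctan2(d[0],-d[1])),np.linalg.norm(d))
# model: tip fixed; show shoulder pixel for tilts
for th in (50,55,60,65):
    t=np.radians(th);b=np.array([np.sin(t),-np.cos(t)])*28
    S=(L[0]-b)/1000;print(th,'shoulder crop',((proj('scene',p+T@np.array([0,*S]),C)[0]-o)*18).round(),'y,z',(S*1000).round(1))
E
```

```text
[ 16.8 -30.2]
[  3.1 -23.8]
[ -9.5 -17.8]
tilt 64.83792961641994 29.06794543527242
50 shoulder crop [275. 317.] y,z [ -4.7 -12.2]
55 shoulder crop [299. 319.] y,z [ -6.1 -14.1]
60 shoulder crop [324. 323.] y,z [ -7.5 -16.2]
65 shoulder crop [349. 328.] y,z [ -8.6 -18.4]
```

```bash
python3 - <<'E'
from h import *
go(*con(-39.9,35.8,145),CY)
E
```

```text
clock 9.1833 pos [0.6953 0.2613 0.1729] yaw 136.8 force [-0.6  0.4  0.6] w 0.0276
GO dx 92.8 dy 28.0 dz 121.6 yaw 0.649  rows>=6
```

```bash
python3 -m crank '[{"hand":0.85,"dx":0,"dy":-10,"dz":0,"yaw":0.12},{"hand":0.85,"dx":10,"dy":-10,"dz":15,"yaw":0.24},{"hand":0.85,"dx":28,"dy":-10,"dz":37,"yaw":0.36},{"hand":0.85,"dx":48,"dy":-5,"dz":63,"yaw":0.48},{"hand":0.85,"dx":68,"dy":8,"dz":90,"yaw":0.6},{"hand":0.85,"dx":83,"dy":18,"dz":110,"yaw":0.649},{"hand":0.85,"dx":92.8,"dy":25,"dz":121.6,"yaw":0.649},{"hand":0.85,"dx":92.8,"dy":28,"dz":121.6,"yaw":0.649},{"hand":0.85,"dx":92.8,"dy":28,"dz":121.6,"yaw":0.649},{"hand":0.85,"dx":92.8,"dy":28,"dz":121.6,"yaw":0.649}]'
python3 - <<'E'
from h import *
go(*con(-39.9,35.8,125),CY)
E
```

```text
clock: 10.02
position: [0.5455, 0.2361, 0.1458]
tool_rot: [-1.571, -0.0, 1.74]
force: [0.1, -0.5, -0.3]
grip_width: 0.0274
clock 10.0167 pos [0.5455 0.2361 0.1458] yaw 99.67 force [ 0.1 -0.5 -0.3] w 0.0274
GO dx 0.3 dy 20.8 dz 1.1 yaw 0.001  rows>=1
```

```bash
python3 -m crank '[{"hand":0.85,"dx":0.3,"dy":10,"dz":1,"yaw":0},{"hand":0.85,"dx":0.3,"dy":21,"dz":1,"yaw":0},{"hand":0.85,"dx":0.3,"dy":21,"dz":1,"yaw":0},{"hand":0.85,"dx":0.3,"dy":21,"dz":1,"yaw":0}]'
cat > look.py <<'E'
import sys
from pl import *
n=sys.argv[1]
for c in('scene','wrist'): cv2.imwrite(f"pics/{c[0]}{n}.png",bot.grab_frame(c)[:,:,::-1])
im=cv2.convertScaleAbs(cv2.imread(f'pics/s{n}.png'),alpha=1.3);cv2.imwrite('pics/tmp.png',im)
crop('pics/tmp.png',(385,190,455,250),10,f"pics/s{n}c.png")
go(*con(-39.9,35.8,118.2),CY)
K=con(-3.9,35.8,93.5);print('keyway in scene crop',((proj('scene',K,C)[0]-[385,190])*10).round())
for y,z in((16.8,-30.2),(14,-33)):print('tip pred',((proj('scene',p+T@np.array([0,y/1000,z/1000]),C)[0]-[385,190])*10).round())
E
python3 look.py 15
```

```text
clock: 10.35
position: [0.5434, 0.236, 0.1236]
tool_rot: [-1.569, 0.0, 1.741]
force: [0.0, 0.9, -0.1]
grip_width: 0.027
clock 10.45 pos [0.5437 0.2364 0.1245] yaw 99.75 force [-0.4 -0.1 -0.9] w 0.0272
GO dx -0.2 dy 6.3 dz -0.6 yaw 0.002  rows>=1
keyway in scene crop [317. 379.]
tip pred [317. 314.]
tip pred [327. 317.]
```

View pics/s15c.png

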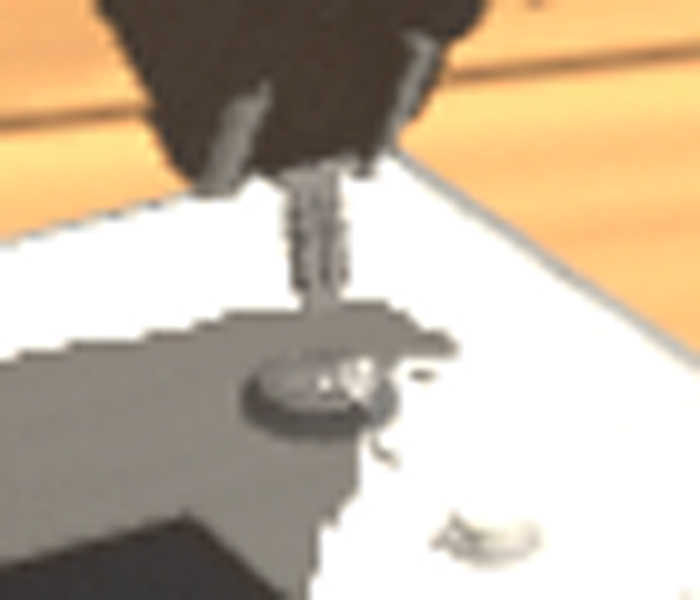

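View pics/w15.png

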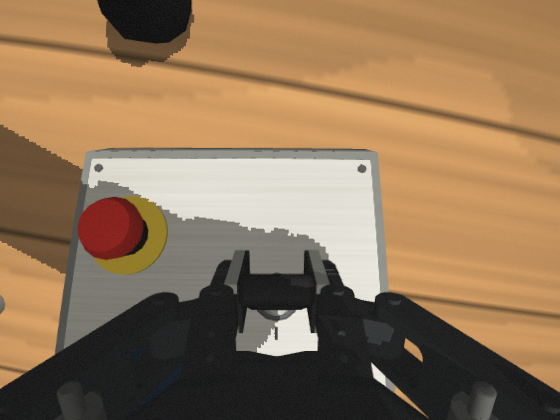

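```bash
python3 - <<'E'
from pl import *
K=con(-3.9,35.8,93.5);n=con(-5,0,8.66)-con(0,0,0);u=con(8.66,0,5)-con(0,0,0);v=con(0,10,0)-con(0,0,0)
b=proj('scene',K,C)[0]
for nm,d in(('n',n),('u',u),('y',v)):print(nm,'px per 10mm x10',((proj('scene',K+d,C)[0]-b)*10).round(1), 'wrist',(proj('wrist',K+d)[0]-proj('wrist',K)[0]).round(1))
print('wrist K',proj('wrist',K))
tip=p+T@np.array([0,.0160,-.0308]);d=(tip-K)*1000
print('tip rel K: n %.1f u %.1f y %.1f'%(d@n*100,d@u*100,d@v*100))
for hh in(0,):
    pass
crop('pics/w15.png',(220,240,340,360),6,'pics/w15c.png')
E
```

```text
n px per 10mm x10 [ -1.1 -44.7] wrist [0.  0.4]
u px per 10mm x10 [25.8 20.3] wrist [-0.  16.3]
y px per 10mm x10 [ 45.  -12.1] wrist [15.7  0. ]
wrist K [[276.31512625 296.88185825]]
tip rel K: n 15.9 u 2.5 y 0.3
```

View pics/w15c.png

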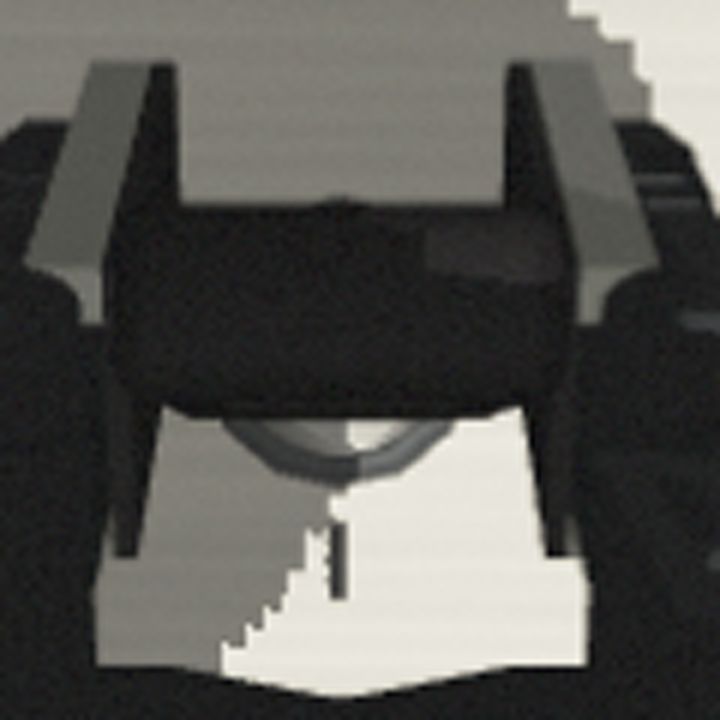

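```bash
python3 -m crank '[{"hand":0.85,"dx":-0.3,"dy":1.4,"dz":2.3,"yaw":0},{"hand":0.85,"dx":-0.3,"dy":6.5,"dz":-0.7,"yaw":0},{"hand":0.85,"dx":-0.3,"dy":11.7,"dz":-3.7,"yaw":0},{"hand":0.85,"dx":-0.3,"dy":11.7,"dz":-3.7,"yaw":0},{"hand":0.85,"dx":-0.3,"dy":11.7,"dz":-3.7,"yaw":0}]' 25
python3 look.py 16; python3 - <<'E'
from h import *
crop('pics/w16.png',(220,240,340,360),5,'pics/w16c.png')
E
```

```text
clock: 10.87
position: [0.5474, 0.2364, 0.1125]
tool_rot: [-1.57, 0.0, 1.741]
force: [0.5, 0.7, 0.6]
grip_width: 0.0272
clock 10.9667 pos [0.5474 0.2366 0.1129] yaw 99.75 force [-0.6 -0.4 -0.4] w 0.0271
GO dx 0.1 dy -5.3 dz 3.0 yaw 0.002  rows>=1
keyway in scene crop [317. 379.]
tip pred [312. 362.]
tip pred [321. 365.]
```

View pics/s16c.png

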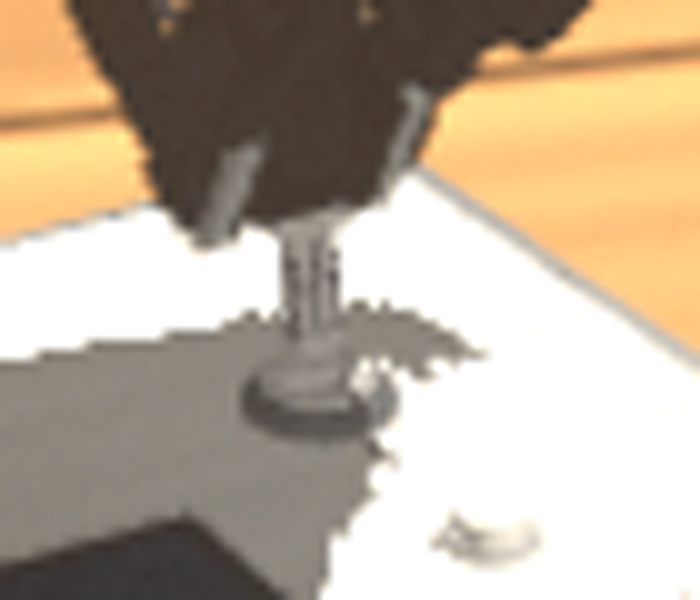

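View pics/w16c.png

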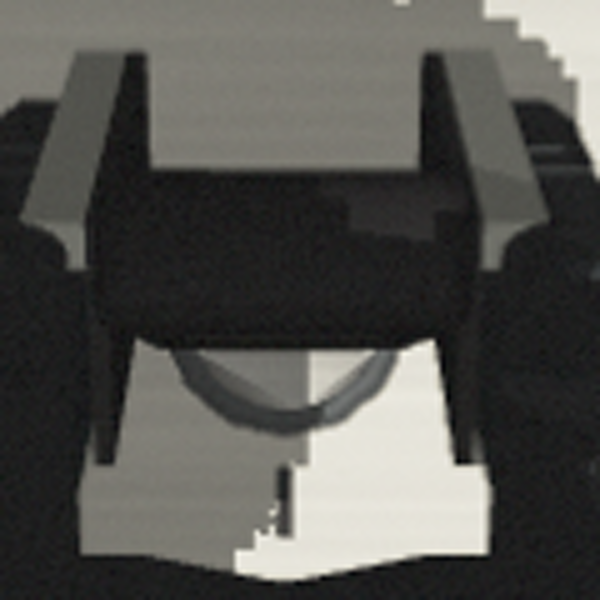

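```bash
python3 -m crank '[{"hand":0.85,"dx":0,"dy":2.6,"dz":-1.5,"yaw":0},{"hand":0.85,"dx":0,"dy":5.2,"dz":-3,"yaw":0},{"hand":0.85,"dx":0,"dy":7.8,"dz":-4.5,"yaw":0},{"hand":0.85,"dx":0,"dy":8.7,"dz":-5,"yaw":0},{"hand":0.85,"dx":0,"dy":8.7,"dz":-5,"yaw":0}]' 25
python3 look.py 17
```

```text
clock: 11.38
position: [0.5524, 0.2373, 0.1039]
tool_rot: [-1.571, -0.0, 1.741]
force: [-0.1, 0.6, 0.2]
grip_width: 0.0273
clock 11.4833 pos [0.5523 0.2374 0.1042] yaw 99.75 force [ 0.2  0.2 -1.1] w 0.0271
GO dx 0.2 dy -14.0 dz 8.0 yaw 0.002  rows>=1
keyway in scene crop [317. 379.]
tip pred [313. 407.]
tip pred [323. 410.]
```

View pics/s17c.png

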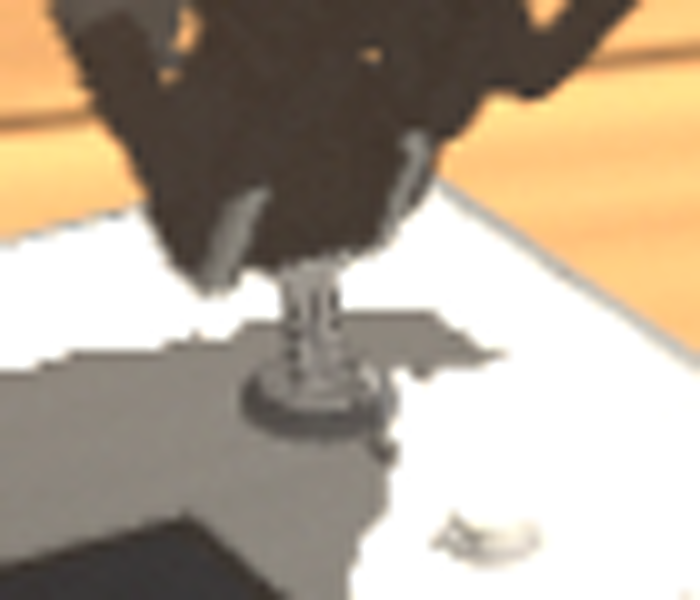

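```bash
python3 -m crank '[{"hand":0.85,"dx":0,"dy":2.6,"dz":-1.5,"yaw":0},{"hand":0.85,"dx":0,"dy":5.2,"dz":-3,"yaw":0},{"hand":0.85,"dx":0,"dy":6,"dz":-3.5,"yaw":0},{"hand":0.85,"dx":0,"dy":6,"dz":-3.5,"yaw":0}]' 25
python3 look.py 18;python3 - <<'E'
from h import *
crop('pics/w18.png',(220,240,340,360),5,'pics/w18c.png')
E
```

```text
clock: 11.82
position: [0.5562, 0.238, 0.0981]
tool_rot: [-1.571, -0.0, 1.741]
force: [3.2, 0.4, -0.6]
grip_width: 0.027
clock 11.9167 pos [0.5561 0.238  0.0983] yaw 99.74 force [ 4.9  0.5 -0. ] w 0.0273
GO dx 0.3 dy -19.9 dz 11.8 yaw 0.002  rows>=1
keyway in scene crop [317. 379.]
tip pred [316. 438.]
tip pred [325. 441.]
```

View pics/s18c.png

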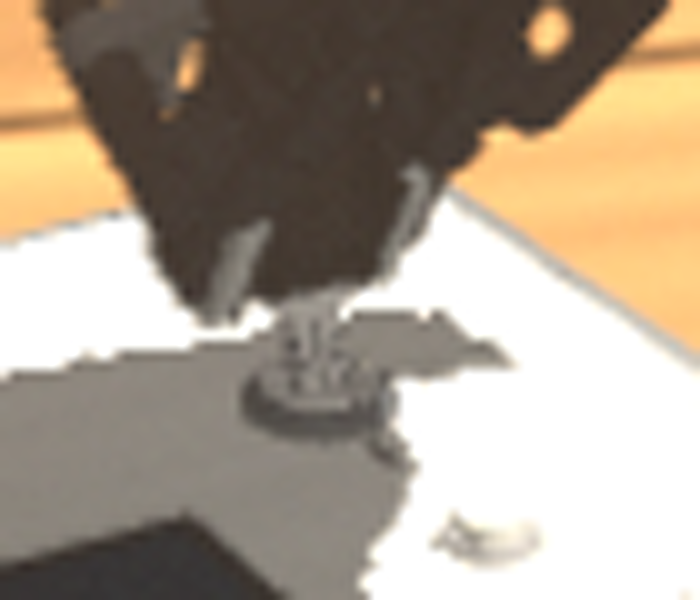

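View pics/w18c.png

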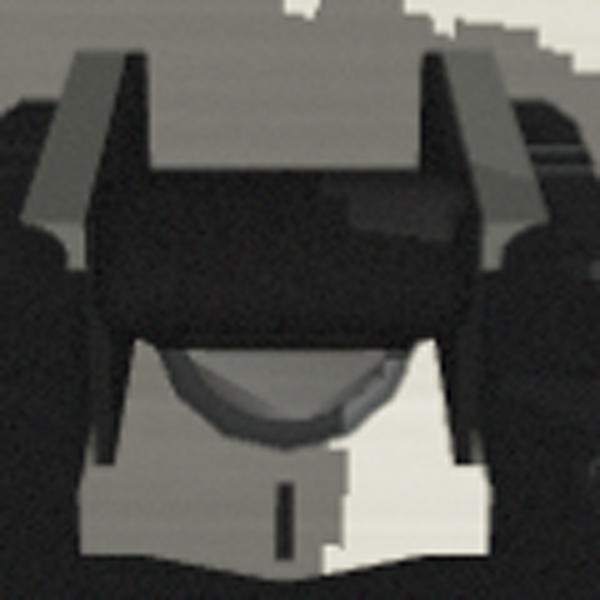

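```bash
python3 -m crank '[{"hand":0.85,"dx":0,"dy":-0.6,"dz":-1,"yaw":0},{"hand":0.85,"dx":0,"dy":1.9,"dz":-2.6,"yaw":0},{"hand":0.85,"dx":0,"dy":4.4,"dz":-4.2,"yaw":0},{"hand":0.85,"dx":0,"dy":4.4,"dz":-4.2,"yaw":0}]' 25
python3 look.py 19
```

```text
clock: 12.25
position: [0.5599, 0.2385, 0.0932]
tool_rot: [-1.57, 0.0, 1.741]
force: [1.2, 0.1, -0.0]
grip_width: 0.0273
clock 12.35 pos [0.5598 0.2386 0.0935] yaw 99.75 force [-0.2 -0.5 -0.2] w 0.0273
GO dx 0.3 dy -24.7 dz 15.6 yaw 0.002  rows>=1
keyway in scene crop [317. 379.]
tip pred [318. 467.]
tip pred [327. 470.]
```

View pics/s19c.png

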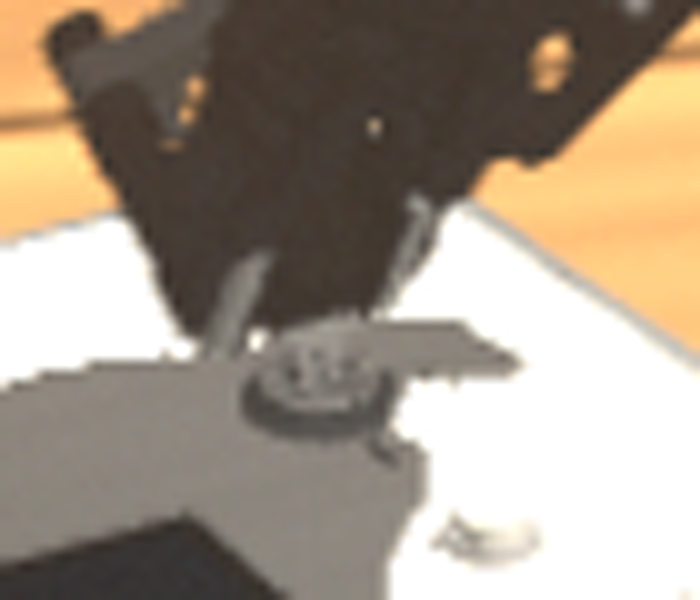

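```bash
python3 -m crank '[{"hand":0.85,"dx":0,"dy":2.4,"dz":-1.7,"yaw":0},{"hand":0.85,"dx":0,"dy":4.8,"dz":-3.2,"yaw":0},{"hand":0.85,"dx":0,"dy":5.2,"dz":-3.4,"yaw":0},{"hand":0.85,"dx":0,"dy":5.2,"dz":-3.4,"yaw":0}]' 25
python3 look.py 20
```

```text
clock: 12.68
position: [0.5632, 0.2392, 0.0883]
tool_rot: [-1.57, 0.0, 1.741]
force: [0.3, 0.8, -3.2]
grip_width: 0.0273
clock 12.7833 pos [0.5632 0.2392 0.0884] yaw 99.75 force [ 0.1  0.1 -3.8] w 0.0272
GO dx 0.3 dy -29.8 dz 19.1 yaw 0.002  rows>=1
keyway in scene crop [317. 379.]
tip pred [320. 493.]
tip pred [329. 497.]
```

View pics/s20c.png

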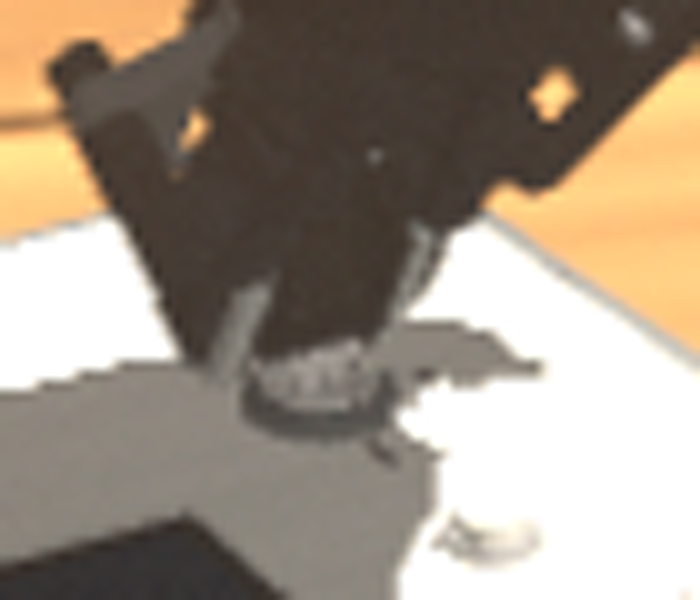

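View pics/w20.png

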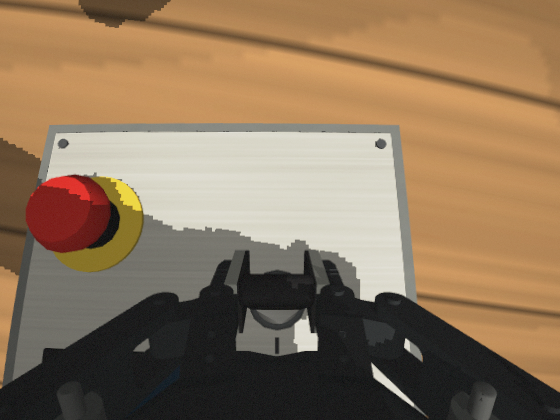

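```bash
python3 -m crank '[{"hand":0.85,"dx":0,"dy":1.7,"dz":-1,"yaw":0},{"hand":0.85,"dx":0,"dy":3.5,"dz":-2,"yaw":0},{"hand":0.85,"dx":0,"dy":4.3,"dz":-2.5,"yaw":0},{"hand":0.85,"dx":0,"dy":4.3,"dz":-2.5,"yaw":0}]' 25
python3 look.py 21
```

```text
clock: 13.12
position: [0.5651, 0.2398, 0.0852]
tool_rot: [-1.57, 0.001, 1.741]
force: [-12.0, -6.2, 23.8]
grip_width: 0.0273
clock 13.2167 pos [0.5651 0.2397 0.0852] yaw 99.76 force [-11.5  -5.4  21.7] w 0.0271
GO dx 0.0 dy -33.0 dz 21.1 yaw 0.003  rows>=1
keyway in scene crop [317. 379.]
tip pred [322. 509.]
tip pred [332. 513.]
```

View pics/s21c.png

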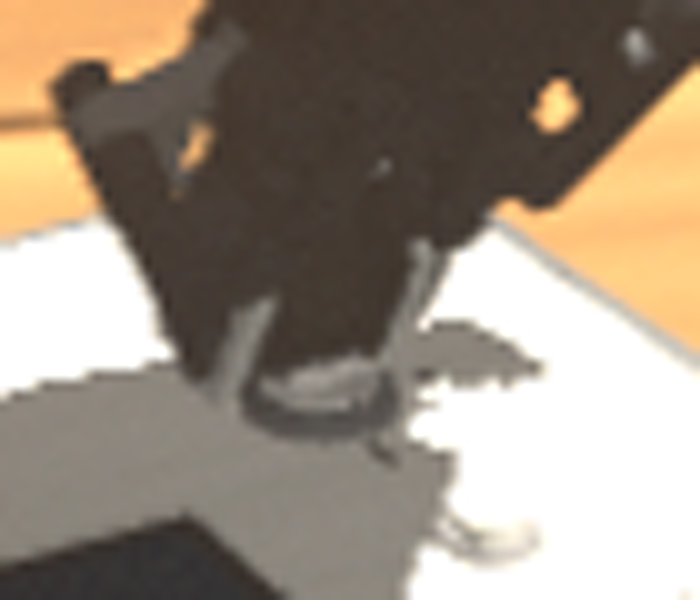

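```bash
python3 -m crank '[{"hand":0.85,"dx":0,"dy":-1,"dz":0.6,"yaw":0},{"hand":0.5,"dx":0,"dy":-1.2,"dz":0.7,"yaw":0},{"hand":0.4,"dx":0,"dy":-1.2,"dz":0.7,"yaw":0},{"hand":0.4,"dx":0,"dy":-1.2,"dz":0.7,"yaw":0},{"hand":0.4,"dx":0,"dy":-25,"dz":0.7,"yaw":0},{"hand":0.4,"dx":0,"dy":-65,"dz":5,"yaw":0},{"hand":0.4,"dx":0,"dy":-75,"dz":15,"yaw":0},{"hand":0.4,"dx":0,"dy":-75,"dz":15,"yaw":0},{"hand":0.4,"dx":0,"dy":-75,"dz":15,"yaw":0}]' 25
python3 look.py 22; python3 - <<'E'
from h import *
crop('pics/w22.png',(200,200,360,320),5,'pics/w22c.png')
E
```

```text
clock: 13.97
position: [0.5513, 0.237, 0.1598]
tool_rot: [-1.572, 0.0, 1.741]
force: [0.1, -0.9, -0.4]
grip_width: 0.0512
clock 14.0667 pos [0.5511 0.2367 0.1586] yaw 99.73 force [-0.2  0.2 -0.3] w 0.0509
GO dx 0.7 dy 40.4 dz 6.7 yaw 0.002  rows>=1
keyway in scene crop [317. 379.]
tip pred [379. 237.]
tip pred [390. 240.]
```

View pics/s22c.png

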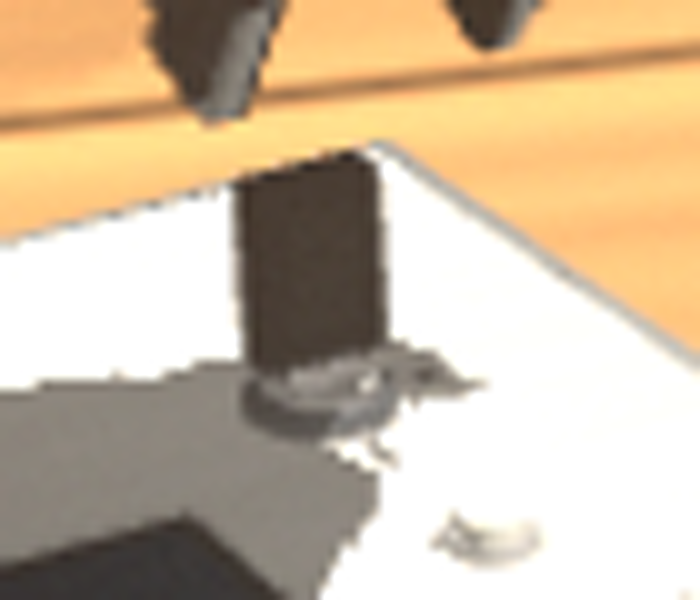

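View pics/w22.png

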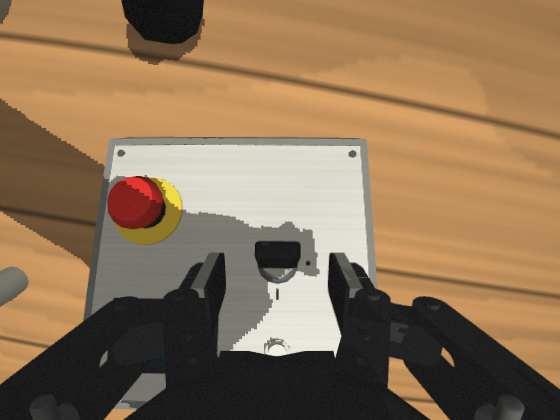

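```bash
cat > ov.py <<'E'
import sys
from h import *
def home(h0=0,ang=0,off=(0,0)):
    K=con(-3.9,35.8,93.5);n=con(-.5,0,.866)-con(0,0,0);u=con(.866,0,.5)-con(0,0,0);v=con(0,1,0)-con(0,0,0)
    # ang: switch angle clockwise (y-> +u)
    w=np.cos(ang)*v+np.sin(ang)*u; t=np.cos(ang)*u-np.sin(ang)*v
    return {(a,b,c):K+(a+h0)*n+b*w+c*t for a in(4,44) for b in(-14,14) for c in(-6,6)}
if __name__=='__main__':
    n,ang=sys.argv[1],float(sys.argv[2])
    for c,box,s in(('scene',(385,190,455,250),10),('wrist',(200,200,360,360),4)):
        im=cv2.imread(f'pics/{c[0]}{n}.png')[box[1]:box[3],box[0]:box[2]]
        im=cv2.resize(cv2.convertScaleAbs(im,alpha=1.3),None,fx=s,fy=s,interpolation=cv2.INTER_CUBIC)
        for k,P in home(0,ang).items():
            q=((proj(c,P)[0]+.5-[box[0],box[1]])*s).astype(int)
            cv2.circle(im,tuple(int(x) for x in q),3,(0,0,255) if k[0]==44 else (0,255,0),-1)
        cv2.imwrite(f'pics/{c[0]}{n}o.png',im)
E
python3 ov.py 22 0
```

```text
(no output)
```

View pics/s22o.png

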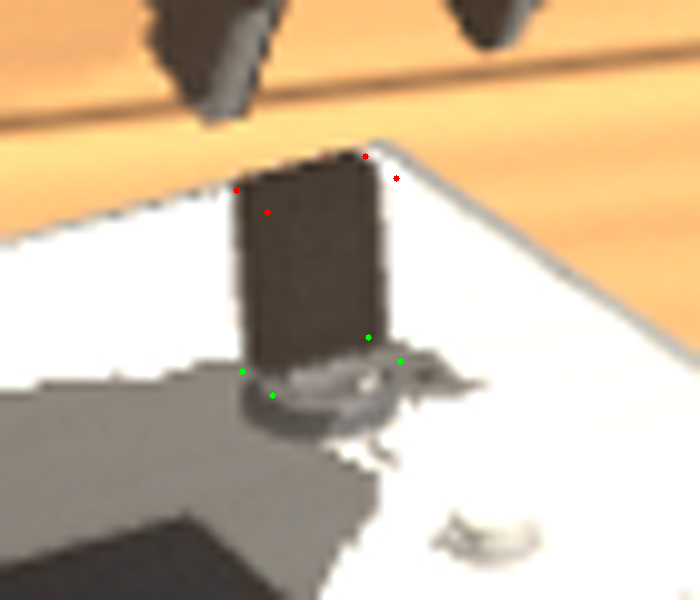

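View pics/w22o.png

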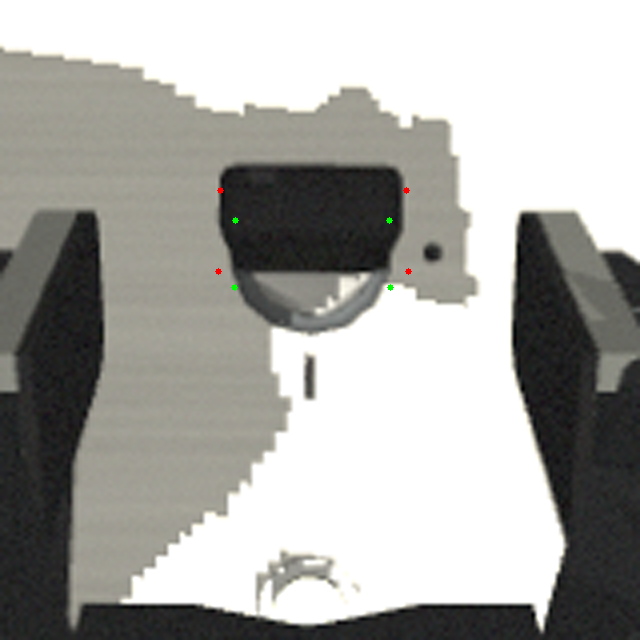

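```bash
python3 - <<'E'
from h import *
go(*con(-15,35.8,104),CY)
E
```

```text
clock 14.0667 pos [0.5511 0.2367 0.1586] yaw 99.73 force [-0.2  0.2 -0.3] w 0.0509
GO dx 0.6 dy 54.6 dz -18.2 yaw 0.002  rows>=2
```

```bash
python3 -m crank '[{"hand":0.4,"dx":0.6,"dy":5,"dz":-12,"yaw":0},{"hand":0.4,"dx":0.6,"dy":30,"dz":-18,"yaw":0},{"hand":0.4,"dx":0.6,"dy":54.6,"dz":-18.2,"yaw":0},{"hand":0.4,"dx":0.6,"dy":54.6,"dz":-18.2,"yaw":0},{"hand":0.7,"dx":0.6,"dy":54.6,"dz":-18.2,"yaw":0},{"hand":0.85,"dx":0.6,"dy":54.6,"dz":-18.2,"yaw":0},{"hand":0.85,"dx":0.6,"dy":54.6,"dz":-18.2,"yaw":0},{"hand":0.85,"dx":0.6,"dy":54.6,"dz":-18.2,"yaw":0}]' 50
python3 -m crank '[{"hand":0.85,"dx":0,"dy":0.5,"dz":-1.4,"yaw":0},{"hand":0.85,"dx":0,"dy":1.8,"dz":-2.9,"yaw":0},{"hand":0.85,"dx":0,"dy":3.4,"dz":-3.8,"yaw":0},{"hand":0.85,"dx":0,"dy":4.2,"dz":-4.2,"yaw":0},{"hand":0.85,"dx":0,"dy":4.2,"dz":-4.2,"yaw":0}]' 50
python3 look.py 23; python3 ov.py 23 0
```

```text
clock: 14.73
position: [0.569, 0.241, 0.1057]
tool_rot: [-1.572, -0.0, 1.741]
force: [-1.0, -0.3, -1.0]
grip_width: 0.0268
clock: 15.15
position: [0.5716, 0.2419, 0.1037]
tool_rot: [-1.57, 0.001, 1.741]
force: [-27.4, -11.3, 52.1]
grip_width: 0.0267
clock 15.25 pos [0.5716 0.2419 0.1037] yaw 99.78 force [-25.9 -11.5  51.7] w 0.0267
GO dx -1.0 dy -14.5 dz 27.8 yaw 0.003  rows>=1
keyway in scene crop [317. 379.]
tip pred [364. 484.]
tip pred [374. 488.]
```

View pics/s23o.png

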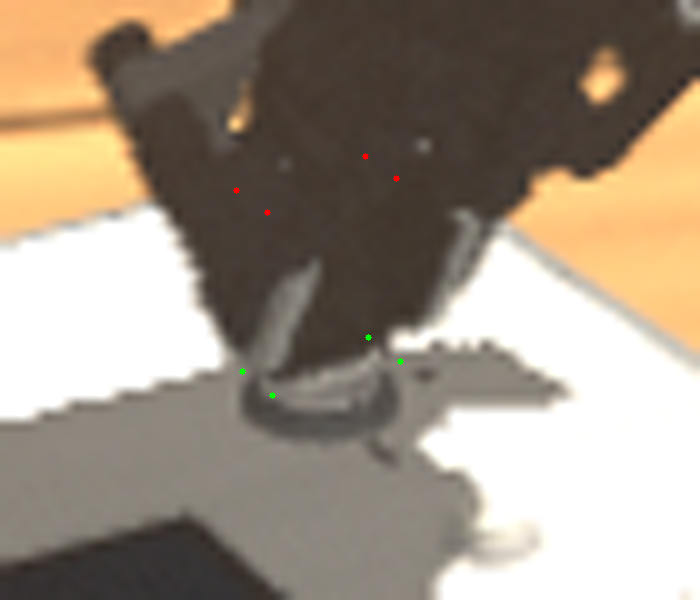

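View pics/w23o.png

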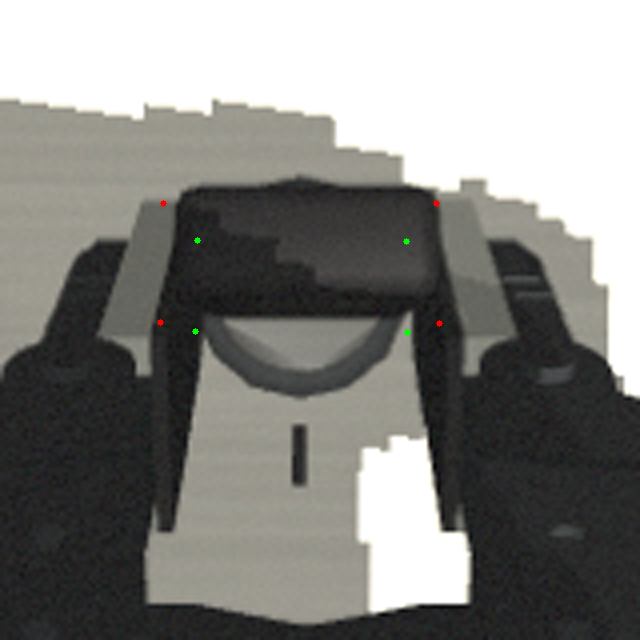

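```bash
python3 -m crank '[{"hand":0.85,"dx":0,"dy":-1.6,"dz":1,"yaw":0},{"hand":0.85,"dx":0,"dy":-1.6,"dz":1,"yaw":0}]' 50
cat > bz.py <<'E'
import sys
from h import *
n=sys.argv[1];box=(200,200,360,360);s=5
K=con(-3.9,35.8,93.5);nn=con(-.5,0,.866)-con(0,0,0);u=con(.866,0,.5)-con(0,0,0);v=con(0,1,0)-con(0,0,0)
im=cv2.resize(cv2.convertScaleAbs(cv2.imread(f'pics/w{n}.png')[200:360,200:360],alpha=2.),None,fx=s,fy=s,interpolation=cv2.INTER_CUBIC)[:600]
for h,r,col in((0,11.5,(0,0,255)),(-7.5,15.5,(0,255,0)),(0,15.5,(255,0,0))):
    for a in np.linspace(0,6.28,60):
        q=((proj('wrist',K+h*nn+r*(np.cos(a)*u+np.sin(a)*v))[0]+.5-[200,200])*s).astype(int)
        cv2.circle(im,tuple(int(x) for x in q),1,col,-1)
cv2.imwrite(f'pics/w{n}z.png',im)
E
python3 look.py 24;python3 bz.py 24
```

```text
clock: 15.42
position: [0.5714, 0.2416, 0.1043]
tool_rot: [-1.571, 0.0, 1.741]
force: [-14.7, -5.2, 29.4]
grip_width: 0.027
clock 15.5167 pos [0.5714 0.2416 0.1042] yaw 99.77 force [-16.   -6.1  29.2] w 0.0267
GO dx -0.7 dy -14.0 dz 27.5 yaw 0.003  rows>=1
keyway in scene crop [317. 379.]
tip pred [363. 482.]
tip pred [373. 486.]
```

View pics/w24z.png

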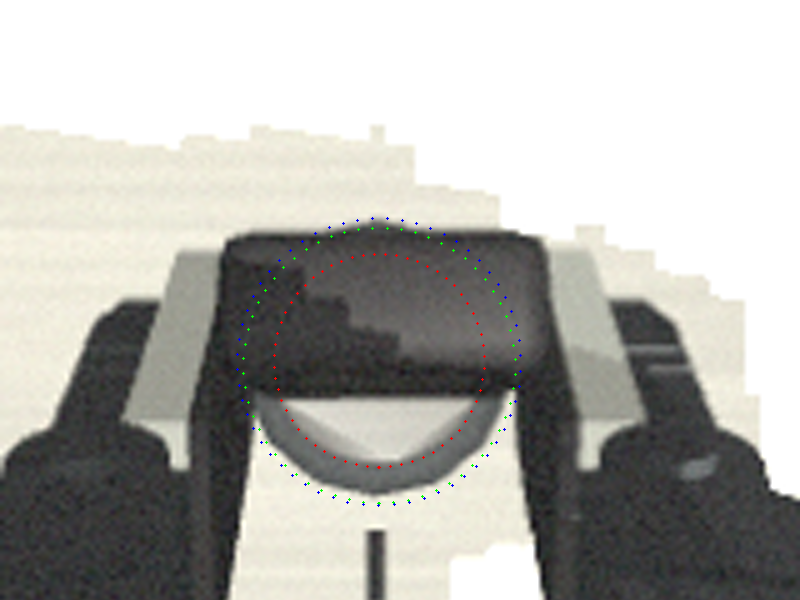

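```bash
sed -i 's/con(-3.9,35.8,93.5);n=/con(-4.8,35.5,93.0);n=/' ov.py; python3 -m crank '[{"hand":0.85,"dx":0,"dy":-1.2,"dz":0.7,"yaw":0},{"hand":0.5,"dx":0,"dy":-1.2,"dz":0.7,"yaw":0},{"hand":0.4,"dx":0,"dy":-1.2,"dz":0.7,"yaw":0},{"hand":0.4,"dx":0,"dy":-1.2,"dz":0.7,"yaw":0},{"hand":0.4,"dx":0,"dy":-35,"dz":0.7,"yaw":0},{"hand":0.4,"dx":0,"dy":-55,"dz":10,"yaw":0},{"hand":0.4,"dx":0,"dy":-55,"dz":18,"yaw":0},{"hand":0.4,"dx":0,"dy":-55,"dz":18,"yaw":0},{"hand":0.4,"dx":0,"dy":-55,"dz":18,"yaw":0}]' 50
python3 look.py 25; python3 ov.py 25 0
```

```text
clock: 16.27
position: [0.5543, 0.2379, 0.1569]
tool_rot: [-1.571, 0.001, 1.741]
force: [0.2, -0.6, -0.3]
grip_width: 0.0511
clock 16.3667 pos [0.5544 0.238  0.1563] yaw 99.74 force [-0.2 -0.3  0.4] w 0.0515
GO dx -0.0 dy 38.1 dz 10.1 yaw 0.002  rows>=1
keyway in scene crop [317. 379.]
tip pred [385. 258.]
tip pred [395. 261.]
```

View pics/s25o.png

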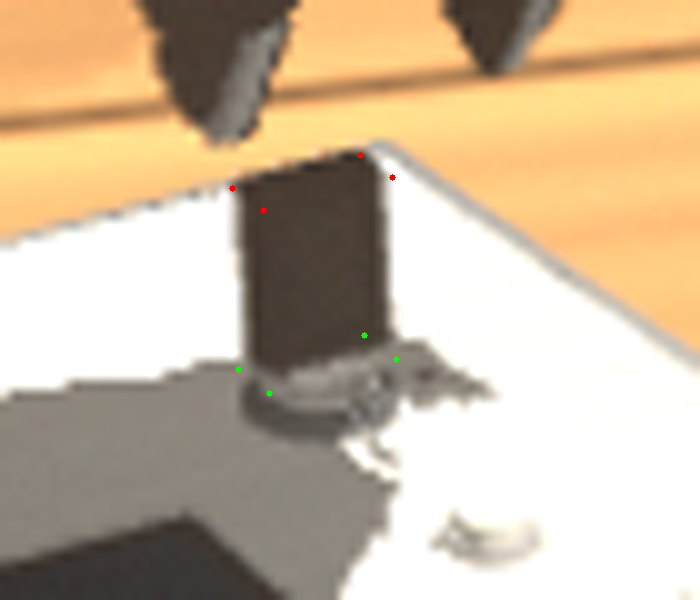

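View pics/w25o.png

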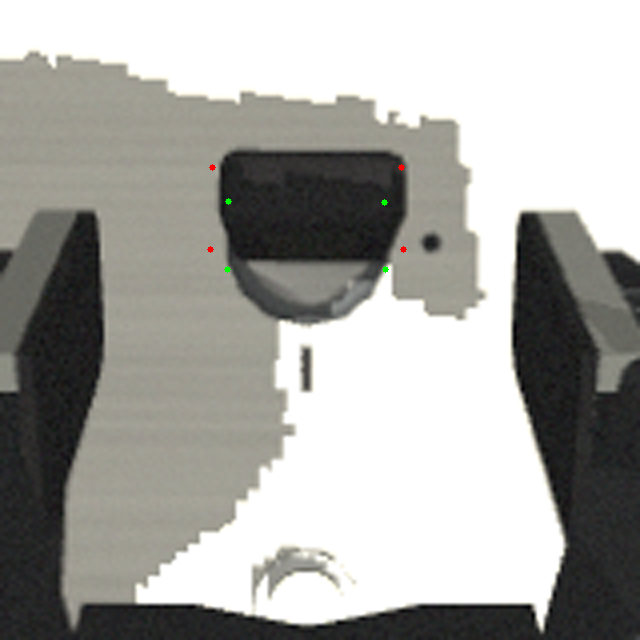

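```bash
python3 - <<'E'
from h import *
from ov import home
crop('pics/w25.png',(245,230,310,290),11,'pics/w25d.png')
im=cv2.convertScaleAbs(cv2.imread('pics/s25.png'),alpha=1.6);cv2.imwrite('pics/tmp.png',im)
crop('pics/tmp.png',(400,215,435,240),20,'pics/s25d.png')
g=cv2.imread('pics/w25.png',0).astype(float)
for r in(240,242,244,246,248,250,252): print(r,g[r,250:262].astype(int),g[r,294:308].astype(int))
for h in(0,3,6):
  H=home(h);print(h,{k:proj('wrist',P)[0].round(1).tolist() for k,P in H.items()if k[0]==44})
E
```

```text
240 [118 119 119 118 111  69  28  27  29  28  37  35] [ 39  39  36  37  39  32  54 103 118 116 117 117 117 118]
242 [122 122 120 122 114  22  26  20  26  26  26  38] [ 39  40  42  39  33  39  46  83 119 117 120 118 120 119]
244 [121 122 121 119 103  25  24  28  28  28  30  34] [ 42  43  44  40  23  26  30  70 119 119 119 117 119 117]
246 [119 120 119 116  88  26  27  24  27  30  20  26] [ 25  37  38  35  28  26  29  70 117 117 117 120 116 117]
248 [124 122 121 119  91  27  23  27  28  26  30  26] [ 29  27  26  28  25  22  30  68 121 120 118 120 119 119]
250 [119 120 118 116  87  29  24  28  24  24  28  26] [ 31  28  29  26  27  21  31  67 116 115 117 115 116 118]
252 [122 121 121 117  89  25  25  29  31  28  31  27] [ 29  28  30  29  26  28  31  68 118 116 118 117 117 116]
0 {(44, -14, -6): [252.6, 241.4], (44, -14, 6): [252.2, 261.8], (44, 14, -6): [299.9, 241.4], (44, 14, 6): [300.3, 261.9]}
3 {(44, -14, -6): [252.2, 240.6], (44, -14, 6): [251.8, 261.4], (44, 14, -6): [300.3, 240.7], (44, 14, 6): [300.7, 261.4]}
6 {(44, -14, -6): [251.8, 239.8], (44, -14, 6): [251.4, 260.9], (44, 14, -6): [300.7, 239.8], (44, 14, 6): [301.1, 260.9]}
```

View pics/w25d.png

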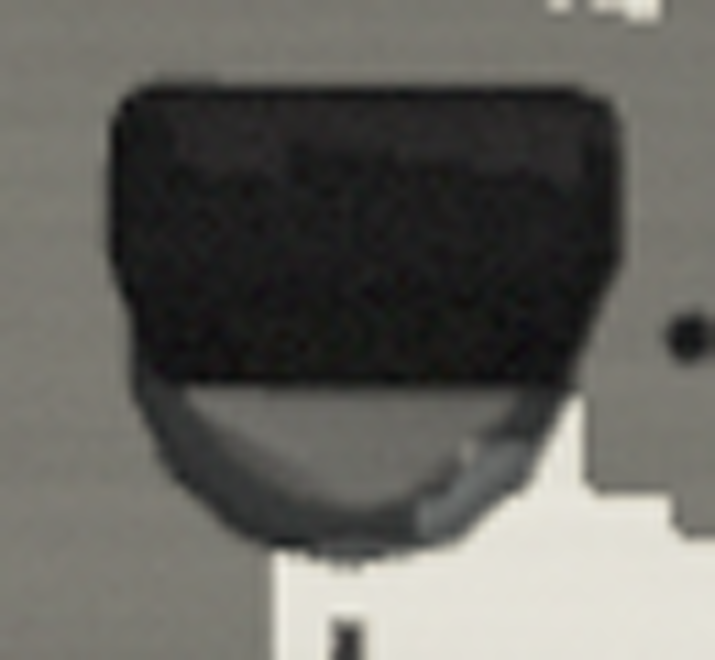

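View pics/s25d.png

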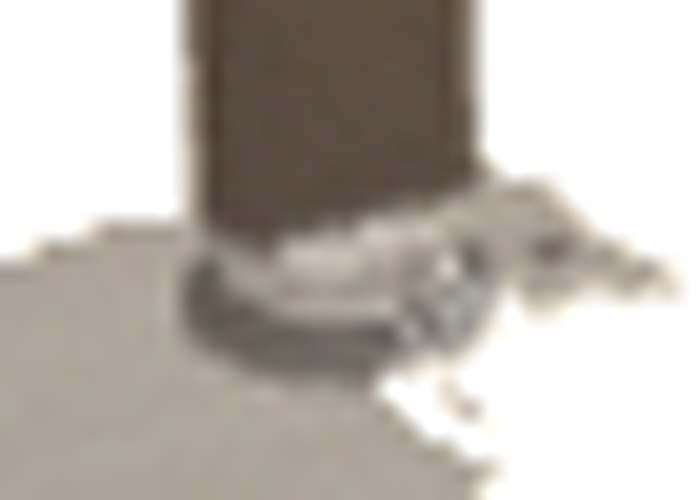

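```bash
python3 - <<'E'
from h import *
go(*con(-19,35.5,108),CY)
E
```

```text
clock 16.3667 pos [0.5544 0.238  0.1563] yaw 99.74 force [-0.2 -0.3  0.4] w 0.0515
GO dx -0.4 dy 48.3 dz -10.8 yaw 0.002  rows>=2
```

```bash
python3 -m crank '[{"hand":0.4,"dx":-0.4,"dy":10,"dz":-10.8,"yaw":0},{"hand":0.4,"dx":-0.4,"dy":40,"dz":-10.8,"yaw":0},{"hand":0.4,"dx":-0.4,"dy":48.3,"dz":-10.8,"yaw":0},{"hand":0.4,"dx":-0.4,"dy":48.3,"dz":-10.8,"yaw":0},{"hand":0.7,"dx":-0.4,"dy":48.3,"dz":-10.8,"yaw":0},{"hand":0.85,"dx":-0.4,"dy":48.3,"dz":-10.8,"yaw":0},{"hand":0.85,"dx":-0.4,"dy":48.3,"dz":-10.8,"yaw":0},{"hand":0.85,"dx":-0.4,"dy":48.3,"dz":-10.8,"yaw":0}]' 30
python3 -m crank '[{"hand":0.85,"dx":0,"dy":0,"dz":0,"yaw":0.06},{"hand":0.85,"dx":0,"dy":0,"dz":0,"yaw":0.12},{"hand":0.85,"dx":0,"dy":0,"dz":0,"yaw":0.18},{"hand":0.85,"dx":0,"dy":0,"dz":0,"yaw":0.24},{"hand":0.85,"dx":0,"dy":0,"dz":0,"yaw":0.24}]'
python3 - <<'E'
from h import *
s=bot.observe();print(s['moment'],s['force'])
E
```

```text
clock: 17.03
position: [0.5652, 0.24, 0.1098]
tool_rot: [-1.572, -0.0, 1.741]
force: [-1.1, 0.3, 2.8]
grip_width: 0.0271
clock: 17.45
position: [0.565, 0.2431, 0.1103]
tool_rot: [-1.573, -0.005, 1.499]
force: [-0.7, 12.3, 2.4]
grip_width: 0.0273
[3.19068774 0.35029999 0.30913022] [-0.70073685 12.29474051  2.35338236]
```

```bash
python3 look.py 26; python3 ov.py 26 0.24
```

```text
clock 17.55 pos [0.565  0.243  0.1103] yaw 86.11 force [-1.5 11.8  2.3] w 0.0271
GO dx -8.1 dy -7.9 dz 20.1 yaw -0.236  rows>=2
keyway in scene crop [317. 379.]
tip pred [334. 443.]
tip pred [340. 447.]
```

View pics/w26o.png

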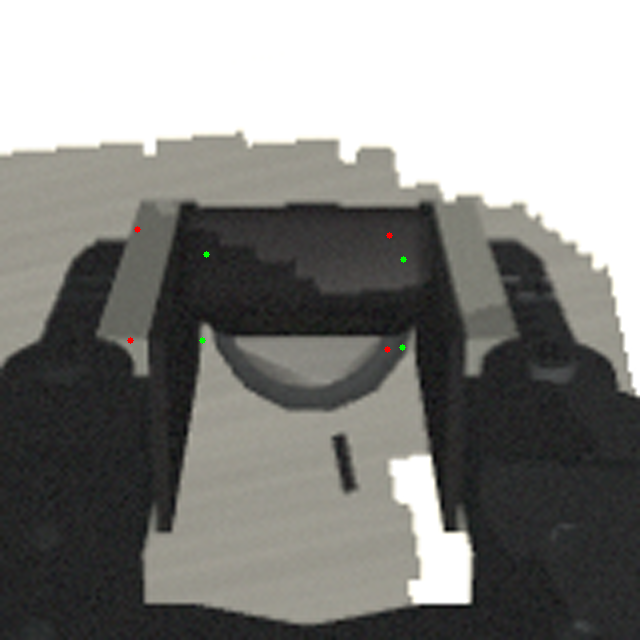

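View pics/s26o.png

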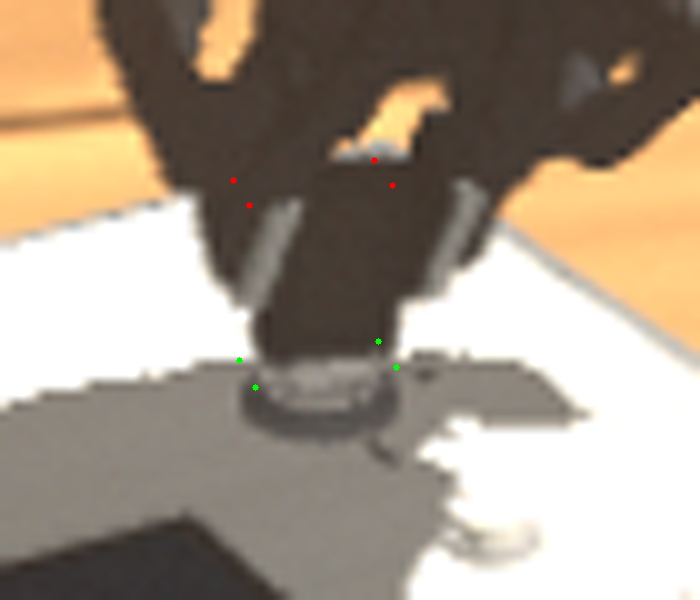

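```bash
python3 -m crank '[{"hand":0.6,"dx":0,"dy":0,"dz":0,"yaw":0.2},{"hand":0.4,"dx":0,"dy":0,"dz":0,"yaw":0.2},{"hand":0.4,"dx":0,"dy":0,"dz":0,"yaw":0.2},{"hand":0.4,"dx":0,"dy":-30,"dz":0,"yaw":0.2},{"hand":0.4,"dx":0,"dy":-55,"dz":0,"yaw":0.2},{"hand":0.4,"dx":0,"dy":-55,"dz":10,"yaw":0.2},{"hand":0.4,"dx":0,"dy":-55,"dz":10,"yaw":0.2}]' 25
python3 look.py 27; python3 ov.py 27 0.0
python3 - <<'E'
from h import *
go(*con(-45.3,67.9,150),CY-45)
E
```

```text
clock: 18.13
position: [0.5545, 0.2409, 0.1654]
tool_rot: [-1.573, -0.001, 1.304]
force: [-0.6, 0.6, -0.8]
grip_width: 0.0506
clock 18.2333 pos [0.555  0.24   0.1637] yaw 74.65 force [ 0.7 -0.2  0.2] w 0.0513
GO dx -6.5 dy 45.5 dz 9.2 yaw -0.436  rows>=4
keyway in scene crop [317. 379.]
tip pred [344. 235.]
tip pred [348. 238.]
clock 18.2333 pos [0.555  0.24   0.1637] yaw 74.65 force [ 0.7 -0.2  0.2] w 0.0513
GO dx 20.3 dy 13.7 dz 27.7 yaw 0.350  rows>=3
```

View pics/w27o.png

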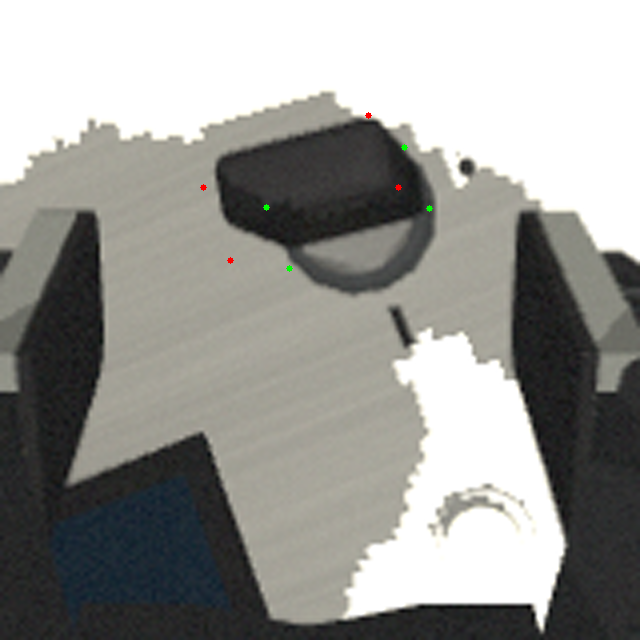

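View pics/s27o.png

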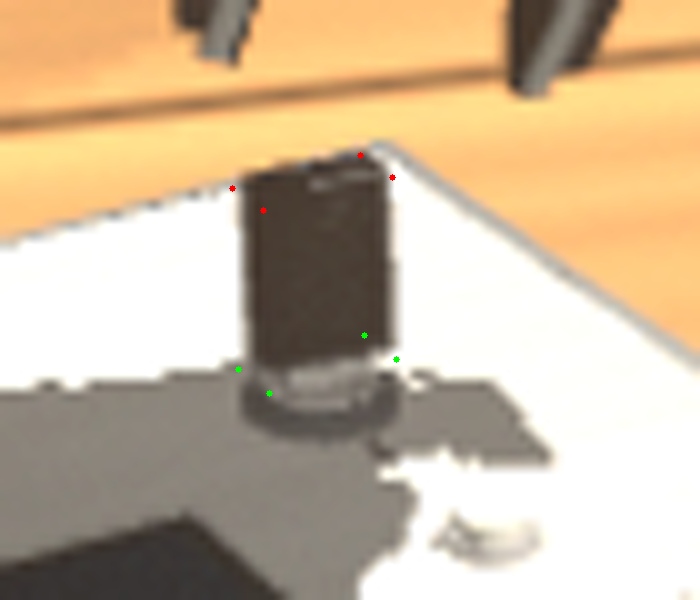

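```bash
python3 - <<'E'
from h import *
K=con(-4.3,35.6,93.3);nn=con(-.5,0,.866)-con(0,0,0);u=con(.866,0,.5)-con(0,0,0);v=con(0,1,0)-con(0,0,0)
s=20;o=np.array([400,215])
for nm in('0','25'):
    im=cv2.resize(cv2.convertScaleAbs(cv2.imread(f'pics/scene0.png' if nm=='0' else f'pics/s{nm}.png')[215:242,400:436],alpha=1.3 if nm=='0' else 1.6),None,fx=s,fy=s,interpolation=cv2.INTER_CUBIC)
    for h,r,col in((0,11.5,(0,0,255)),(-7.5,15.5,(0,255,0))):
        for a in np.linspace(0,6.28,50):
            q=((proj('scene',K+h*nn+r*(np.cos(a)*u+np.sin(a)*v))[0]+.5-o)*s).astype(int);cv2.circle(im,tuple(int(x) for x in q),2,col,-1)
    if nm=='25':
        for h in(4,):
            for b in(-14,14):
                q=((proj('scene',K+h*nn+b*v+6*u)[0]+.5-o)*s).astype(int);cv2.circle(im,tuple(int(x) for x in q),5,(255,0,0),-1)
    cv2.imwrite(f'pics/z{nm}.png',im)
E
```

```text
(no output)
```

View pics/z0.png

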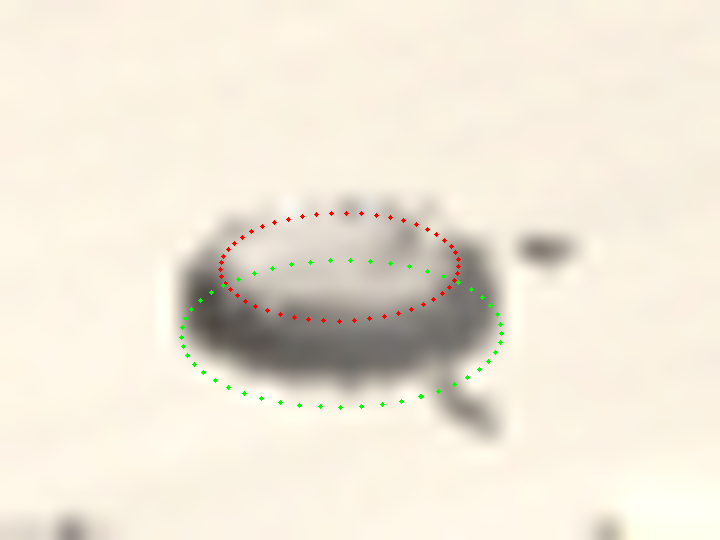

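View pics/z25.png

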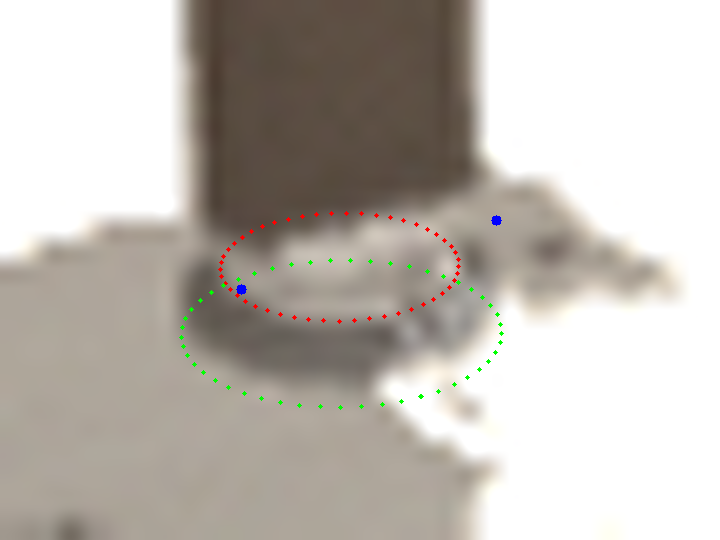

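```bash
python3 - <<'E'
from h import *
go(*con(-17,35.5,108),CY-8)
E
```

```text
clock 18.2333 pos [0.555  0.24   0.1637] yaw 74.65 force [ 0.7 -0.2  0.2] w 0.0513
GO dx 2.9 dy 55.7 dz -11.7 yaw -0.296  rows>=3
```

```bash
python3 -m crank '[{"hand":0.4,"dx":2.9,"dy":2,"dz":-11,"yaw":-0.12},{"hand":0.4,"dx":2.9,"dy":12,"dz":-11.7,"yaw":-0.24},{"hand":0.4,"dx":2.9,"dy":35,"dz":-11.7,"yaw":-0.296},{"hand":0.4,"dx":2.9,"dy":55.7,"dz":-11.7,"yaw":-0.296},{"hand":0.4,"dx":2.9,"dy":55.7,"dz":-11.7,"yaw":-0.296},{"hand":0.7,"dx":2.9,"dy":55.7,"dz":-11.7,"yaw":-0.296},{"hand":0.85,"dx":2.9,"dy":55.7,"dz":-11.7,"yaw":-0.296},{"hand":0.85,"dx":2.9,"dy":55.7,"dz":-11.7,"yaw":-0.296},{"hand":0.85,"dx":2.9,"dy":55.7,"dz":-11.7,"yaw":-0.296}]' 80
python3 -m crank '[{"hand":0.85,"dx":0,"dy":1,"dz":-0.6,"yaw":0},{"hand":0.85,"dx":0,"dy":1,"dz":-0.6,"yaw":0}]' 80
python3 -m crank '[{"hand":0.85,"dx":0,"dy":1,"dz":-0.6,"yaw":0},{"hand":0.85,"dx":0,"dy":1,"dz":-0.6,"yaw":0}]' 80
```

```text
clock: 18.98
position: [0.5673, 0.2404, 0.1092]
tool_rot: [-1.572, -0.001, 1.597]
force: [-0.7, 0.7, 2.0]
grip_width: 0.0259
clock: 19.15
position: [0.5675, 0.2406, 0.1086]
tool_rot: [-1.572, -0.0, 1.597]
force: [-7.7, -3.3, 18.8]
grip_width: 0.0258
clock: 19.32
position: [0.5676, 0.2407, 0.1083]
tool_rot: [-1.571, 0.0, 1.597]
force: [-15.5, -5.0, 33.2]
grip_width: 0.0258
```

```bash
python3 -m crank '[{"hand":0.85,"dx":0,"dy":-0.5,"dz":-0.9,"yaw":0},{"hand":0.85,"dx":0,"dy":-0.5,"dz":-0.9,"yaw":0}]' 80
python3 -m crank '[{"hand":0.85,"dx":0,"dy":1.0,"dz":1.6,"yaw":0},{"hand":0.85,"dx":0,"dy":1.0,"dz":1.6,"yaw":0}]' 80
python3 -m crank '[{"hand":0.85,"dx":0,"dy":-0.5,"dz":-0.9,"yaw":0},{"hand":0.85,"dx":0,"dy":-0.5,"dz":-0.9,"yaw":0}]' 80
python3 look.py 28; python3 bz.py 28
```

```text
clock: 19.48
position: [0.568, 0.2407, 0.1086]
tool_rot: [-1.57, 0.001, 1.598]
force: [-18.5, -5.7, 30.2]
grip_width: 0.0258
clock: 19.65
position: [0.5674, 0.2407, 0.1082]
tool_rot: [-1.573, 0.0, 1.597]
force: [-14.4, -5.3, 35.1]
grip_width: 0.0263
clock: 19.82
position: [0.5677, 0.2406, 0.1084]
tool_rot: [-1.571, 0.0, 1.597]
force: [-16.6, -5.5, 33.8]
grip_width: 0.0259
clock 19.9167 pos [0.5677 0.2407 0.1084] yaw 91.53 force [-17.6  -4.9  33.4] w 0.0262
GO dx -3.8 dy -9.8 dz 23.4 yaw -0.141  rows>=2
keyway in scene crop [317. 379.]
tip pred [338. 460.]
tip pred [346. 464.]
```

View pics/s28c.png

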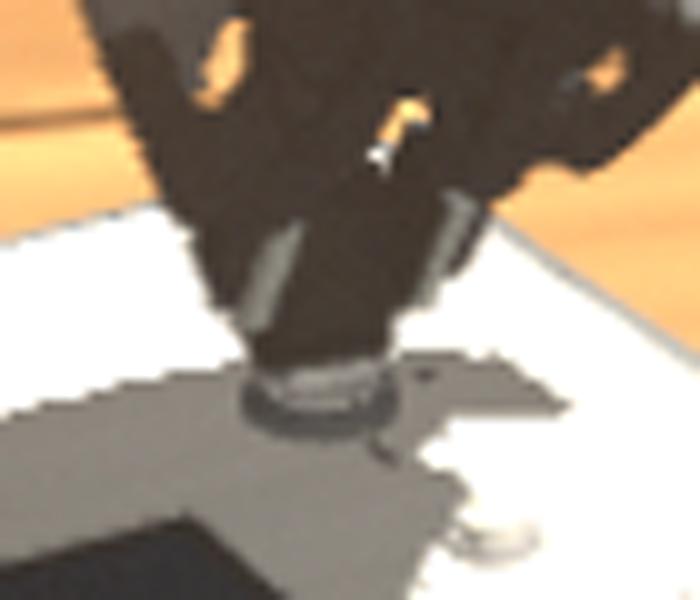

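```bash
python3 -m crank '[{"hand":0.85,"dx":0,"dy":-1.6,"dz":1,"yaw":0},{"hand":0.6,"dx":0,"dy":-1.6,"dz":1,"yaw":0},{"hand":0.4,"dx":0,"dy":-1.6,"dz":1,"yaw":0},{"hand":0.4,"dx":0,"dy":-1.6,"dz":1,"yaw":0},{"hand":0.4,"dx":0,"dy":-30,"dz":1,"yaw":0},{"hand":0.4,"dx":0,"dy":-60,"dz":5,"yaw":0.1},{"hand":0.4,"dx":0,"dy":-60,"dz":10,"yaw":0.2},{"hand":0.4,"dx":0,"dy":-60,"dz":10,"yaw":0.2}]' 25
python3 - <<'E'
from h import *
go(*con(-46,68.5,165),CY-45)
E
```

```text
clock: 20.58
position: [0.5585, 0.2402, 0.1676]
tool_rot: [-1.573, -0.001, 1.392]
force: [0.7, -0.5, -1.5]
grip_width: 0.0511
clock 20.5833 pos [0.5585 0.2402 0.1676] yaw 79.75 force [ 0.7 -0.5 -1.5] w 0.0511
GO dx 22.2 dy 2.5 dz 30.1 yaw 0.439  rows>=4
```

```bash
python3 -m crank '[{"hand":0.6,"dx":6,"dy":0,"dz":8,"yaw":0.11},{"hand":0.8,"dx":12,"dy":0,"dz":16,"yaw":0.22},{"hand":1.0,"dx":18,"dy":0,"dz":24,"yaw":0.33},{"hand":1.0,"dx":22,"dy":0,"dz":30,"yaw":0.44},{"hand":1.0,"dx":22,"dy":0,"dz":30,"yaw":0.44},{"hand":1.0,"dx":22,"dy":0,"dz":30,"yaw":0.44}]' 30
python3 - <<'E'
from h import *
go(*con(-46,68.5,114),CY-45)
cv2.imwrite('pics/w29.png',bot.grab_frame('wrist')[:,:,::-1])
E
```

```text
clock: 21.08
position: [0.5326, 0.2666, 0.1655]
tool_rot: [-1.571, 0.001, 0.964]
force: [0.8, -1.1, -0.6]
grip_width: 0.0001
clock 21.0833 pos [0.5326 0.2666 0.1655] yaw 55.21 force [ 0.8 -1.1 -0.6] w 0.0001
GO dx 1.0 dy 51.5 dz 0.2 yaw 0.010  rows>=2
```

View pics/w29.png

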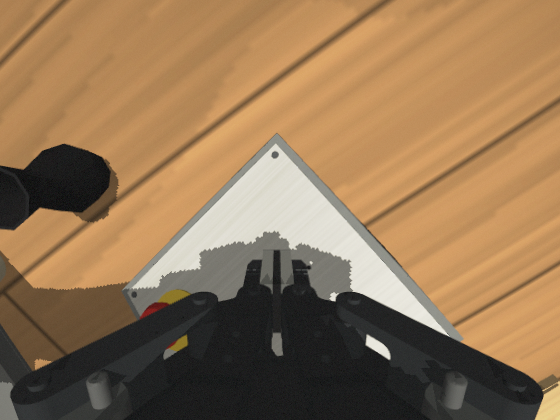

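```bash
python3 -m crank '[{"hand":1.0,"dx":1,"dy":25,"dz":0,"yaw":0.01},{"hand":1.0,"dx":1,"dy":51,"dz":0,"yaw":0.01},{"hand":1.0,"dx":1,"dy":51,"dz":0,"yaw":0.01},{"hand":1.0,"dx":1,"dy":51,"dz":0,"yaw":0.01}]' 30
python3 -m crank '[{"hand":1.0,"dx":0,"dy":0,"dz":-4,"yaw":0},{"hand":1.0,"dx":0,"dy":0,"dz":-8,"yaw":0},{"hand":1.0,"dx":0,"dy":0,"dz":-11,"yaw":0},{"hand":1.0,"dx":0,"dy":0,"dz":-11,"yaw":0}]' 30
python3 look.py 30
```

```text
clock: 21.47
position: [0.533, 0.2668, 0.1144]
tool_rot: [-1.569, 0.002, 0.949]
force: [-0.2, 0.6, 1.4]
grip_width: -0.0002
clock: 21.8
position: [0.5433, 0.2605, 0.1159]
tool_rot: [-1.572, -0.001, 0.946]
force: [0.1, 0.1, 0.5]
grip_width: -0.0001
clock 21.9 pos [0.5425 0.261  0.1156] yaw 54.24 force [-0.6 -0.2  1.1] w 0.0007
GO dx -18.9 dy -2.6 dz -16.0 yaw -0.792  rows>=7
keyway in scene crop [317. 379.]
tip pred [308. 313.]
tip pred [307. 315.]
```

View pics/s30c.png

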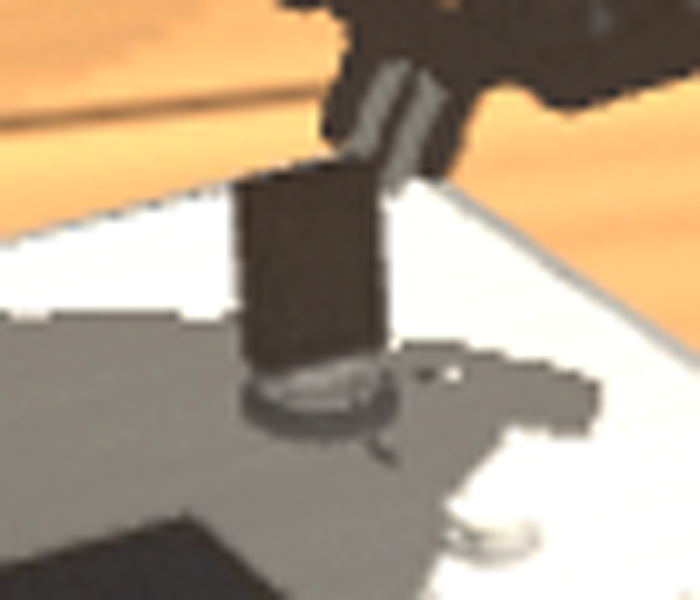

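```bash
python3 -m crank '[{"hand":1.0,"dx":0,"dy":0,"dz":-2,"yaw":0},{"hand":1.0,"dx":0,"dy":0,"dz":-4,"yaw":0},{"hand":1.0,"dx":0,"dy":0,"dz":-4,"yaw":0}]' 30
python3 -m crank '[{"hand":1.0,"dx":0,"dy":0,"dz":-2,"yaw":0},{"hand":1.0,"dx":0,"dy":0,"dz":-4,"yaw":0},{"hand":1.0,"dx":0,"dy":0,"dz":-4,"yaw":0}]' 30
python3 look.py 31
```

```text
clock: 22.15
position: [0.5457, 0.2585, 0.1152]
tool_rot: [-1.571, 0.0, 0.947]
force: [-0.2, -0.0, 0.7]
grip_width: -0.0
clock: 22.4
position: [0.5485, 0.2568, 0.1152]
tool_rot: [-1.57, -0.0, 0.947]
force: [-5.0, 2.3, 3.8]
grip_width: 0.0001
clock 22.5 pos [0.5484 0.2568 0.1152] yaw 54.28 force [-3.9  2.7  3.1] w 0.0001
GO dx -19.1 dy -3.0 dz -8.8 yaw -0.791  rows>=7
keyway in scene crop [317. 379.]
tip pred [297. 339.]
tip pred [296. 341.]
```

View pics/s31c.png

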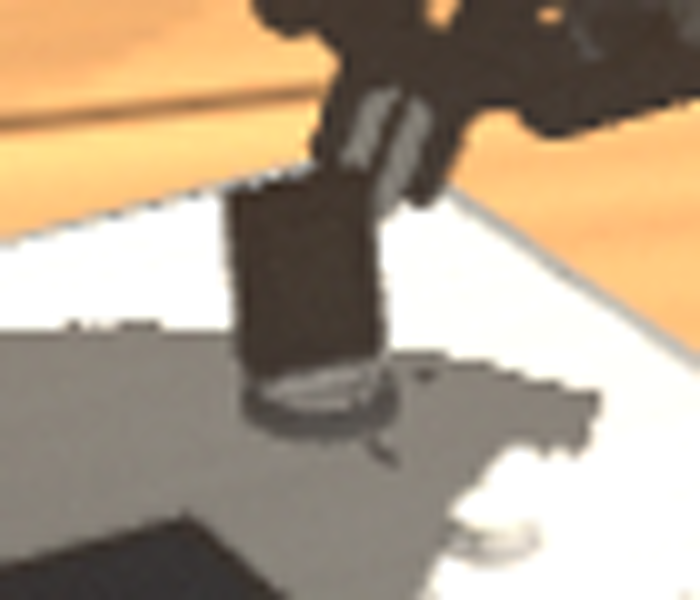

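```bash
python3 -m crank '[{"hand":1.0,"dx":0,"dy":0,"dz":-2,"yaw":0},{"hand":1.0,"dx":0,"dy":0,"dz":-4,"yaw":0},{"hand":1.0,"dx":0,"dy":0,"dz":-4,"yaw":0}]' 30
python3 -m crank '[{"hand":1.0,"dx":0,"dy":0,"dz":-2,"yaw":0},{"hand":1.0,"dx":0,"dy":0,"dz":-4,"yaw":0},{"hand":1.0,"dx":0,"dy":0,"dz":-4,"yaw":0}]' 30
python3 look.py 32
```

```text
clock: 22.75
position: [0.5507, 0.2556, 0.1155]
tool_rot: [-1.569, -0.0, 0.948]
force: [-13.3, 6.7, 10.5]
grip_width: -0.0004
clock: 23.0
position: [0.5534, 0.254, 0.1156]
tool_rot: [-1.568, -0.001, 0.949]
force: [-13.6, 9.4, 11.2]
grip_width: -0.0002
clock 23.1 pos [0.5536 0.254  0.1156] yaw 54.37 force [-13.1   8.5  12.5] w 0.0004
GO dx -19.8 dy -2.6 dz -2.8 yaw -0.790  rows>=7
keyway in scene crop [317. 379.]
tip pred [292. 359.]
tip pred [291. 362.]
```

View pics/s32c.png

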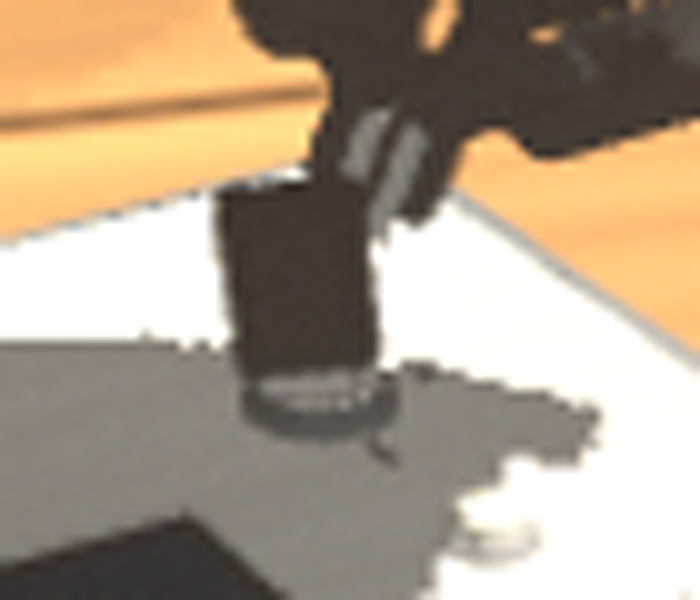

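View pics/w32.png

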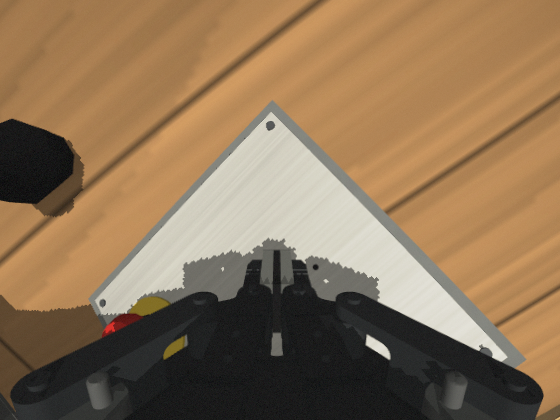

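```bash
python3 -m crank '[{"hand":1.0,"dx":0,"dy":0,"dz":-2,"yaw":0},{"hand":1.0,"dx":0,"dy":0,"dz":-4,"yaw":0},{"hand":1.0,"dx":0,"dy":0,"dz":-4,"yaw":0}]' 30
python3 -m crank '[{"hand":1.0,"dx":0,"dy":0,"dz":-2,"yaw":0},{"hand":1.0,"dx":0,"dy":0,"dz":-4,"yaw":0},{"hand":1.0,"dx":0,"dy":0,"dz":-4,"yaw":0}]' 30
python3 look.py 33
```

```text
clock: 23.35
position: [0.5568, 0.2517, 0.1155]
tool_rot: [-1.568, -0.001, 0.949]
force: [-13.5, 10.4, 9.0]
grip_width: -0.0001
clock: 23.6
position: [0.5595, 0.2505, 0.1154]
tool_rot: [-1.566, -0.002, 0.95]
force: [-16.1, 15.8, 7.2]
grip_width: 0.0002
clock 23.7 pos [0.5594 0.2506 0.1154] yaw 54.42 force [-15.9  15.7   6. ] w -0.0
GO dx -20.4 dy -2.8 dz 3.9 yaw -0.789  rows>=7
keyway in scene crop [317. 379.]
tip pred [284. 387.]
tip pred [282. 389.]
```

View pics/s33c.png

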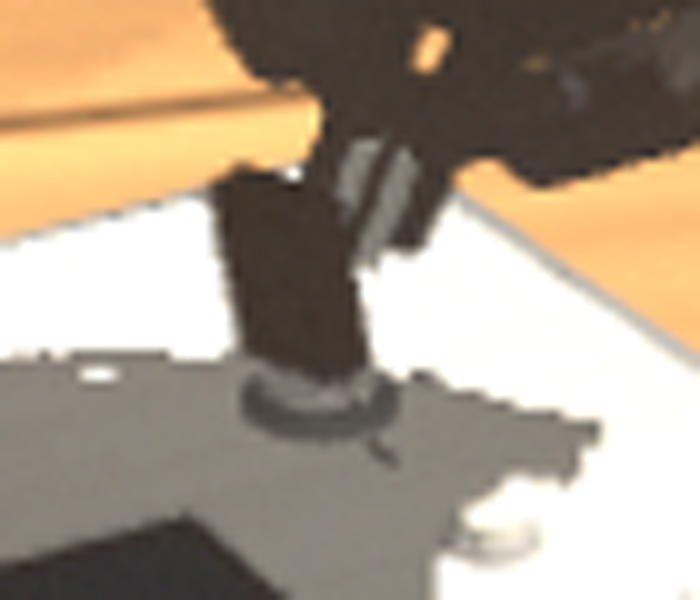

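```bash
python3 -m crank '[{"hand":1.0,"dx":0,"dy":0,"dz":-2,"yaw":0},{"hand":1.0,"dx":0,"dy":0,"dz":-4,"yaw":0},{"hand":1.0,"dx":0,"dy":0,"dz":-4,"yaw":0}]' 30
python3 look.py 34
```

```text
clock: 23.95
position: [0.5614, 0.2498, 0.1155]
tool_rot: [-1.564, -0.002, 0.951]
force: [-24.5, 21.6, 10.3]
grip_width: -0.0002
clock 24.05 pos [0.5613 0.2499 0.1155] yaw 54.5 force [-23.6  21.9  10.5] w 0.0001
GO dx -20.9 dy -2.7 dz 5.9 yaw -0.787  rows>=7
keyway in scene crop [317. 379.]
tip pred [284. 395.]
tip pred [282. 397.]
```

View pics/s34c.png

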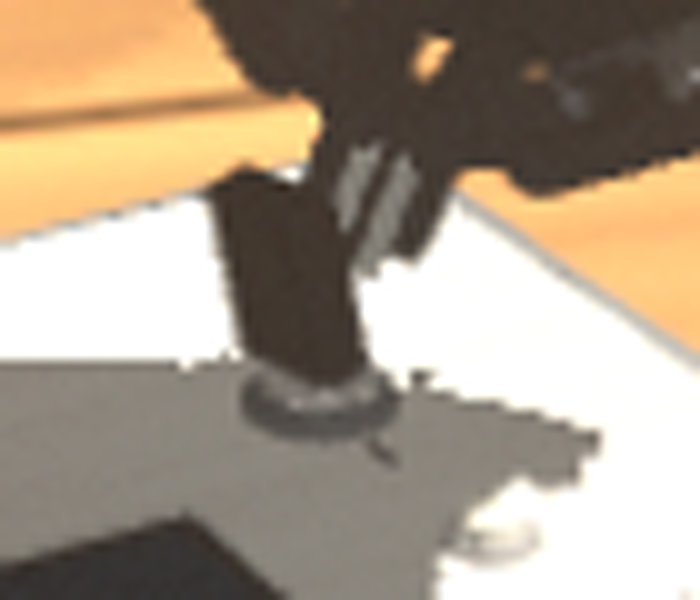

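```bash
python3 -m crank '[{"hand":1.0,"dx":0,"dy":0,"dz":7,"yaw":0},{"hand":1.0,"dx":0,"dy":0,"dz":16,"yaw":0},{"hand":1.0,"dx":10,"dy":0,"dz":22,"yaw":0.1},{"hand":1.0,"dx":20,"dy":0,"dz":22,"yaw":0.2},{"hand":1.0,"dx":20,"dy":0,"dz":22,"yaw":0.2}]' 30
python3 look.py 35
python3 - <<'E'
from h import *
go(*con(-3,68,115),CY-90)
E
```

```text
clock: 24.47
position: [0.5592, 0.2752, 0.1153]
tool_rot: [-1.571, -0.001, 0.743]
force: [0.2, 0.3, 0.5]
grip_width: -0.0
clock 24.5667 pos [0.5587 0.2735 0.1149] yaw 42.98 force [ 0.4  0.6 -0.2] w -0.0002
GO dx -35.8 dy -3.3 dz -17.5 yaw -0.988  rows>=8
keyway in scene crop [317. 379.]
tip pred [374. 358.]
tip pred [371. 359.]
clock 24.5667 pos [0.5587 0.2735 0.1149] yaw 42.98 force [ 0.4  0.6 -0.2] w -0.0002
GO dx 12.7 dy -0.1 dz -10.9 yaw 0.582  rows>=5
```

View pics/s35c.png

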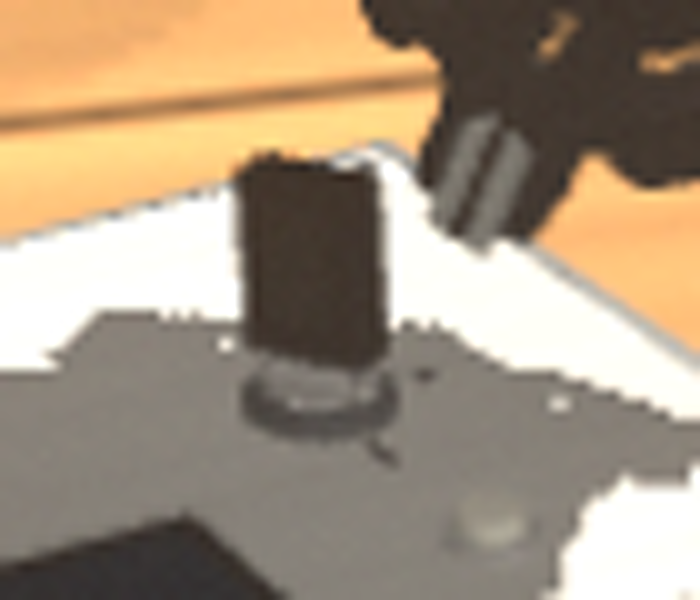

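```bash
python3 - <<'E'
from h import *
go(*con(-21.7,68.6,115),CY-54)
E
```

```text
clock 24.5667 pos [0.5587 0.2735 0.1149] yaw 42.98 force [ 0.4  0.6 -0.2] w -0.0002
GO dx -2.6 dy -0.1 dz -0.1 yaw -0.046  rows>=1
```

```bash
python3 -m crank '[{"hand":1.0,"dx":-2.6,"dy":0,"dz":0,"yaw":-0.046},{"hand":1.0,"dx":-2.6,"dy":0,"dz":0,"yaw":-0.046}]' 30
python3 -m crank '[{"hand":1.0,"dx":0,"dy":0,"dz":-3,"yaw":0},{"hand":1.0,"dx":0,"dy":0,"dz":-6,"yaw":0},{"hand":1.0,"dx":0,"dy":0,"dz":-8,"yaw":0},{"hand":1.0,"dx":0,"dy":0,"dz":-8,"yaw":0}]' 30
python3 -m crank '[{"hand":1.0,"dx":0,"dy":0,"dz":-2,"yaw":0},{"hand":1.0,"dx":0,"dy":0,"dz":-4,"yaw":0},{"hand":1.0,"dx":0,"dy":0,"dz":-4,"yaw":0}]' 30
python3 look.py 36
```

```text
clock: 24.73
position: [0.5565, 0.2708, 0.1149]
tool_rot: [-1.571, 0.001, 0.797]
force: [-0.2, 0.2, -0.5]
grip_width: 0.0004
clock: 25.07
position: [0.563, 0.2657, 0.1151]
tool_rot: [-1.571, 0.0, 0.792]
force: [0.8, 0.2, 0.3]
grip_width: 0.0001
clock: 25.32
position: [0.5656, 0.2633, 0.1151]
tool_rot: [-1.571, 0.0, 0.793]
force: [0.1, -0.4, -0.1]
grip_width: 0.0
clock 25.4167 pos [0.5653 0.2636 0.1151] yaw 45.43 force [-0.6  0.  -0.4] w 0.0003
GO dx -34.2 dy -3.1 dz -4.3 yaw -0.946  rows>=8
keyway in scene crop [317. 379.]
tip pred [332. 396.]
tip pred [329. 397.]
```

View pics/s36c.png

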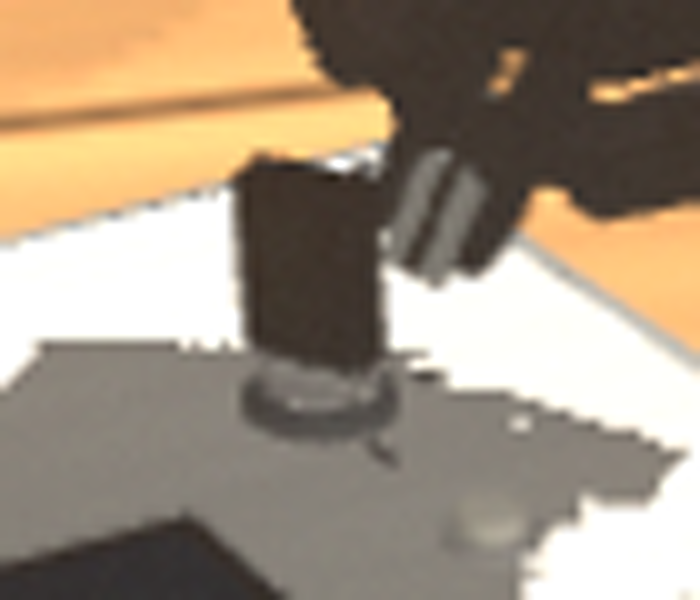

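Right at the contact; push on.

```bash
python3 -m crank '[{"hand":1.0,"dx":0,"dy":0,"dz":-2,"yaw":0},{"hand":1.0,"dx":0,"dy":0,"dz":-4,"yaw":0},{"hand":1.0,"dx":0,"dy":0,"dz":-4,"yaw":0}]' 30
python3 -m crank '[{"hand":1.0,"dx":0,"dy":0,"dz":-2,"yaw":0},{"hand":1.0,"dx":0,"dy":0,"dz":-4,"yaw":0},{"hand":1.0,"dx":0,"dy":0,"dz":-4,"yaw":0}]' 30
python3 -m crank '[{"hand":1.0,"dx":0,"dy":0,"dz":-2,"yaw":0},{"hand":1.0,"dx":0,"dy":0,"dz":-4,"yaw":0},{"hand":1.0,"dx":0,"dy":0,"dz":-4,"yaw":0}]' 30
python3 look.py 37
```

```text
clock: 25.67
position: [0.5685, 0.2605, 0.1151]
tool_rot: [-1.571, -0.0, 0.793]
force: [-0.1, 0.2, 0.1]
grip_width: -0.0001
clock: 25.92
position: [0.571, 0.2587, 0.1154]
tool_rot: [-1.57, -0.001, 0.793]
force: [-2.8, 5.1, 2.5]
grip_width: 0.0002
clock: 26.17
position: [0.5736, 0.2563, 0.1154]
tool_rot: [-1.569, -0.001, 0.794]
force: [-3.2, 6.1, 3.4]
grip_width: -0.0003
clock 26.2667 pos [0.5734 0.2564 0.1154] yaw 45.48 force [-4.3  5.5  3.8] w 0.0001
GO dx -34.8 dy -2.8 dz 6.6 yaw -0.945  rows>=8
keyway in scene crop [317. 379.]
tip pred [311. 432.]
tip pred [308. 433.]
```

View pics/s37c.png

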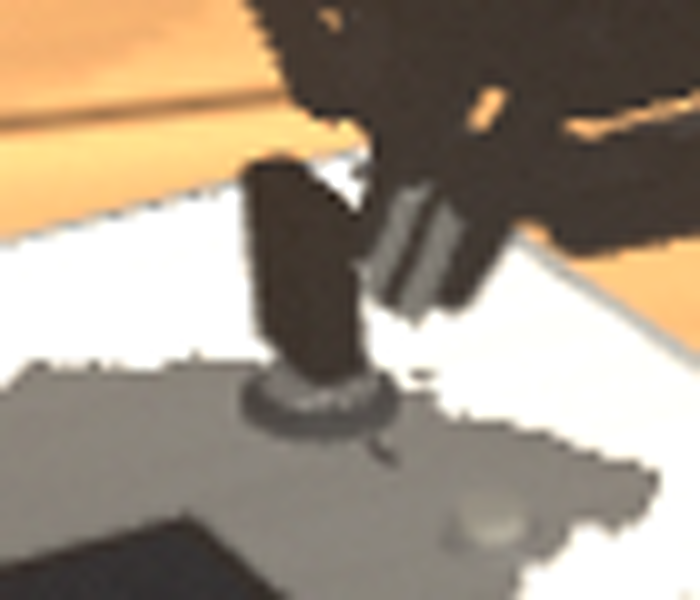

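```bash
python3 -m crank '[{"hand":1.0,"dx":0,"dy":0,"dz":-2,"yaw":0},{"hand":1.0,"dx":0,"dy":0,"dz":-4,"yaw":0},{"hand":1.0,"dx":0,"dy":0,"dz":-4,"yaw":0}]' 30
python3 -m crank '[{"hand":1.0,"dx":0,"dy":0,"dz":-2,"yaw":0},{"hand":1.0,"dx":0,"dy":0,"dz":-3,"yaw":0},{"hand":1.0,"dx":0,"dy":0,"dz":-3,"yaw":0}]' 30
python3 look.py 38
```

```text
clock: 26.52
position: [0.576, 0.2547, 0.1156]
tool_rot: [-1.568, -0.002, 0.794]
force: [-8.0, 9.7, 5.8]
grip_width: -0.0004
clock: 26.77
position: [0.5775, 0.2538, 0.1158]
tool_rot: [-1.567, -0.003, 0.795]
force: [-10.9, 14.6, 7.3]
grip_width: 0.0004
clock 26.8667 pos [0.5775 0.2538 0.1158] yaw 45.57 force [-10.4  14.6   7.3] w 0.0
GO dx -35.7 dy -2.4 dz 11.3 yaw -0.943  rows>=8
keyway in scene crop [317. 379.]
tip pred [306. 449.]
tip pred [302. 451.]
```

View pics/s38c.png

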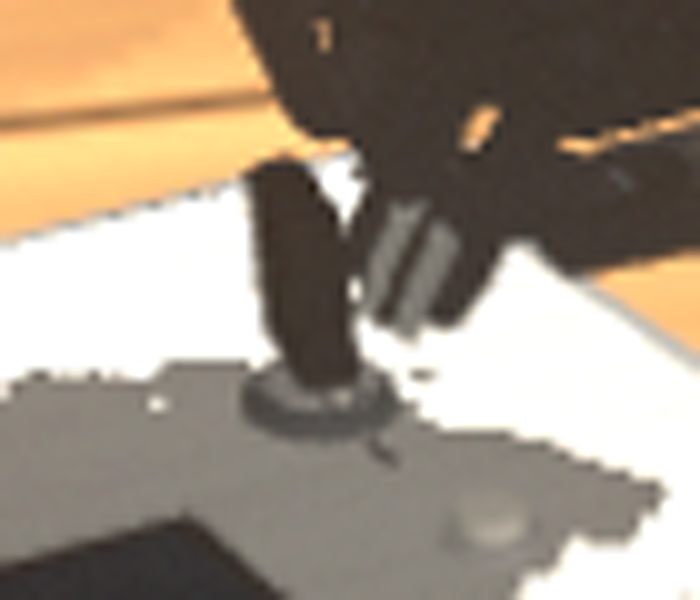

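```bash
python3 -m crank '[{"hand":1.0,"dx":0,"dy":0,"dz":6,"yaw":0},{"hand":1.0,"dx":2,"dy":0,"dz":12,"yaw":0.1},{"hand":1.0,"dx":2,"dy":0,"dz":14,"yaw":0.2},{"hand":1.0,"dx":2,"dy":0,"dz":14,"yaw":0.3},{"hand":1.0,"dx":2,"dy":0,"dz":14,"yaw":0.3}]' 30
python3 - <<'E'
from h import *
go(*con(1,63,115),CY-90)
E
```

```text
clock: 27.28
position: [0.5704, 0.2616, 0.1152]
tool_rot: [-1.571, -0.0, 0.488]
force: [0.1, 0.8, 0.3]
grip_width: -0.0002
clock 27.2833 pos [0.5704 0.2616 0.1152] yaw 27.97 force [0.1 0.8 0.3] w -0.0002
GO dx 12.5 dy 0.2 dz 2.7 yaw 0.320  rows>=3
```

```bash
python3 -m crank '[{"hand":1.0,"dx":4,"dy":0,"dz":3,"yaw":0.1},{"hand":1.0,"dx":8,"dy":0,"dz":3,"yaw":0.2},{"hand":1.0,"dx":12.5,"dy":0,"dz":3,"yaw":0.32},{"hand":1.0,"dx":12.5,"dy":0,"dz":3,"yaw":0.32}]' 30
python3 look.py 39
python3 - <<'E'
from h import *
go(*con(1,50,115),CY-90)
E
```

```text
clock: 27.62
position: [0.5805, 0.2704, 0.1152]
tool_rot: [-1.571, -0.001, 0.17]
force: [-0.4, -0.1, -0.5]
grip_width: 0.0001
clock 27.7167 pos [0.5798 0.27   0.115 ] yaw 10.27 force [ 0.4 -1.  -0.7] w 0.0003
GO dx -40.9 dy -3.2 dz -26.9 yaw -1.559  rows>=13
keyway in scene crop [317. 379.]
tip pred [323. 390.]
tip pred [314. 385.]
clock 27.7167 pos [0.5798 0.27   0.115 ] yaw 10.27 force [ 0.4 -1.  -0.7] w 0.0003
GO dx 0.2 dy -0.0 dz -13.2 yaw 0.011  rows>=1
```

View pics/s39c.png

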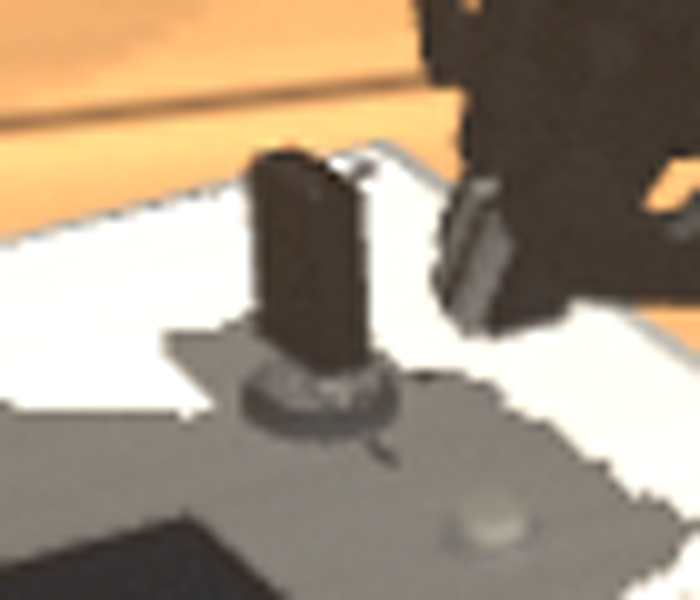

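```bash
python3 -m crank '[{"hand":1.0,"dx":0,"dy":0,"dz":-4,"yaw":0.01},{"hand":1.0,"dx":0,"dy":0,"dz":-8,"yaw":0.01},{"hand":1.0,"dx":0,"dy":0,"dz":-10,"yaw":0.01},{"hand":1.0,"dx":0,"dy":0,"dz":-10,"yaw":0.01}]' 30
python3 -m crank '[{"hand":1.0,"dx":0,"dy":0,"dz":-2,"yaw":0},{"hand":1.0,"dx":0,"dy":0,"dz":-4,"yaw":0},{"hand":1.0,"dx":0,"dy":0,"dz":-4,"yaw":0}]' 30
python3 -m crank '[{"hand":1.0,"dx":0,"dy":0,"dz":-2,"yaw":0},{"hand":1.0,"dx":0,"dy":0,"dz":-4,"yaw":0},{"hand":1.0,"dx":0,"dy":0,"dz":-4,"yaw":0}]' 30
python3 look.py 40
```

```text
clock: 28.05
position: [0.5819, 0.2591, 0.1151]
tool_rot: [-1.571, 0.0, 0.163]
force: [0.0, -1.0, 0.3]
grip_width: -0.0001
clock: 28.3
position: [0.5824, 0.2561, 0.1152]
tool_rot: [-1.571, -0.0, 0.163]
force: [-0.3, 1.8, 0.8]
grip_width: 0.0002
clock: 28.55
position: [0.583, 0.2535, 0.1154]
tool_rot: [-1.569, -0.001, 0.164]
force: [0.4, 6.9, 0.4]
grip_width: 0.0001
clock 28.65 pos [0.5829 0.2537 0.1154] yaw 9.39 force [0.9 7.1 0.2] w -0.0001
GO dx -40.9 dy -2.8 dz -11.0 yaw -1.575  rows>=13
keyway in scene crop [317. 379.]
tip pred [245. 408.]
tip pred [235. 403.]
```

View pics/s40c.png

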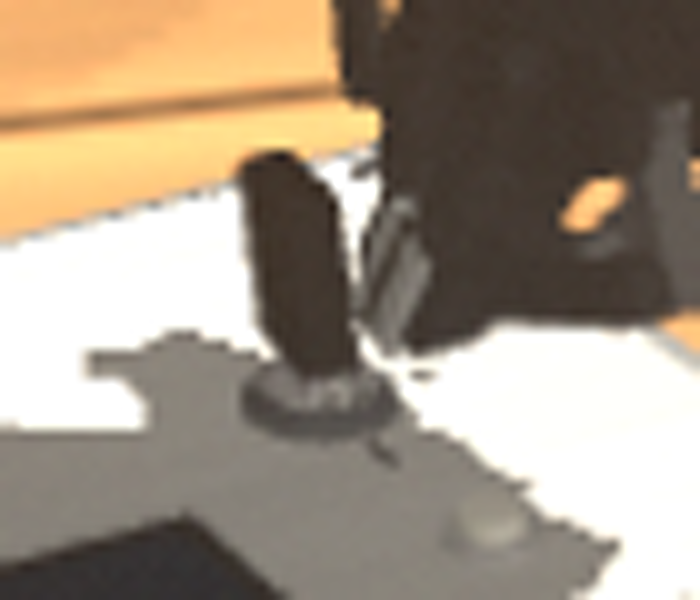

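```bash
for i in 1; do python3 -m crank '[{"hand":1.0,"dx":0,"dy":0,"dz":-2,"yaw":0},{"hand":1.0,"dx":0,"dy":0,"dz":-4,"yaw":0},{"hand":1.0,"dx":0,"dy":0,"dz":-4,"yaw":0}]' 30; done
python3 -m crank '[{"hand":1.0,"dx":0,"dy":0,"dz":-2,"yaw":0},{"hand":1.0,"dx":0,"dy":0,"dz":-3,"yaw":0},{"hand":1.0,"dx":0,"dy":0,"dz":-3,"yaw":0}]' 30
python3 look.py 41
```

```text
clock: 28.9
position: [0.5836, 0.2513, 0.1157]
tool_rot: [-1.567, -0.002, 0.165]
force: [-0.0, 14.2, -0.2]
grip_width: -0.0002
clock: 29.15
position: [0.5839, 0.2497, 0.1159]
tool_rot: [-1.565, -0.003, 0.166]
force: [-0.5, 20.7, -0.7]
grip_width: -0.0
clock 29.25 pos [0.5839 0.2499 0.1159] yaw 9.5 force [-0.4 19.9 -0.9] w -0.0
GO dx -41.2 dy -2.4 dz -6.9 yaw -1.573  rows>=13
keyway in scene crop [317. 379.]
tip pred [228. 413.]
tip pred [219. 409.]
```

View pics/s41c.png

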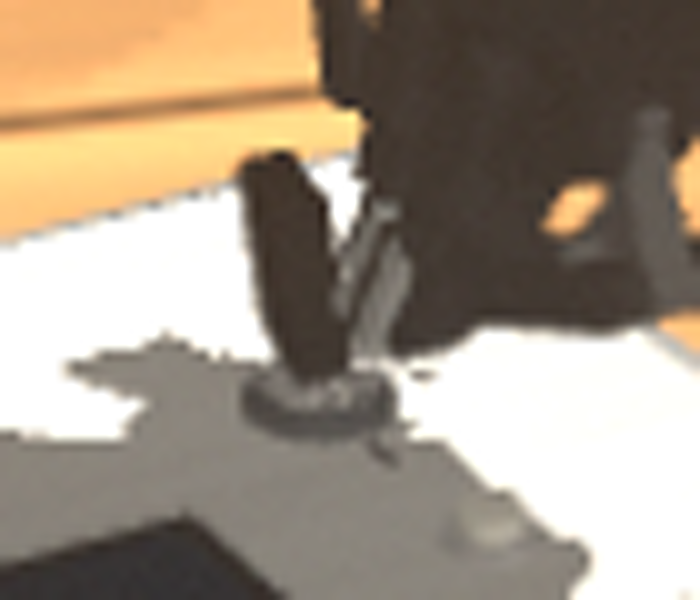

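```bash
python3 -m crank '[{"hand":1.0,"dx":0,"dy":0,"dz":6,"yaw":0},{"hand":1.0,"dx":0,"dy":-10,"dz":14,"yaw":-0.1},{"hand":0.8,"dx":0,"dy":-35,"dz":14,"yaw":-0.22},{"hand":0.6,"dx":0,"dy":-60,"dz":14,"yaw":-0.34},{"hand":0.4,"dx":0,"dy":-60,"dz":14,"yaw":-0.46},{"hand":0.4,"dx":0,"dy":-60,"dz":14,"yaw":-0.58},{"hand":0.4,"dx":0,"dy":-60,"dz":14,"yaw":-0.7},{"hand":0.4,"dx":0,"dy":-60,"dz":14,"yaw":-0.82},{"hand":0.4,"dx":0,"dy":-60,"dz":14,"yaw":-0.94},{"hand":0.4,"dx":0,"dy":-60,"dz":14,"yaw":-1.06},{"hand":0.4,"dx":0,"dy":-60,"dz":14,"yaw":-1.18},{"hand":0.4,"dx":0,"dy":-60,"dz":14,"yaw":-1.3}]' 30
python3 - <<'E'
from h import *
go(*con(-25,35.5,165),CY)
E
```

```text
clock: 30.25
position: [0.5818, 0.2589, 0.175]
tool_rot: [-1.571, 0.0, 1.469]
force: [0.7, -0.7, 0.5]
grip_width: 0.051
clock 30.25 pos [0.5818 0.2589 0.175 ] yaw 84.16 force [ 0.7 -0.7  0.5] w 0.051
GO dx -22.7 dy 10.0 dz 20.5 yaw -0.270  rows>=3
```

```bash
python3 -m crank '[{"hand":0.4,"dx":-8,"dy":0,"dz":7,"yaw":-0.1},{"hand":0.4,"dx":-16,"dy":3,"dz":14,"yaw":-0.2},{"hand":0.4,"dx":-22.7,"dy":10,"dz":20.5,"yaw":-0.27},{"hand":0.4,"dx":-22.7,"dy":10,"dz":20.5,"yaw":-0.27},{"hand":0.4,"dx":-22.7,"dy":10,"dz":20.5,"yaw":-0.27}]' 30
python3 look.py 42; python3 ov.py 42 1.2
python3 - <<'E'
from h import *
go(*con(-20,35.5,109),CY)
E
```

```text
clock: 30.67
position: [0.5591, 0.2384, 0.1651]
tool_rot: [-1.57, 0.0, 1.73]
force: [-0.5, 0.7, 0.4]
grip_width: 0.0513
clock 30.7667 pos [0.5595 0.2392 0.1655] yaw 99.14 force [0.7 0.  1.5] w 0.0516
GO dx -0.6 dy 47.3 dz 15.4 yaw -0.008  rows>=2
keyway in scene crop [317. 379.]
tip pred [404. 253.]
tip pred [415. 256.]
clock 30.7667 pos [0.5595 0.2392 0.1655] yaw 99.14 force [0.7 0.  1.5] w 0.0516
GO dx -0.7 dy 56.5 dz -4.5 yaw -0.008  rows>=2
```

View pics/w42o.png

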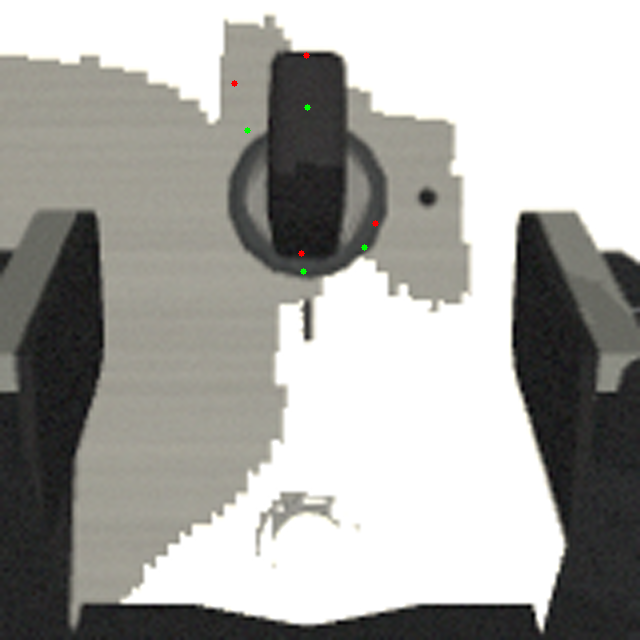

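View pics/s42o.png

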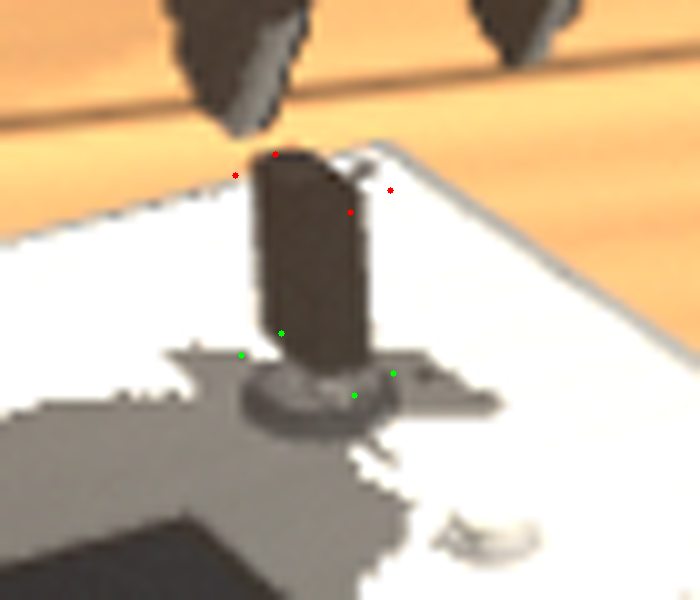

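```bash
python3 -m crank '[{"hand":0.4,"dx":-0.7,"dy":25,"dz":-4.5,"yaw":-0.008},{"hand":0.4,"dx":-0.7,"dy":50,"dz":-4.5,"yaw":-0.008},{"hand":0.4,"dx":-0.7,"dy":56.5,"dz":-4.5,"yaw":-0.008},{"hand":0.7,"dx":-0.7,"dy":56.5,"dz":-4.5,"yaw":-0.008},{"hand":0.9,"dx":-0.7,"dy":56.5,"dz":-4.5,"yaw":-0.008},{"hand":1.0,"dx":-0.7,"dy":56.5,"dz":-4.5,"yaw":-0.008},{"hand":1.0,"dx":-0.7,"dy":56.5,"dz":-4.5,"yaw":-0.008},{"hand":1.0,"dx":-0.7,"dy":56.5,"dz":-4.5,"yaw":-0.008}]' 40
python3 -c "
from workcell import bot
s=bot.observe();print(s['force'].round(1),s['moment'].round(2))"
python3 -m crank '[{"hand":1.0,"dx":0,"dy":0,"dz":0,"yaw":0.05},{"hand":1.0,"dx":0,"dy":0,"dz":0,"yaw":0.1},{"hand":1.0,"dx":0,"dy":0,"dz":0,"yaw":0.1}]' 40
python3 -c "
from workcell import bot
s=bot.observe();print(s['force'].round(1),s['moment'].round(2))"
```

```text
clock: 31.43
position: [0.5641, 0.2394, 0.1099]
tool_rot: [-1.573, -0.001, 1.741]
force: [-0.8, 0.3, 6.7]
grip_width: 0.0107
[-0.8  0.3  6.7] [0.1  0.06 0.  ]
clock: 31.68
position: [0.5639, 0.2409, 0.11]
tool_rot: [-1.573, -0.003, 1.639]
force: [0.0, 7.6, 3.6]
grip_width: 0.0115
[0.  7.6 3.6] [1.75 0.01 0.23]
```

```bash
python3 -m crank '[{"hand":1.0,"dx":0,"dy":0,"dz":0,"yaw":0.05},{"hand":1.0,"dx":0,"dy":0,"dz":0,"yaw":0.1},{"hand":1.0,"dx":0,"dy":0,"dz":0,"yaw":0.1}]' 40
python3 -c "
from workcell import bot
s=bot.observe();print(s['force'].round(1),s['moment'].round(2))"
python3 look.py 43;python3 ov.py 43 1.7
```

```text
clock: 31.93
position: [0.5638, 0.2422, 0.1101]
tool_rot: [-1.573, -0.005, 1.54]
force: [1.6, 13.2, -0.1]
grip_width: 0.0114
[ 1.6 13.2 -0.1] [ 3.37 -0.16  0.64]
clock 32.0333 pos [0.5638 0.2422 0.1101] yaw 88.4 force [ 0.7 12.3  1.3] w 0.0108
GO dx -6.4 dy -8.2 dz 19.3 yaw -0.196  rows>=2
keyway in scene crop [317. 379.]
tip pred [333. 439.]
tip pred [340. 443.]
```

View pics/w43o.png

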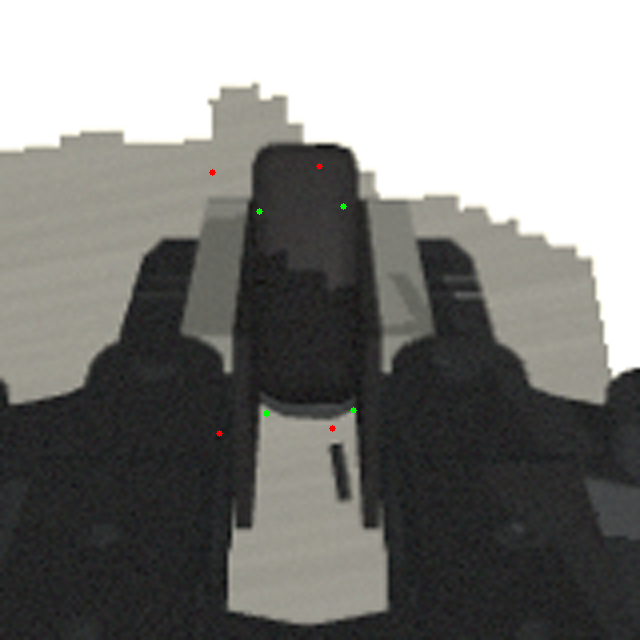

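View pics/s43c.png

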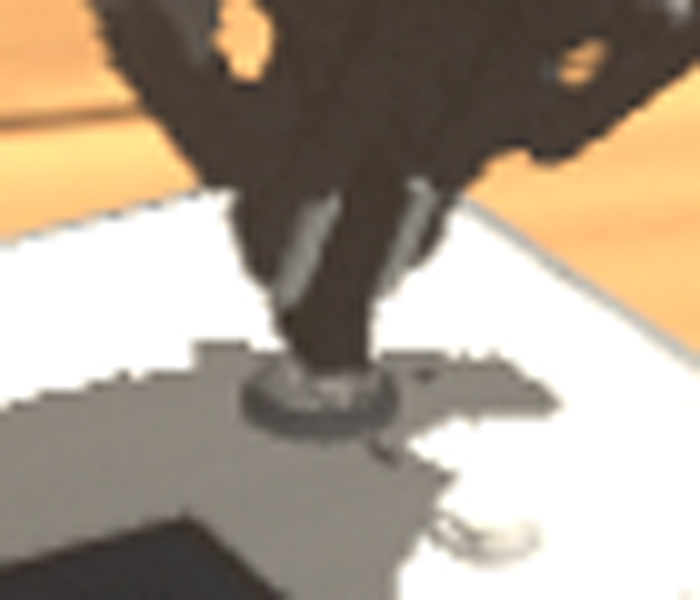

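```bash
python3 -m crank '[{"hand":1.0,"dx":-1.5,"dy":0,"dz":0,"yaw":0},{"hand":1.0,"dx":-3,"dy":0,"dz":0,"yaw":0.04},{"hand":1.0,"dx":-3,"dy":0,"dz":0,"yaw":0.06},{"hand":1.0,"dx":-3,"dy":0,"dz":0,"yaw":0.06}]' 40
python3 -c "
from workcell import bot
s=bot.observe();print(s['force'].round(1),s['moment'].round(2))"
```

```text
clock: 32.37
position: [0.5638, 0.2414, 0.1104]
tool_rot: [-1.573, -0.009, 1.483]
force: [2.7, 22.9, -3.1]
grip_width: 0.011
[ 2.7 22.9 -3.1] [ 5.98 -0.6   0.86]
```

```bash
python3 -m crank '[{"hand":1.0,"dx":3,"dy":0,"dz":0,"yaw":-0.03},{"hand":1.0,"dx":5,"dy":0,"dz":0,"yaw":-0.06},{"hand":0.8,"dx":5,"dy":0,"dz":0,"yaw":-0.06},{"hand":0.5,"dx":3,"dy":0,"dz":0,"yaw":-0.06},{"hand":0.4,"dx":3,"dy":0,"dz":0,"yaw":-0.06},{"hand":0.4,"dx":3,"dy":-30,"dz":0,"yaw":-0.06},{"hand":0.4,"dx":3,"dy":-56,"dz":6,"yaw":-0.06},{"hand":0.4,"dx":3,"dy":-56,"dz":6,"yaw":-0.16},{"hand":0.4,"dx":3,"dy":-56,"dz":6,"yaw":-0.2},{"hand":0.4,"dx":3,"dy":-56,"dz":6,"yaw":-0.2}]' 40
python3 look.py 44; python3 ov.py 44 1.7
```

```text
clock: 33.2
position: [0.558, 0.239, 0.165]
tool_rot: [-1.571, 0.0, 1.682]
force: [0.0, 0.3, -0.2]
grip_width: 0.0512
clock 33.3 pos [0.5577 0.2391 0.1645] yaw 96.16 force [ 0.   0.  -0.2] w 0.0513
GO dx -1.4 dy 46.3 dz 13.6 yaw -0.060  rows>=2
keyway in scene crop [317. 379.]
tip pred [398. 250.]
tip pred [408. 253.]
```

View pics/w44o.png

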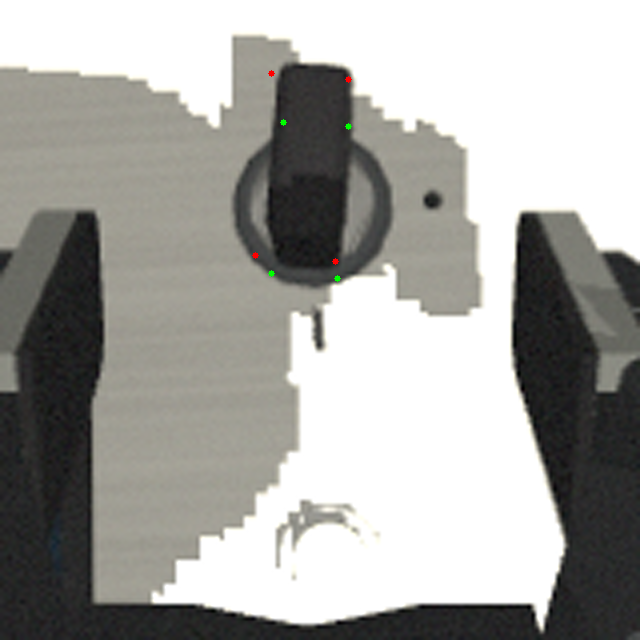

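View pics/s44o.png

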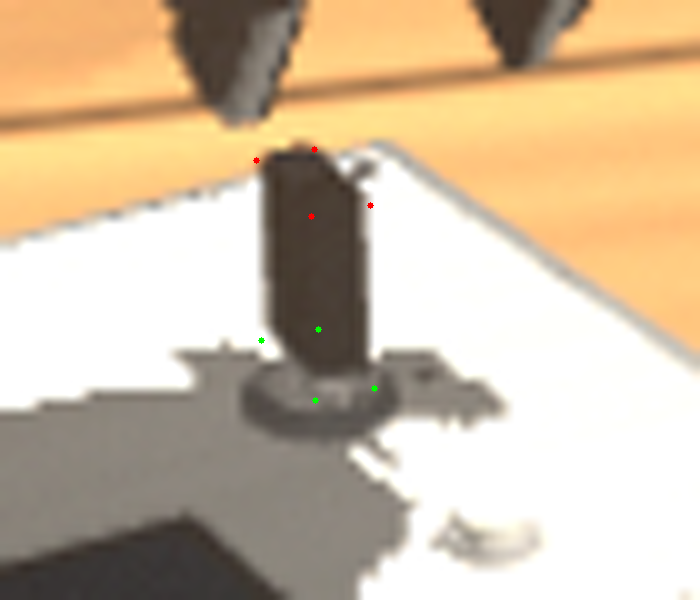

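```bash
python3 - <<'E'
from h import *
go(*con(-19,35.5,110),CY-6)
E
```

```text
clock 33.3 pos [0.5577 0.2391 0.1645] yaw 96.16 force [ 0.   0.  -0.2] w 0.0513
GO dx -0.4 dy 54.4 dz -7.3 yaw 0.044  rows>=2
```

```bash
python3 -m crank '[{"hand":0.4,"dx":-0.4,"dy":25,"dz":-7.3,"yaw":0.044},{"hand":0.4,"dx":-0.4,"dy":50,"dz":-7.3,"yaw":0.044},{"hand":0.4,"dx":-0.4,"dy":54.4,"dz":-7.3,"yaw":0.044},{"hand":0.7,"dx":-0.4,"dy":54.4,"dz":-7.3,"yaw":0.044},{"hand":0.9,"dx":-0.4,"dy":54.4,"dz":-7.3,"yaw":0.044},{"hand":1.0,"dx":-0.4,"dy":54.4,"dz":-7.3,"yaw":0.044},{"hand":1.0,"dx":-0.4,"dy":54.4,"dz":-7.3,"yaw":0.044},{"hand":1.0,"dx":-0.4,"dy":54.4,"dz":-7.3,"yaw":0.044}]' 70
python3 -m crank '[{"hand":1.0,"dx":0,"dy":1,"dz":-0.6,"yaw":0},{"hand":1.0,"dx":0,"dy":1,"dz":-0.6,"yaw":0}]' 70
python3 -m crank '[{"hand":1.0,"dx":0,"dy":1,"dz":-0.6,"yaw":0},{"hand":1.0,"dx":0,"dy":1,"dz":-0.6,"yaw":0}]' 70
python3 -m crank '[{"hand":1.0,"dx":0,"dy":1,"dz":-0.6,"yaw":0},{"hand":1.0,"dx":0,"dy":1,"dz":-0.6,"yaw":0}]' 70
```

```text
clock: 33.97
position: [0.5654, 0.2408, 0.1115]
tool_rot: [-1.572, -0.001, 1.637]
force: [-1.1, 2.3, 7.0]
grip_width: 0.0104
clock: 34.13
position: [0.5657, 0.2409, 0.1111]
tool_rot: [-1.572, -0.001, 1.637]
force: [-7.3, 0.2, 20.5]
grip_width: 0.0105
clock: 34.3
position: [0.5659, 0.241, 0.1108]
tool_rot: [-1.572, -0.0, 1.637]
force: [-14.5, -2.5, 36.3]
grip_width: 0.0106
clock: 34.47
position: [0.5661, 0.2411, 0.1105]
tool_rot: [-1.572, -0.0, 1.638]
force: [-22.5, -6.3, 50.9]
grip_width: 0.0107
```

```bash
python3 -m crank '[{"hand":1.0,"dx":0,"dy":-2.2,"dz":1.2,"yaw":0},{"hand":1.0,"dx":0,"dy":-2.6,"dz":1.5,"yaw":0},{"hand":0.6,"dx":0,"dy":-2.6,"dz":1.5,"yaw":0},{"hand":0.4,"dx":0,"dy":-2.6,"dz":1.5,"yaw":0},{"hand":0.4,"dx":0,"dy":-2.6,"dz":1.5,"yaw":0},{"hand":0.4,"dx":0,"dy":-30,"dz":1.5,"yaw":0},{"hand":0.4,"dx":0,"dy":-60,"dz":5,"yaw":0},{"hand":0.4,"dx":0,"dy":-90,"dz":20,"yaw":0},{"hand":0.4,"dx":0,"dy":-90,"dz":20,"yaw":0},{"hand":0.4,"dx":0,"dy":-90,"dz":20,"yaw":0}]' 40
python3 look.py 45; python3 ov.py 45 1.65; python3 - <<'E'
from h import *
cv2.imwrite('pics/t45.png',bot.grab_frame('top')[:,:,::-1])
crop('pics/w45.png',(230,190,340,290),7,'pics/w45d.png')
E
```

```text
clock: 35.3
position: [0.5472, 0.2387, 0.1986]
tool_rot: [-1.573, -0.0, 1.637]
force: [-0.6, -0.1, -1.2]
grip_width: 0.0511
clock 35.4 pos [0.547  0.2381 0.1966] yaw 93.76 force [ 0.5 -0.5 -0.5] w 0.0515
GO dx -1.6 dy 78.4 dz 2.7 yaw -0.102  rows>=2
keyway in scene crop [317. 379.]
tip pred [417.  97.]
tip pred [427. 100.]
```

View pics/w45d.png

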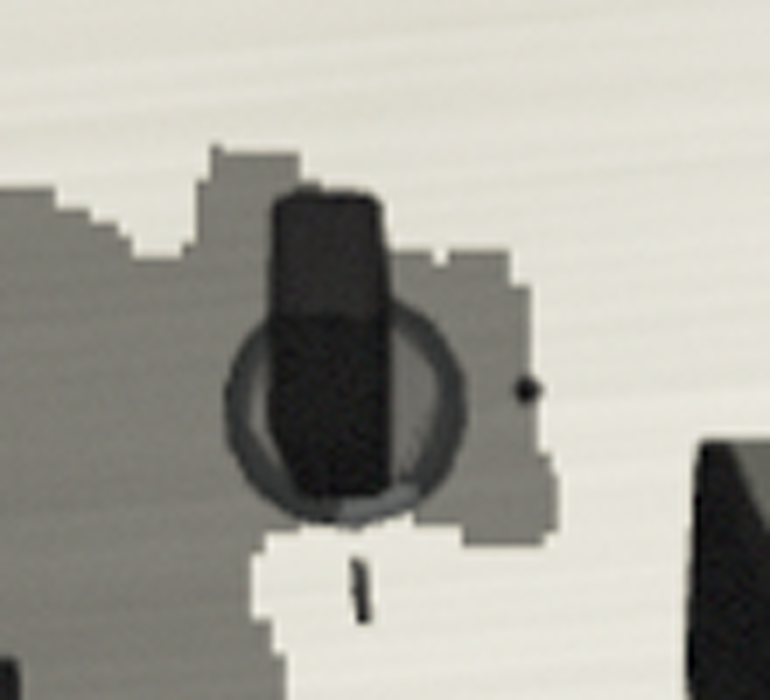

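View pics/s45.png

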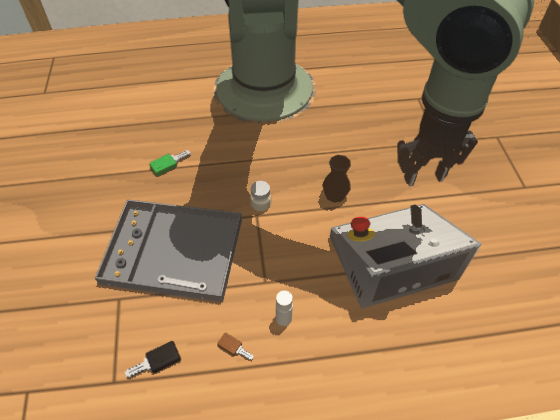

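View pics/s45o.png

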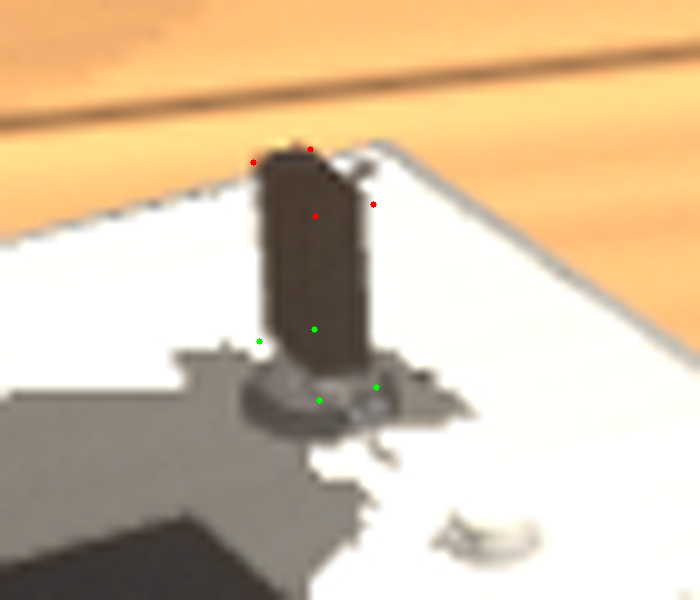

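View pics/t45.png

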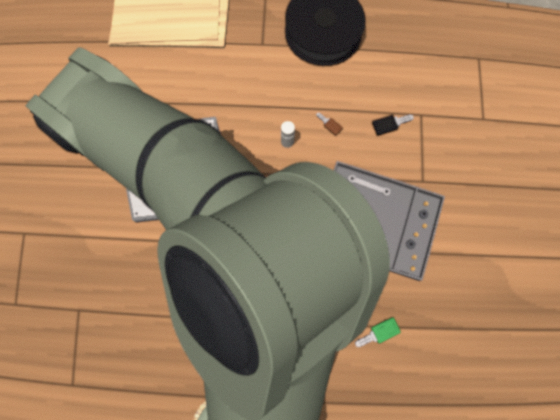

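```bash
python3 -c "
from workcell import bot
s=bot.observe();print(s['force'].round(1),s['position'])
print(bot.job_done())"
```

```text
[ 0.2 -0.3 -0.9] [0.54684757 0.23815516 0.19620387]
the job is handed in; nothing more can be done
None
```

The key is in the switch, turned to on and let go, and I handed the job in at about 35 s. No verdict was reported, so what follows is what my own checks showed.

**What I did:**
- I took the smaller black key from the tray and tipped it in the grip over the console's back edge, until the blade lined up with the slot.
- I pushed it in until it met a hard stop, with the switch still off. I then turned it past a quarter turn by pushing the head with closed fingers and finishing with a grip and twist.
- Last, I pressed it home again and withdrew upwards.

**Last checks:**
- **Key home:** it met a stiff stop along the slot at about 34–60 N before the turn and about 56 N after it. The scene camera put the head 1–2 mm higher than the fully home position. That is within the camera's calibration error and the 3 mm limit, but the two checks don't quite agree.
- **Switch on:** the key stands at about 97°, so allowing for its play the plug should be at 1.5 rad or more (1.35 needed). I could not read the plug's angle directly.
- **In line:** the key leans by no more than a few degrees from straight out of the panel.
- **Emergency stop and bystanders:** the stop was never touched. By eye, the spanner, jar, glue stick and vase stand upright where they were.
- **Robot clear:** the gripper is open, above the key and touching nothing.

One early twist with the key clamped by its wide sides only made it lean. I released it, pressed it home again and changed method, so it did no harm that I could see.

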